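# Set out a chocolate tasting on the tray

### The job

Set out a tasting on the oak tray: take just the top wooden board from the spring-loaded caddy and lay it in the middle of the tray, lengthwise along it, then stand the dish of chocolate squares on the middle of that board. Stand the glass of tasting picks on the tray to the left of the board and the jar of pale spread to the right of it (as seen from the robot), both in line with the board's middle, and lay the tongs on the tray in front of the board, on the robot's side, centred and parallel to it. Put everything down gently without dropping it, keep the dish, glass and jar upright, and leave the jar of dark spread where it is.

Things in the scene. Friction and masses are not known exactly. Their poses are not given: they have to be found in the camera images.
- tray: Pale oak serving tray, fixed, 310 mm (y) x 216 mm (x); floor 8 mm above the counter, low rim 8 mm thick whose top is 17 mm above the counter, so the flat inside is 294 x 200 mm; a thin brass handle over each short end, 40 mm high. Origin: centre of the underside. x points across the tray away from the robot (front of the tray = -x), y along the tray to the robot's left; turned by at most 0.15 rad.
- caddy: Spring-loaded caddy, fixed: black plinth 88 mm (x) x 128 mm (y) x 14 mm high with four upright steel corner angles (3 mm thick, legs 16 mm, top 73 mm above the counter) that guide a stack of three identical wooden boards with 2 mm play all round; the long (y) sides' middle 78 mm is open for fingers. Origin: centre of the underside; x, y as the stacked boards'.
- lifter (a joint): Height of the caddy's sprung platform (m, upward): 0 with all three boards on it, 0.012 after one is taken (the stack rises by one board, so the next top lies where the last did). Soft spring, 74 N/m; it yields down to -0.010 if pushed.
- top_board (a point): Top board of the stack: medium-brown wood, 64 mm (x) x 100 mm (y, the long way) x 12 mm thick, 90 g, edges rounded 2 mm; at the start its upper face is 70 mm above the counter, level (3 mm below the tops of the angles), and the next board is directly beneath it, so grip only its own 12 mm edges, across the 64 mm width. The point is the board's centre.
- dish_mid (a point): White glazed tasting dish with three chocolate squares, round, 68 mm across and 16 mm high, solid for the gripper; grip across the rim. The point is its centre, 8 mm above its underside.
- picks_mid (a point): Clear glass holding wooden tasting picks: glass 47 mm across and 62 mm high, the picks stand up to 96 mm (they are only seen, not felt); grip the glass. The point is the centre of the glass, 31 mm above its underside.
- pale_jar_mid (a point): Jar of pale, cream-white spread; black lid with a round cream paper seal (45 mm) on top; 62 mm across, 78 mm high. The point is its centre, 39 mm above its underside.
- dark_jar_mid (a point): Bystander: jar of dark grey-brown spread; black lid with a round dark-brown seal on top; same size as the pale one (62 mm across, 78 mm high), point at its centre. To be left alone.
- tongs_mid (a point): Steel praline tongs lying flat, 167 mm long along their x, 26 mm wide over both arms (y), 12 mm high; grip across both arms at the middle. The point is the centre of that outline, 6 mm above the underside; either end may point left on the tray.
Mind the look-alikes: they are no part of the job. What is shaped like the part that bears pale_jar_mid but yellow is not meant.

How it is judged:
By the outcome, as a careful person would: the job done as asked, in the order asked, and still so for the second after the job is handed in, with the robot touching nothing.
It also fails if it takes over 128 s, if anything falls off the work surface, if the arm or the gripper's body presses on something with over 40 N, if the wrist force passes 120 N, or if a joint passes its speed limit or range.

### The arm

A 6-joint arm with a two-finger parallel gripper is mounted at the origin on a cart in front of the work surface, level with it; the furniture and walls round the work are solid. World frame = base frame: x ahead of the robot, y to its left, z up, the work surface at z = 0. Lengths are in m, angles in rad, forces in N, time in s.
With the tool pointing down it reaches from about 0.3 to 0.75 m from the base axis. Payload 8.5 kg.
Tool frame: the origin (TCP) lies on the centre line of the jaws, within the pads' length; the fingertips stand 11 mm ahead of it and the grasp point (between the pads) lies 8 mm behind it (arm.nose_length is the z of the fingertips in the tool frame, in m); z points along the fingers, x is the direction in which the jaws open and shut, and the axes are right-handed (so a half turn about z gives the same grasp; the last joint's range is limited). The gripper opens to 85 mm and grips with 20 to 120 N. Pads are 22 mm wide; open, the fingers measure 114 mm over their backs; the gripper's body (76 mm by 85 mm) begins 54 mm behind the grasp point. The pads swing forward as they close: fully open they stand 13 mm farther back than shut.
Start: joints at [-1.491, 0.381, 1.297, -0, 1.464, -0.215], TCP at [0.16, -0.526, 0.213] pointing down, gripper open.
Joint ranges: [-3.11, 3.11], [-0.89, 2.33], [0.22, 2.48], [-1.42, 4.56], [0.17, 2.85], [-2.88, 2.88]. Speed limits (rad/s): [2.39, 2.39, 3.14, 3.14, 3.14, 3.14].

### API

Orientations are given as [roll, pitch, yaw] about the fixed x, y, z axes, in that order (R = Rz(yaw) Ry(pitch) Rx(roll)).
In Python, from station import arm gives the robot as it stands.
- The arm moves only by the tool arm_command, never from a script. Its argument "targets" is a list of rows, each an object of numbers: "rx", "ry", "rz": the turn, a rotation vector about the tool's x, y, z in rad; "x", "y", "z": the shift along the tool's x, y, z in m; "gripper": the finger opening in m, from 0 to 0.0854. In form: [{"rx": .., "ry": .., "rz": .., "x": .., "y": .., "z": .., "gripper": ..}, ...]. A call has 1 to 5 rows; each row shifts and turns the commanded pose from where the row before left it, along the tool's axes as they then stand; what a row does not reach is not made up. A row lasts 1/12 s, in which the tool goes at most 41.7 mm and 7.16 degrees, less where a joint would pass 70% of its speed; a pose out of reach is approached as far as the arm can. A call is refused whole if a number of a shift passes 0.0417 or a number of a turn 0.125, either way. A call with a gripper value outside its range is refused whole. The fingers move at their own pace and stop on an object; "squeeze" is the grip in N (left out, the last holds). Time passes only in rows, so rows that do not move let the fingers close. It gives the time, the measured TCP pose, the force and the opening at its end, in the units of the state.
- arm.sense(): the state, without advancing time (a new reading comes with each control period).
- arm.snapshot(name): name is "scene" or "top" or "wrist"; returns a dict with "image" (420x560x3 uint8, red, green, blue), "fov_y" (degrees; the focal length in pixels is half the picture's height over the tangent of half this angle, whatever the lens; pixels are square), "cx", "cy" (the principal point, pixels), "extrinsics" (4x4, takes a point from camera to world coordinates). Camera axes: x right, y down, z forward; pixel columns grow to the right and rows downward; lengths in m; the calibration is good to about 2 mm. A picture is of the moment at which its call begins. There is no depth.
- arm.job_done(): hands the job in, once; it reports no verdict.
The state is a dict: "time": time; "q": joint angles; "joint_vel": joint speeds; "joint_torque": joint torques, N m; "eef_pos": TCP position; "tool_rot": TCP orientation; "contact_force": force on the tool from outside, world axes, zero at the start; "moment": the same for the moment, N m; "finger_gap": finger opening in m.
Only numpy, scipy, OpenCV 4.12 (cv2) and the standard library are available. Lean on these libraries where they do the work, as an engineer would, in place of code of your own. Each camera call takes 0.05 s, during which the arm holds its last target.

## Working session

There is one attempt and no reset: what is moved stays moved. The work goes in short steps, Python scripts to look and compute and a tool call to move; the robot and the scene stay as the last step left them, time stands still between calls to the robot, and variables do not carry over. Pictures are saved under pics/ and viewed, and the job is handed in when it is done.

Besides the shell and the picture viewer there is one more tool, called after "Emit:" as name(argument=value, ...), one argument or row to a line, values as JSON. arm_command: Moves the arm, as the interface text tells. Its arguments: {"type":"object","properties":{"targets":{"type":"array","items":{"type":"object","properties":{"rx":{"type":"number"},"ry":{"type":"number"},"rz":{"type":"number"},"x":{"type":"number"},"y":{"type":"number"},"z":{"type":"number"},"gripper":{"type":"number"}}}},"squeeze":{"type":"number"}},"required":["targets"]}

```bash
ls; mkdir -p pics
python3 - <<'E'
from station import arm
import cv2,numpy as np
np.set_printoptions(precision=4,suppress=True)
s=arm.sense(); print(s)
for n in ["scene","top","wrist"]:
    d=arm.snapshot(n); cv2.imwrite(f"pics/{n}0.png",d["image"][:,:,::-1]); print(n,d["fov_y"],d["cx"],d["cy"]);print(np.array(d["extrinsics"]))
E
```

```text
pics
{'time': 0.0, 'q': array([-1.4913,  0.3812,  1.2983,  0.    ,  1.4636, -0.2153]), 'joint_vel': array([-0.0009,  0.0004,  0.0006,  0.0011,  0.0002,  0.0004]), 'joint_torque': array([  0.0012, -44.8455, -23.1277,  -0.0002,   0.0047,   0.    ]), 'eef_pos': array([ 0.1598, -0.526 ,  0.2122]), 'tool_rot': array([-3.1413,  0.0014, -1.276 ]), 'contact_force': array([0.9485, 0.1829, 0.388 ]), 'moment': array([-0.0391, -0.0132,  0.0198]), 'finger_gap': 0.08543785344070205}
scene 47.30036548917847 282.4205351721731 208.76961397320844
[[ 0.8553 -0.322   0.4059 -0.1594]
 [-0.518  -0.5491  0.6559 -1.2665]
 [ 0.0117 -0.7712 -0.6365  1.1242]
 [ 0.      0.      0.      1.    ]]
top 56.83756916805215 279.02735354074724 203.15292361510276
[[-0.0048 -0.9915  0.1297  0.2936]
 [-0.9999  0.0061  0.0097 -0.1946]
 [-0.0104 -0.1297 -0.9915  1.4809]
 [ 0.      0.      0.      1.    ]]
wrist 71.53488342356228 277.5039378615799 212.83830944197499
[[ 0.2904 -0.9037 -0.3145  0.2406]
 [-0.9569 -0.2746 -0.0947 -0.5014]
 [-0.0008  0.3285 -0.9445  0.3735]
 [ 0.      0.      0.      1.    ]]
```

View pics/scene0.png

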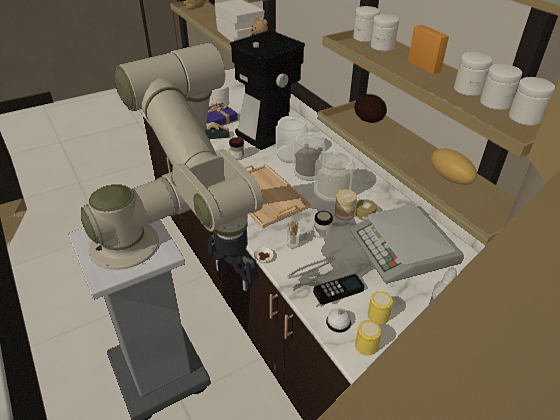

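View pics/top0.png

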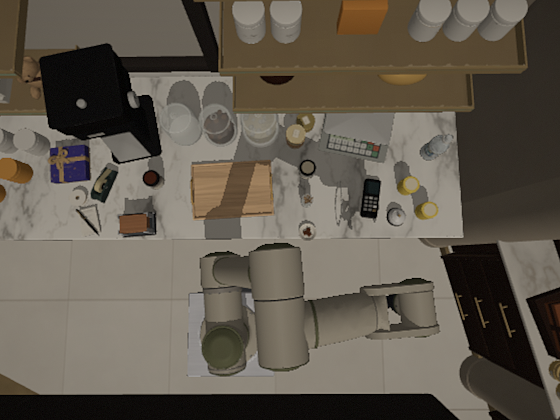

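View pics/wrist0.png

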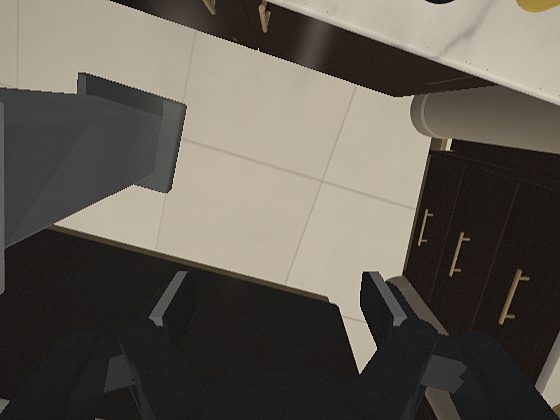

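The top view shows the tray at about (232,188), the caddy (137,223), dark jar (151,178), pale jar (308,168), glass (308,200), tongs (340,207) and dish (307,230). The arm is out over the right side.

```bash
cat > h.py <<'E'
from station import arm
import cv2,numpy as np
from scipy.spatial.transform import Rotation as Ro
np.set_printoptions(precision=4,suppress=True)
def K(d):
    h=d["image"].shape[0]; f=h/2/np.tan(np.radians(d["fov_y"])/2)
    return f,d["cx"],d["cy"],np.array(d["extrinsics"])
def p2w(d,u,v,z):
    f,cx,cy,E=K(d); r=E[:3,:3]@np.array([(u-cx)/f,(v-cy)/f,1]); c=E[:3,3]
    return c+r*(z-c[2])/r[2]
def w2p(d,p):
    f,cx,cy,E=K(d); q=E[:3,:3].T@(np.array(p)-E[:3,3]); return np.array([cx+f*q[0]/q[2],cy+f*q[1]/q[2]])
def crop(d,name,u0,v0,u1,v1,s):
    im=d["image"][v0:v1,u0:u1,::-1]; cv2.imwrite(name,cv2.resize(im,None,fx=s,fy=s,interpolation=cv2.INTER_CUBIC))
def state():
    s=arm.sense(); print("t",round(s["time"],2),"p",s["eef_pos"],"rpy",s["tool_rot"],"F",s["contact_force"],"gap",round(s["finger_gap"],4),"q",s["q"]); return s
def go(p,yaw,s=None):
    """rows in tool axes to reach world TCP p, pointing down with yaw"""
    s=s or arm.sense(); R=Ro.from_euler('xyz',s["tool_rot"]); T=Ro.from_euler('xyz',[np.pi,0,yaw])
    d=R.inv().apply(np.array(p)-s["eef_pos"]); r=(R.inv()*T).as_rotvec()
    print("tool shift mm",d*1000,"turn",r); return d,r
E
python3 - <<'E'
from h import *
d=arm.snapshot("top")
for n,u,v,z in [("tray",232,188,.012),("caddy",137,223,.07),("dark",151,178,.078),("pale",308,166,.078),("glass",308,200,.062),("tongs",340,207,.01),("dish",307,230,.016),("tray-TL",192,163,.017),("tray-TR",270,161,.017),("BL",194,218,.017),("BR",273,215,.017),("edge",300,239,0)]:
    print(n,p2w(d,u,v,z))
crop(d,"pics/t1.png",80,140,280,250,4)
crop(d,"pics/t2.png",280,140,420,250,5)
E
```

```text
tray [0.5456 0.0002 0.012 ]
caddy [0.4082 0.3389 0.07  ]
dark [0.5737 0.2911 0.078 ]
pale [ 0.6148 -0.2884  0.078 ]
glass [ 0.4903 -0.2876  0.062 ]
tongs [ 0.4699 -0.4125  0.01  ]
dish [ 0.3826 -0.2852  0.016 ]
tray-TL [0.6438 0.1555 0.017 ]
tray-TR [ 0.6495 -0.1462  0.017 ]
BL [0.4303 0.1426 0.017 ]
BR [ 0.44   -0.1572  0.017 ]
edge [ 0.3495 -0.2591  0.    ]
```

View pics/t1.png

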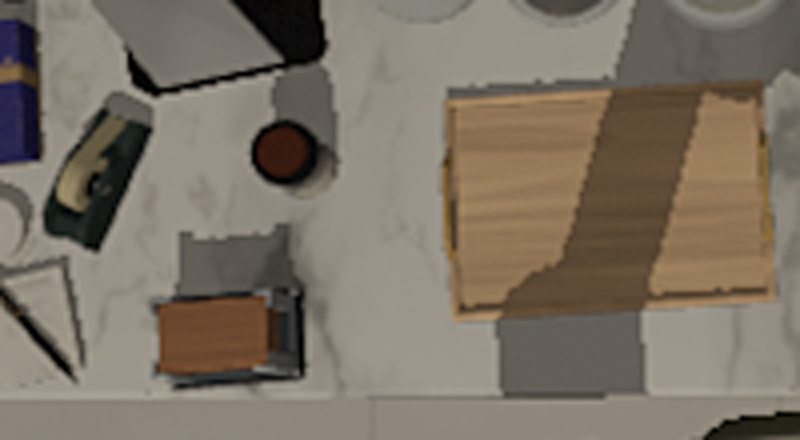

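View pics/t2.png

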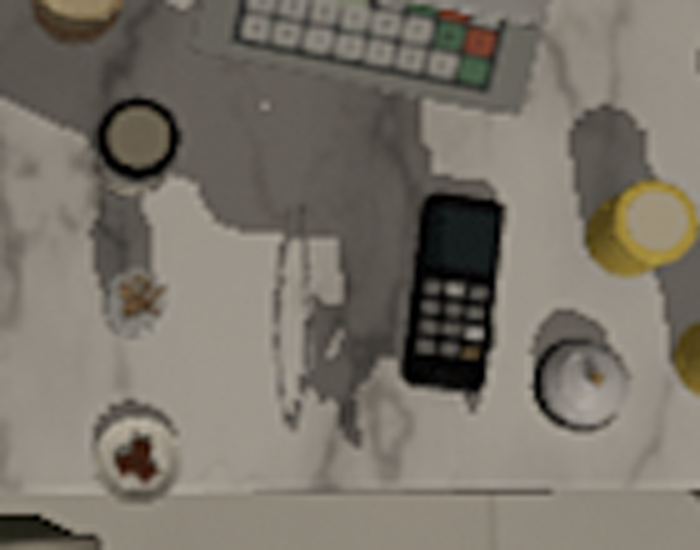

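```bash
cat >> h.py <<'E'
def plan(wps,vmax=0.040,smooth=True):
    """wps: list of (x,y,z,yaw). prints rows in tool axes; simulates the rounded commands"""
    s=arm.sense(); p=np.array(s["eef_pos"]); R=Ro.from_euler('xyz',s["tool_rot"]); rows=[]
    for (x,y,z,yaw) in wps:
        P=np.array([x,y,z]); T=Ro.from_euler('xyz',[np.pi,0,yaw])
        n=max(1,int(np.ceil(max(np.abs(R.inv().apply(P-p)).max()/vmax,np.linalg.norm(P-p)/0.041,(R.inv()*T).magnitude()/0.12))))
        for k in range(n,0,-1):
            d=np.round(R.inv().apply(P-p)/k,4); r=np.round((R.inv()*T).as_rotvec()/k,3)
            rows.append(dict(x=d[0],y=d[1],z=d[2],rx=r[0],ry=r[1],rz=r[2]))
            p=p+R.apply(d); R=R*Ro.from_rotvec(r)
    for i in range(0,len(rows),5):
        print("["+",".join("{"+",".join(f'"{k}":{v:g}' for k,v in q.items() if abs(v)>1e-9)+"}" for q in rows[i:i+5])+"]")
    print(len(rows),"end",p,R.as_euler('xyz'))
E
python3 - <<'E'
from h import *
print(arm.nose_length, [a for a in dir(arm) if a[0]!='_'])
state()
plan([(.38,-.33,.27,-0.0)])
E
```

```text
0.011 ['MotionError', 'job_done', 'nose_length', 'sense', 'snapshot']
t 0.2 p [ 0.1598 -0.5261  0.2124] rpy [-3.1414  0.0009 -1.276 ] F [ 0.8094  0.4971 -0.0926] gap 0.0852 q [-1.4913  0.381   1.2979 -0.      1.4636 -0.2153]
[{"x":-0.0112,"y":-0.0243,"z":-0.0052,"rz":-0.116},{"x":-0.0084,"y":-0.0255,"z":-0.0052,"rz":-0.116},{"x":-0.0053,"y":-0.0263,"z":-0.0052,"rz":-0.116},{"x":-0.0023,"y":-0.0267,"z":-0.0052,"rz":-0.116},{"x":0.0008,"y":-0.0268,"z":-0.0052,"rz":-0.116}]
[{"x":0.0039,"y":-0.0265,"z":-0.0052,"rz":-0.116},{"x":0.007,"y":-0.0259,"z":-0.0052,"rz":-0.116},{"x":0.0099,"y":-0.0249,"z":-0.0052,"rz":-0.116},{"x":0.0128,"y":-0.0236,"z":-0.0053,"rz":-0.116},{"x":0.0154,"y":-0.0219,"z":-0.0052,"rz":-0.116}]
[{"x":0.0178,"y":-0.02,"z":-0.0053,"rx":-0.001,"rz":-0.116}]
11 end [ 0.38 -0.33  0.27] [3.1415 0.0001 0.    ]
```

Emit:
arm_command(
  targets=[
    {"x": -0.0112, "y": -0.0243, "z": -0.005, "rz": -0.116},
    {"x": -0.0084, "y": -0.0255, "z": -0.005, "rz": -0.116},
    {"x": -0.0053, "y": -0.0263, "z": -0.005, "rz": -0.116},
    {"x": -0.0023, "y": -0.0267, "z": -0.005, "rz": -0.116},
    {"x": 0.0008, "y": -0.0268, "z": -0.005, "rz": -0.116},
  ],
)

```text
validation failed for argument at $.ta...
```

Emit:
arm_command(
  targets=[
    {"x": 0.0039, "y": -0.0265, "z": -0.005, "rz": -0.116},
    {"x": 0.007, "y": -0.0259, "z": -0.005, "rz": -0.116},
    {"x": 0.0099, "y": -0.0249, "z": -0.005, "rz": -0.116},
    {"x": 0.0128, "y": -0.0236, "z": -0.005, "rz": -0.116},
    {"x": 0.0154, "y": -0.0219, "z": -0.005, "rz": -0.116},
  ],
)

```text
validation failed for argument at $.ta...
```

Emit:
arm_command(
  targets=[
    {"x": 0.018, "y": -0.02, "z": -0.005, "rz": -0.116},
    {},
    {},
  ],
)

```text
validation failed for argument at $.ta...
```

Run:
```python
from h import *
d=arm.snapshot("wrist"); np.save("w1.npy",d,allow_pickle=True)
cv2.imwrite("pics/w1.png",cv2.resize(d["image"][:,:,::-1],(800,600),interpolation=cv2.INTER_CUBIC)); state()
plan([(.5,-.0,.3,0),(.42,.28,.3,0)])
```

```text
t 0.25 p [ 0.1598 -0.5261  0.2125] rpy [-3.1414  0.0007 -1.276 ] F [-0.469   0.5663  0.2317] gap 0.0857 q [-1.4913  0.3809  1.2978  0.      1.4636 -0.2153]
[{"x":-0.0253,"y":-0.0299,"z":-0.0054,"rz":-0.08},{"x":-0.0228,"y":-0.0318,"z":-0.0054,"rz":-0.08},{"x":-0.0202,"y":-0.0336,"z":-0.0055,"rz":-0.08},{"x":-0.0175,"y":-0.0351,"z":-0.0054,"rz":-0.08},{"x":-0.0146,"y":-0.0363,"z":-0.0055,"rz":-0.08}]
[{"x":-0.0116,"y":-0.0374,"z":-0.0054,"rz":-0.08},{"x":-0.0086,"y":-0.0382,"z":-0.0055,"rz":-0.08},{"x":-0.0055,"y":-0.0388,"z":-0.0054,"rz":-0.08},{"x":-0.0024,"y":-0.0391,"z":-0.0055,"rz":-0.079},{"x":0.0006,"y":-0.0391,"z":-0.0054,"rz":-0.08}]
[{"x":0.0038,"y":-0.039,"z":-0.0055,"rz":-0.079},{"x":0.0068,"y":-0.0386,"z":-0.0054,"rz":-0.08},{"x":0.0099,"y":-0.0379,"z":-0.0055,"rz":-0.079},{"x":0.0129,"y":-0.037,"z":-0.0054,"rz":-0.08},{"x":0.0158,"y":-0.0358,"z":-0.0055,"rz":-0.079}]
[{"x":0.0185,"y":-0.0344,"z":-0.0054,"rx":-0.001,"rz":-0.08},{"x":-0.01,"y":-0.035},{"x":-0.01,"y":-0.035},{"x":-0.01,"y":-0.035},{"x":-0.01,"y":-0.035}]
[{"x":-0.01,"y":-0.035},{"x":-0.01,"y":-0.035},{"x":-0.01,"y":-0.035,"z":-0.0001},{"x":-0.01,"y":-0.035}]
24 end [0.42 0.28 0.3 ] [3.1413 0.0001 0.    ]
```

View pics/w1.png

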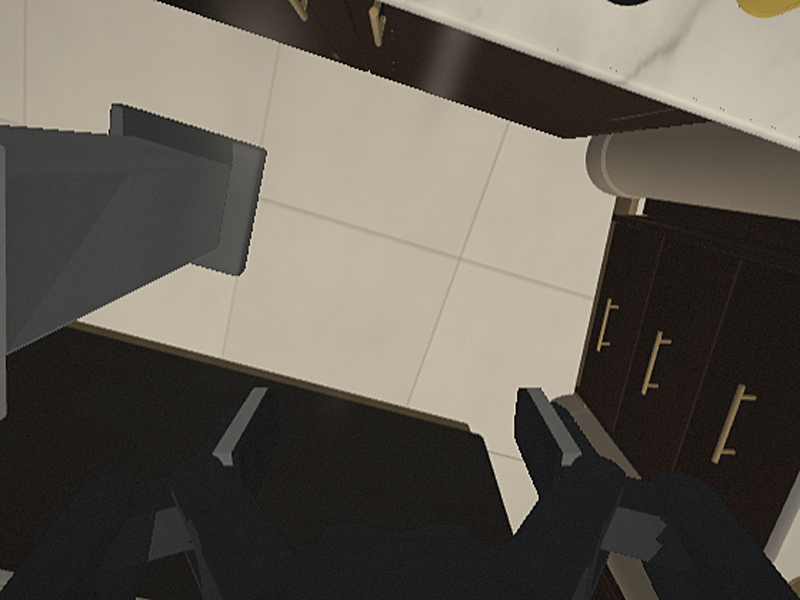

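Emit:
arm_command(
  targets=[
    {"rx": 0, "ry": 0, "rz": -0.116, "x": -0.0112, "y": -0.0243, "z": -0.005, "gripper": 0.085},
    {"rx": 0, "ry": 0, "rz": -0.116, "x": -0.0084, "y": -0.0255, "z": -0.005, "gripper": 0.085},
    {"rx": 0, "ry": 0, "rz": -0.116, "x": -0.0053, "y": -0.0263, "z": -0.005, "gripper": 0.085},
    {"rx": 0, "ry": 0, "rz": -0.116, "x": -0.0023, "y": -0.0267, "z": -0.005, "gripper": 0.085},
    {"rx": 0, "ry": 0, "rz": -0.116, "x": 0.0008, "y": -0.0268, "z": -0.005, "gripper": 0.085},
  ],
)

```text
time: 0.67
eef_pos: [0.2606, -0.4361, 0.238]
tool_rot: [-3.141, 0.0, -0.691]
contact_force: [-0.0, -0.7, -1.0]
finger_gap: 0.0847
```

Emit:
arm_command(
  targets=[
    {"rx": 0, "ry": 0, "rz": -0.116, "x": 0.0039, "y": -0.0265, "z": -0.005, "gripper": 0.085},
    {"rx": 0, "ry": 0, "rz": -0.116, "x": 0.007, "y": -0.0259, "z": -0.005, "gripper": 0.085},
    {"rx": 0, "ry": 0, "rz": -0.116, "x": 0.0099, "y": -0.0249, "z": -0.005, "gripper": 0.085},
    {"rx": 0, "ry": 0, "rz": -0.116, "x": 0.0128, "y": -0.0236, "z": -0.005, "gripper": 0.085},
    {"rx": 0, "ry": 0, "rz": -0.116, "x": 0.0154, "y": -0.0219, "z": -0.005, "gripper": 0.085},
  ],
)

```text
time: 1.08
eef_pos: [0.3608, -0.3469, 0.2631]
tool_rot: [-3.142, 0.0, -0.11]
contact_force: [0.1, -0.6, 0.1]
finger_gap: 0.0851
```

Emit:
arm_command(
  targets=[
    {"rx": 0, "ry": 0, "rz": -0.116, "x": 0.018, "y": -0.02, "z": -0.005, "gripper": 0.085},
    {"rx": 0, "ry": 0, "rz": 0, "x": 0, "y": 0, "z": 0, "gripper": 0.085},
    {"rx": 0, "ry": 0, "rz": 0, "x": 0, "y": 0, "z": 0, "gripper": 0.085},
  ],
)

```text
time: 1.33
eef_pos: [0.3808, -0.3295, 0.2679]
tool_rot: [3.141, -0.0, 0.001]
contact_force: [0.4, -0.3, -0.9]
finger_gap: 0.0854
```

```bash
cat >> h.py <<'E'
_p=plan
def plan(wps,g=0.085,vmax=0.041):
    s=arm.sense(); p=np.array(s["eef_pos"]); R=Ro.from_euler('xyz',s["tool_rot"]); rows=[]
    for (x,y,z,yaw) in wps:
        P=np.array([x,y,z]); T=Ro.from_euler('xyz',[np.pi,0,yaw])
        n=max(1,int(np.ceil(max(np.linalg.norm(P-p)/vmax,(R.inv()*T).magnitude()/0.12))))
        for k in range(n,0,-1):
            d=np.round(R.inv().apply(P-p)/k,4 if k==1 else 3); r=np.round((R.inv()*T).as_rotvec()/k,3)
            if abs(r[0])<.0015:r[0]=0
            if abs(r[1])<.0015:r[1]=0
            rows.append(np.r_[r,d]); p=p+R.apply(d); R=R*Ro.from_rotvec(r)
    for i in range(0,len(rows),5):
        print("\n".join(" rz %g | x %g y %g z %g"%tuple(q[2:])+("" if not q[:2].any() else " rx %g ry %g"%tuple(q[:2])) for q in rows[i:i+5])+"\n--")
    print(len(rows),"end",p,R.as_euler('xyz'))
E
python3 - <<'E'
from h import *
d=arm.snapshot("wrist"); np.save("w1.npy",d,allow_pickle=True)
cv2.imwrite("pics/w2.png",cv2.resize(d["image"][:,:,::-1],(800,600),interpolation=cv2.INTER_CUBIC)); state()
plan([(.46,-.03,.3,0),(.41,.25,.3,0)])
E
```

```text
t 1.38 p [ 0.3802 -0.3301  0.2677] rpy [ 3.1416  0.0004 -0.0006] F [-0.5709 -0.5102  0.0892] gap 0.0851 q [-0.9505  0.2627  1.3141 -0.0003  1.565  -0.9499]
 rz -0 | x 0.01 y -0.038 z -0.004
 rz -0 | x 0.01 y -0.037 z -0.004
 rz -0 | x 0.01 y -0.038 z -0.004
 rz -0 | x 0.01 y -0.037 z -0.004
 rz -0 | x 0.01 y -0.038 z -0.004
--
 rz -0 | x 0.01 y -0.037 z -0.004
 rz -0 | x 0.01 y -0.038 z -0.004
 rz -0.001 | x 0.0096 y -0.0372 z -0.0044
 rz 0 | x -0.007 y -0.04 z 0
 rz 0 | x -0.007 y -0.04 z 0
--
 rz 0 | x -0.007 y -0.04 z 0
 rz 0 | x -0.007 y -0.04 z 0
 rz 0 | x -0.007 y -0.04 z 0
 rz 0 | x -0.007 y -0.04 z 0
 rz 0 | x -0.0078 y -0.04 z 0
--
15 end [0.41 0.25 0.3 ] [3.1416 0.0004 0.0004]
```

View pics/w2.png

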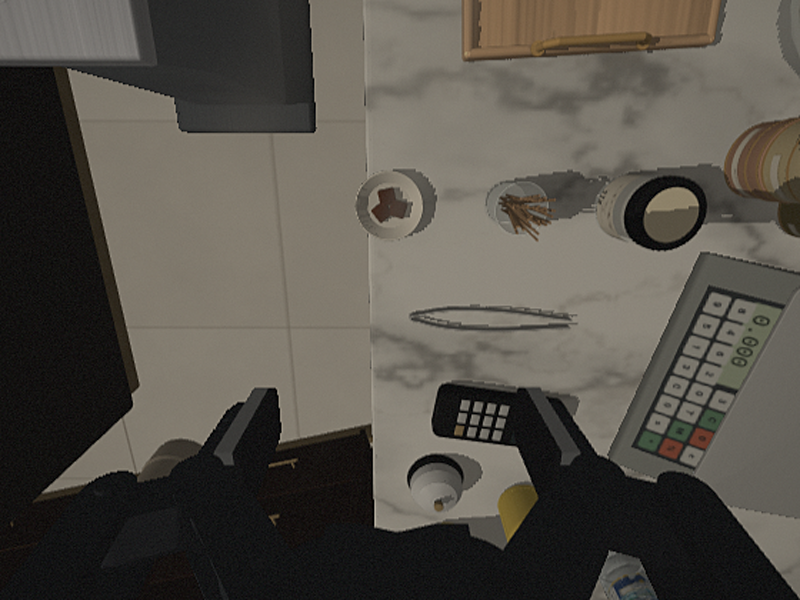

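Wrist view (800 px scale): dish at (390,205), glass at (520,207), the pale jar with its cream seal at (667,212), tongs centred at (493,317). Next the tray and caddy.

Emit:
arm_command(
  targets=[
    {"rx": 0, "ry": 0, "rz": 0, "x": 0.01, "y": -0.038, "z": -0.004, "gripper": 0.085},
    {"rx": 0, "ry": 0, "rz": 0, "x": 0.01, "y": -0.038, "z": -0.004, "gripper": 0.085},
    {"rx": 0, "ry": 0, "rz": 0, "x": 0.01, "y": -0.038, "z": -0.004, "gripper": 0.085},
    {"rx": 0, "ry": 0, "rz": 0, "x": 0.01, "y": -0.038, "z": -0.004, "gripper": 0.085},
    {"rx": 0, "ry": 0, "rz": 0, "x": 0.01, "y": -0.038, "z": -0.004, "gripper": 0.085},
  ],
)

```text
time: 1.8
eef_pos: [0.4297, -0.1395, 0.2878]
tool_rot: [-3.141, 0.0, -0.004]
contact_force: [0.8, -0.2, -0.2]
finger_gap: 0.0852
```

Emit:
arm_command(
  targets=[
    {"rx": 0, "ry": 0, "rz": 0, "x": 0.01, "y": -0.038, "z": -0.004, "gripper": 0.085},
    {"rx": 0, "ry": 0, "rz": 0, "x": 0.01, "y": -0.038, "z": -0.004, "gripper": 0.085},
    {"rx": 0, "ry": 0, "rz": 0, "x": 0.01, "y": -0.036, "z": -0.004, "gripper": 0.085},
    {"rx": 0, "ry": 0, "rz": 0, "x": 0, "y": 0, "z": 0, "gripper": 0.085},
  ],
)

```text
time: 2.13
eef_pos: [0.4608, -0.0242, 0.3004]
tool_rot: [-3.141, -0.001, 0.003]
contact_force: [-0.4, 0.4, 0.5]
finger_gap: 0.0853
```

Run:
```python
from h import *
d=arm.snapshot("wrist"); np.save("w3.npy",d,allow_pickle=True)
cv2.imwrite("pics/w3.png",cv2.resize(d["image"][:,:,::-1],(800,600),interpolation=cv2.INTER_CUBIC)); state()
```

```text
t 2.18 p [ 0.4604 -0.0266  0.2999] rpy [ 3.1416 -0.0003  0.0022] F [-0.4104 -1.1101 -0.5139] gap 0.085 q [-0.3154  0.1683  1.3478  0.0001  1.6251 -0.3176]
```

View pics/w3.png

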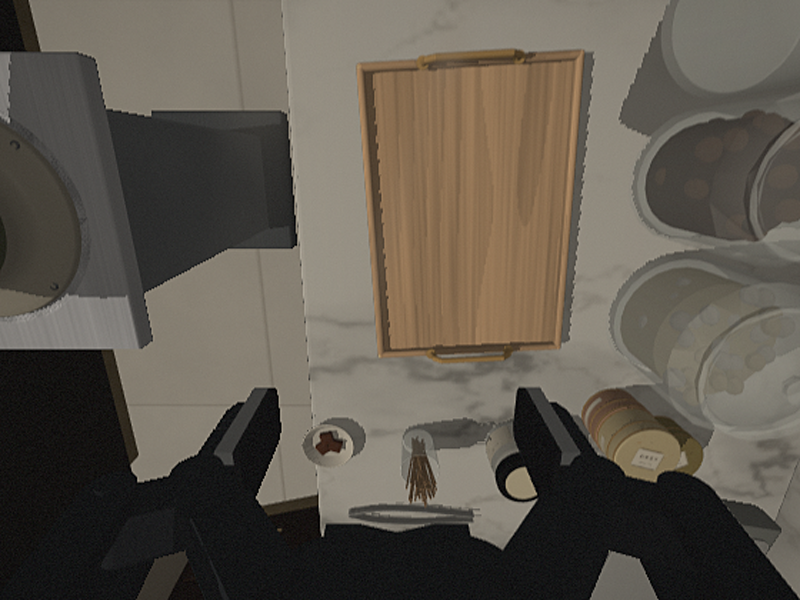

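Run:
```python
from h import *
d=np.load("w3.npy",allow_pickle=True).item()
im=d["image"]
tiles=[(240,35),(390,25),(255,225),(375,225)]
out=[cv2.resize(im[v:v+40,u:u+40,::-1],None,fx=8,fy=8,interpolation=cv2.INTER_NEAREST) for u,v in tiles]
for o in out:
    for k in range(0,40,10): cv2.line(o,(k*8,0),(k*8,6),(0,0,255),2); cv2.line(o,(0,k*8),(6,k*8),(0,0,255),2)
o=np.vstack([np.hstack(out[:2]),np.hstack(out[2:])]); cv2.imwrite("pics/w3c.png",cv2.resize(o,(600,600)))
```

```text
(no output)
```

View pics/w3c.png

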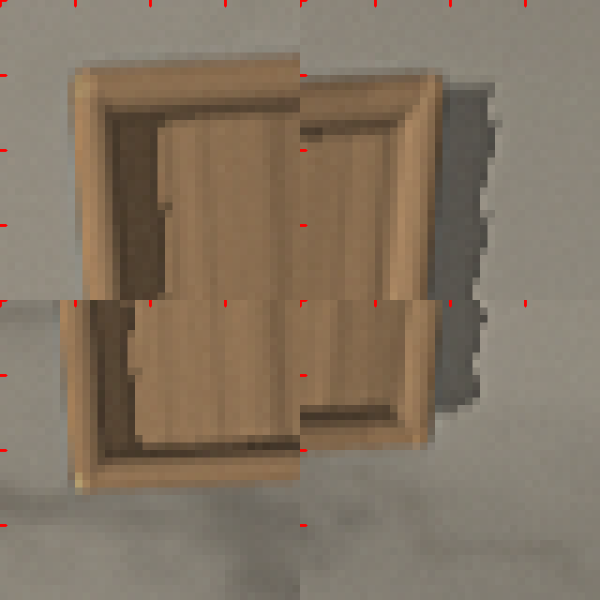

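Run:
```python
from h import *
from scipy.optimize import least_squares
d=np.load("w3.npy",allow_pickle=True).item()
out=np.array([(250.3,44.3),(408.8,34.6),(265.7,250.3),(392.7,244.6)])
inn=np.array([(254.3,49.7),(403.3,41.3),(267.9,247),(389,241.7)])
sg=[(-1,1),(1,1),(-1,-1),(1,-1)]
W=np.array([p2w(d,u+.5*0,v,.017)[:2] for u,v in np.r_[out,inn]]); print(W)
M=np.array([(a*.108,b*.155) for a,b in sg]+[(a*.1,b*.147) for a,b in sg])
def f(q):
    c,s=np.cos(q[2]),np.sin(q[2]); return (M@np.array([[c,s],[-s,c]])+q[:2]-W).ravel()
r=least_squares(f,[.545,0,0]); print(r.x, r.fun.reshape(-1,2)*1000)
```

```text
[[ 0.4238  0.146 ]
 [ 0.6353  0.1581]
 [ 0.4413 -0.1609]
 [ 0.6547 -0.1498]
 [ 0.429   0.1396]
 [ 0.6291  0.1502]
 [ 0.4451 -0.1547]
 [ 0.6478 -0.1445]]
[ 0.5382 -0.002   0.0574] [[-2.2549  0.5504]
 [ 1.8858  0.8754]
 [-1.9779 -2.0804]
 [ 0.2929 -0.7446]
 [ 0.9634 -0.5593]
 [ 0.5568  0.2969]
 [ 1.7832  0.2027]
 [-1.2493  1.4588]]
```

Emit:
arm_command(
  targets=[
    {"rx": 0, "ry": 0, "rz": 0, "x": -0.008, "y": -0.04, "z": 0.005, "gripper": 0.085},
    {"rx": 0, "ry": 0, "rz": 0, "x": -0.008, "y": -0.04, "z": 0.005, "gripper": 0.085},
    {"rx": 0, "ry": 0, "rz": 0, "x": -0.008, "y": -0.04, "z": 0.005, "gripper": 0.085},
    {"rx": 0, "ry": 0, "rz": 0, "x": -0.008, "y": -0.04, "z": 0.005, "gripper": 0.085},
    {"rx": 0, "ry": 0, "rz": 0, "x": -0.008, "y": -0.04, "z": 0.005, "gripper": 0.085},
  ],
)

```text
time: 2.6
eef_pos: [0.42, 0.1717, 0.2743]
tool_rot: [3.141, 0.0, -0.004]
contact_force: [1.6, 0.6, 0.4]
finger_gap: 0.0849
```

Emit:
arm_command(
  targets=[
    {"rx": 0, "ry": 0, "rz": 0, "x": -0.005, "y": -0.04, "z": 0.006, "gripper": 0.085},
    {"rx": 0, "ry": 0, "rz": 0, "x": -0.005, "y": -0.04, "z": 0.006, "gripper": 0.085},
    {"rx": 0, "ry": 0, "rz": 0, "x": 0, "y": -0.02, "z": 0.006, "gripper": 0.085},
    {"rx": 0, "ry": 0, "rz": 0, "x": 0, "y": 0, "z": 0, "gripper": 0.085},
    {"rx": 0, "ry": 0, "rz": 0, "x": 0, "y": 0, "z": 0, "gripper": 0.085},
  ],
)

```text
time: 3.02
eef_pos: [0.4106, 0.2709, 0.256]
tool_rot: [3.14, 0.001, -0.001]
contact_force: [0.2, -0.8, -0.2]
finger_gap: 0.0853
```

Run:
```python
from h import *
d=arm.snapshot("wrist"); np.save("w4.npy",d,allow_pickle=True)
cv2.imwrite("pics/w4.png",cv2.resize(d["image"][:,:,::-1],(800,600),interpolation=cv2.INTER_CUBIC)); state()
```

```text
t 3.07 p [0.4108 0.2704 0.2565] rpy [ 3.1408  0.0006 -0.002 ] F [-0.2924 -0.8773 -0.1817] gap 0.0852 q [ 0.3411  0.2481  1.3664 -0.0006  1.5279  0.3431]
```

View pics/w4.png

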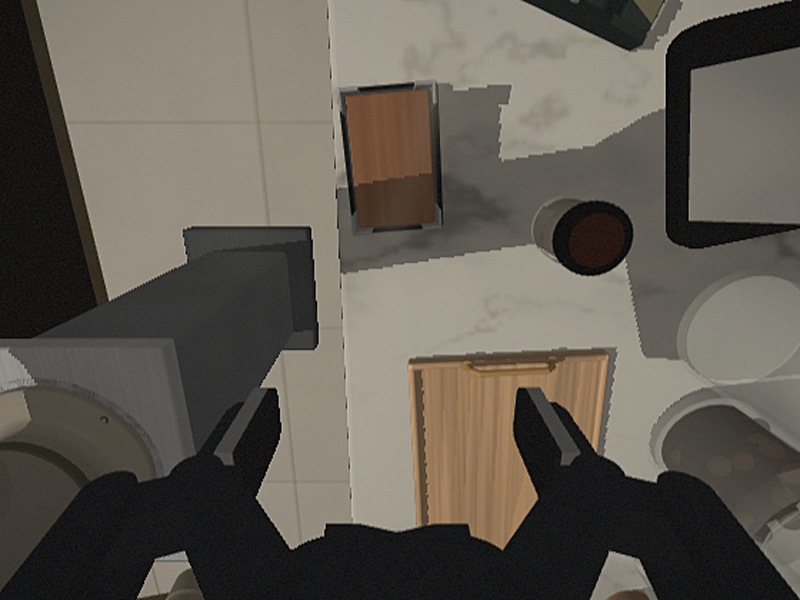

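Run:
```python
from h import *
d=np.load("w4.npy",allow_pickle=True).item()
crop(d,"pics/w4c.png",232,52,316,168,5)
crop(d,"pics/w4f.png",140,260,420,360,2)
# pad tip estimate: project tool-frame candidate points
s=arm.sense();R=Ro.from_euler('xyz',s["tool_rot"])
for z in (.011,.0,-.002,-.010):
  print(z,[w2p(d,s["eef_pos"]+R.apply([sx*.0427,sy,z])) for sx in(-1,1) for sy in (-.011,.011)])
```

```text
0.011 [array([211.7941, 234.547 ]), array([214.2183, 264.9569]), array([345.1468, 234.693 ]), array([342.5867, 265.1   ])]
0.0 [array([207.9138, 241.8183]), array([210.6284, 273.6616]), array([349.1219, 241.9736]), array([346.26  , 273.8136])]
-0.002 [array([207.1587, 243.2334]), array([209.9316, 275.3512]), array([349.8956, 243.3905]), array([346.973 , 275.5049])]
-0.01 [array([203.9672, 249.214 ]), array([206.9932, 282.4761]), array([353.1651, 249.3789]), array([349.9797, 282.6371])]
```

View pics/w4c.png

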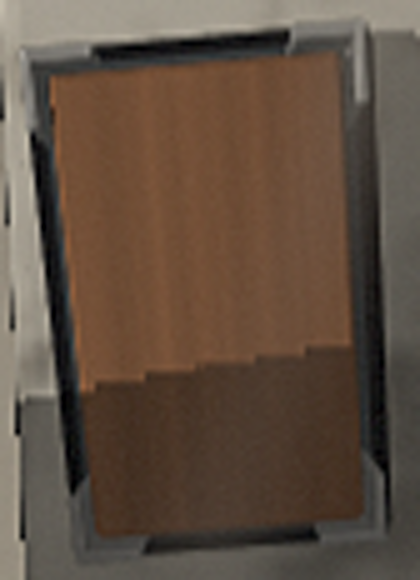

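View pics/w4f.png

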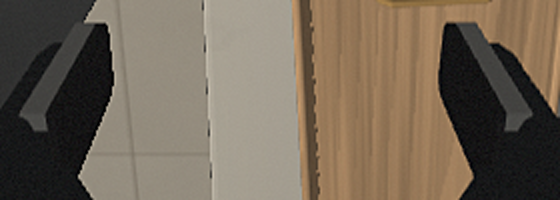

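Caddy board seen at about (388,160). The fingertip extent at partial opening is uncertain in the image, so I'll do a gentle touch test on free counter with the opening set to 66 mm.

Run:
```python
from h import *
d=np.load("w4.npy",allow_pickle=True).item()
# board top-face corners from crop (5x, origin 232,52)
C=[(52,75),(340,52),(100,535),(362,512)]
P=np.array([p2w(d,232+u/5-.4,52+v/5-.4,.070)[:2] for u,v in C]); print(P, P.mean(0))
print(np.linalg.norm(P[0]-P[1]),np.linalg.norm(P[2]-P[3]),np.linalg.norm(P[0]-P[2]),np.linalg.norm(P[1]-P[3]))
# angles outer corners z=.073
A=[(22,45),(368,20),(78,560),(385,538)]
Q=np.array([p2w(d,232+u/5-.4,52+v/5-.4,.073)[:2] for u,v in A]); print(Q, Q.mean(0))
for P in(P,Q):
  y=(P[0]+P[1]-P[2]-P[3]);x=(P[1]+P[3]-P[0]-P[2]);print(np.arctan2(-y[0],y[1]),np.arctan2(x[1],x[0]))
plan([(.45,.22,.06,0)])
```

```text
[[0.3721 0.401 ]
 [0.4338 0.4054]
 [0.3794 0.3028]
 [0.4413 0.3082]] [0.4066 0.3544]
0.0618611968138365 0.062133777078324334 0.09849326963573388 0.09752765792017419
[[0.3663 0.4064]
 [0.4393 0.411 ]
 [0.3743 0.2974]
 [0.4466 0.3025]] [0.4066 0.3543]
0.07575784362197709 0.0782459128791997
0.07013557998405268 0.06686329619508892
 rz -0 | x 0.007 y 0.008 z 0.033
 rz -0 | x 0.006 y 0.008 z 0.033
 rz -0 | x 0.007 y 0.009 z 0.033
 rz -0.001 | x 0.006 y 0.008 z 0.033
 rz -0 | x 0.007 y 0.009 z 0.032
--
 rz -0.001 | x 0.0064 y 0.0081 z 0.0325
--
6 end [0.45 0.22 0.06] [3.1408 0.0006 0.    ]
```

Emit:
arm_command(
  targets=[
    {"rx": 0, "ry": 0, "rz": 0, "x": 0.007, "y": 0.008, "z": 0.033, "gripper": 0.066},
    {"rx": 0, "ry": 0, "rz": 0, "x": 0.006, "y": 0.008, "z": 0.033, "gripper": 0.066},
    {"rx": 0, "ry": 0, "rz": 0, "x": 0.007, "y": 0.009, "z": 0.033, "gripper": 0.066},
    {"rx": 0, "ry": 0, "rz": 0, "x": 0.006, "y": 0.008, "z": 0.033, "gripper": 0.066},
    {"rx": 0, "ry": 0, "rz": 0, "x": 0.007, "y": 0.009, "z": 0.033, "gripper": 0.066},
  ],
)

```text
time: 3.48
eef_pos: [0.4441, 0.2273, 0.091]
tool_rot: [3.142, -0.001, -0.003]
contact_force: [1.5, 0.5, -0.4]
finger_gap: 0.0658
```

Emit:
arm_command(
  targets=[
    {"rx": 0, "ry": 0, "rz": 0, "x": 0.006, "y": 0.008, "z": 0.033, "gripper": 0.066},
    {"rx": 0, "ry": 0, "rz": 0, "x": 0, "y": 0, "z": 0.012, "gripper": 0.066},
    {"rx": 0, "ry": 0, "rz": 0, "x": 0, "y": 0, "z": 0.012, "gripper": 0.066},
    {"rx": 0, "ry": 0, "rz": 0, "x": 0, "y": 0, "z": 0.008, "gripper": 0.066},
    {"rx": 0, "ry": 0, "rz": 0, "x": 0, "y": 0, "z": 0.004, "gripper": 0.066},
  ],
)

```text
time: 3.9
eef_pos: [0.4496, 0.2202, 0.0223]
tool_rot: [3.141, 0.001, -0.003]
contact_force: [0.1, -0.9, 0.8]
finger_gap: 0.0659
```

Run:
```python
from h import *
d=arm.snapshot("wrist"); crop(d,"pics/w5.png",100,150,460,420,2); state()
d=arm.snapshot("scene"); crop(d,"pics/s5.png",180,100,340,240,5)
```

```text
t 3.95 p [0.4494 0.2206 0.0222] rpy [ 3.1413  0.001  -0.002 ] F [-0.3215 -0.6695  0.4949] gap 0.0659 q [ 0.2194  0.5298  1.6961 -0.0001  0.9167  0.2215]
```

View pics/w5.png

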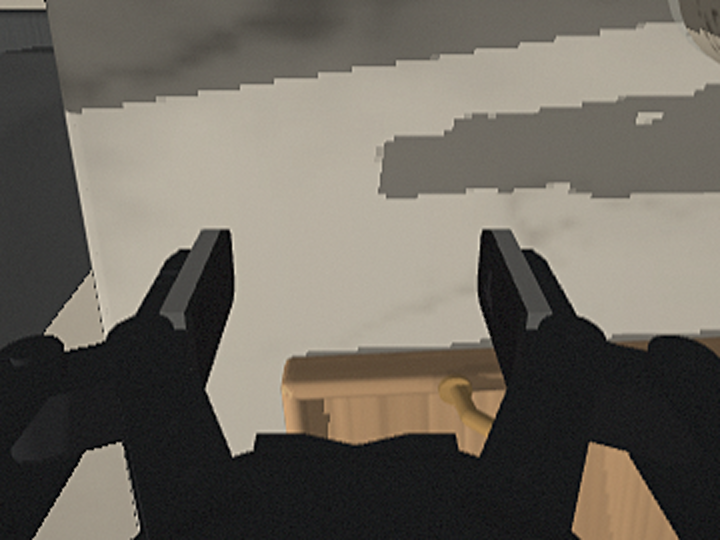

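View pics/s5.png

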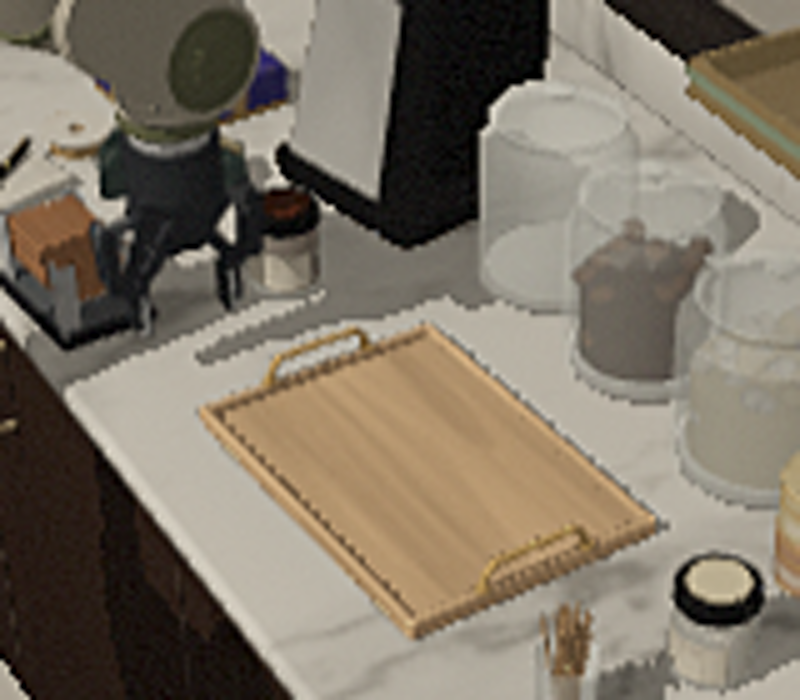

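Emit:
arm_command(
  targets=[
    {"rx": 0, "ry": 0, "rz": 0, "x": 0, "y": 0, "z": 0.004, "gripper": 0.066},
    {"rx": 0, "ry": 0, "rz": 0, "x": 0, "y": 0, "z": 0.004, "gripper": 0.066},
    {"rx": 0, "ry": 0, "rz": 0, "x": 0, "y": 0, "z": 0.003, "gripper": 0.066},
  ],
)

```text
time: 4.25
eef_pos: [0.4494, 0.2218, 0.0119]
tool_rot: [-3.141, -0.001, 0.0]
contact_force: [-1.0, 0.2, -0.3]
finger_gap: 0.0665
```

Emit:
arm_command(
  targets=[
    {"rx": 0, "ry": 0, "rz": 0, "x": 0, "y": 0, "z": 0.002, "gripper": 0.066},
    {"rx": 0, "ry": 0, "rz": 0, "x": 0, "y": 0, "z": 0.002, "gripper": 0.066},
  ],
)

```text
time: 4.42
eef_pos: [0.4492, 0.2219, 0.0077]
tool_rot: [-3.142, -0.0, 0.0]
contact_force: [-0.3, 0.5, 0.6]
finger_gap: 0.0658
```

Emit:
arm_command(
  targets=[
    {"rx": 0, "ry": 0, "rz": 0, "x": 0, "y": 0, "z": 0.002, "gripper": 0.066},
    {"rx": 0, "ry": 0, "rz": 0, "x": 0, "y": 0, "z": 0, "gripper": 0.066},
  ],
)

```text
time: 4.58
eef_pos: [0.449, 0.2218, 0.0055]
tool_rot: [3.141, 0.0, 0.0]
contact_force: [-0.3, 0.6, -0.7]
finger_gap: 0.0659
```

Emit:
arm_command(
  targets=[
    {"rx": 0, "ry": 0, "rz": 0, "x": 0, "y": 0, "z": 0.002, "gripper": 0.066},
    {"rx": 0, "ry": 0, "rz": 0, "x": 0, "y": 0, "z": 0, "gripper": 0.066},
  ],
)

```text
time: 4.75
eef_pos: [0.4491, 0.2218, 0.0036]
tool_rot: [3.142, 0.0, 0.0]
contact_force: [0.6, -0.2, -0.5]
finger_gap: 0.0659
```

Emit:
arm_command(
  targets=[
    {"rx": 0, "ry": 0, "rz": 0, "x": 0, "y": 0, "z": 0.001, "gripper": 0.066},
    {"rx": 0, "ry": 0, "rz": 0, "x": 0, "y": 0, "z": 0, "gripper": 0.066},
  ],
)

```text
time: 4.92
eef_pos: [0.4492, 0.2218, 0.0027]
tool_rot: [3.142, 0.0, -0.0]
contact_force: [1.0, -0.3, 0.4]
finger_gap: 0.0662
```

Emit:
arm_command(
  targets=[
    {"rx": 0, "ry": 0, "rz": 0, "x": 0, "y": 0, "z": 0.001, "gripper": 0.066},
    {"rx": 0, "ry": 0, "rz": 0, "x": 0, "y": 0, "z": 0, "gripper": 0.066},
  ],
)

```text
time: 5.08
eef_pos: [0.4491, 0.2218, 0.0017]
tool_rot: [3.142, 0.0, 0.0]
contact_force: [-0.8, 0.2, -0.8]
finger_gap: 0.0658
```

Emit:
arm_command(
  targets=[
    {"rx": 0, "ry": 0, "rz": 0, "x": 0, "y": 0, "z": 0.001, "gripper": 0.066},
    {"rx": 0, "ry": 0, "rz": 0, "x": 0, "y": 0, "z": 0, "gripper": 0.066},
  ],
)

```text
time: 5.25
eef_pos: [0.4492, 0.2218, 0.0007]
tool_rot: [3.142, 0.0, -0.0]
contact_force: [-0.3, 0.0, 0.1]
finger_gap: 0.0661
```

Emit:
arm_command(
  targets=[
    {"rx": 0, "ry": 0, "rz": 0, "x": 0, "y": 0, "z": 0.001, "gripper": 0.066},
    {"rx": 0, "ry": 0, "rz": 0, "x": 0, "y": 0, "z": 0, "gripper": 0.066},
  ],
)

```text
time: 5.42
eef_pos: [0.4492, 0.2218, -0.0003]
tool_rot: [3.142, 0.0, -0.0]
contact_force: [0.4, -0.2, 0.0]
finger_gap: 0.0659
```

Run:
```python
from h import *
d=arm.snapshot("wrist"); crop(d,"pics/w6.png",100,150,460,420,2); s=state()
print(s["joint_torque"])
d=arm.snapshot("scene"); crop(d,"pics/s6.png",180,110,260,180,10)
```

```text
t 5.47 p [ 0.4492  0.2218 -0.0003] rpy [ 3.1416  0.0002 -0.0001] F [0.0841 0.251  0.5685] gap 0.0662 q [0.2219 0.5677 1.7153 0.     0.8587 0.2219]
[ -0.0049 -44.9067 -13.5617  -0.0002  -0.015   -0.    ]
```

View pics/w6.png

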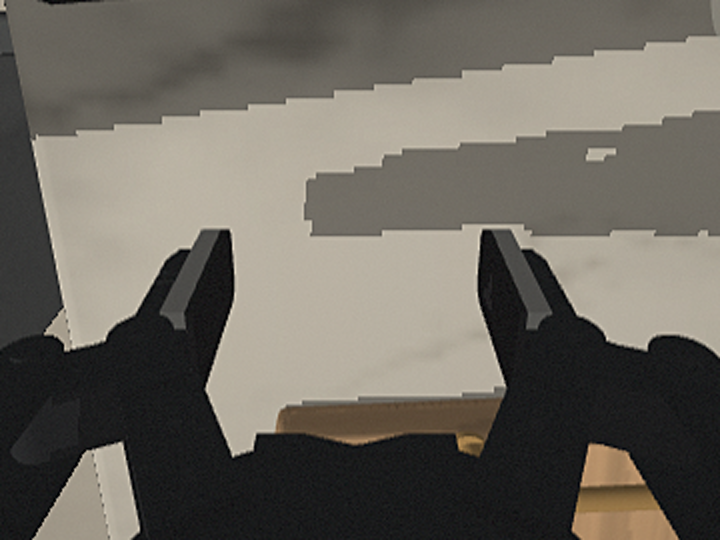

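View pics/s6.png

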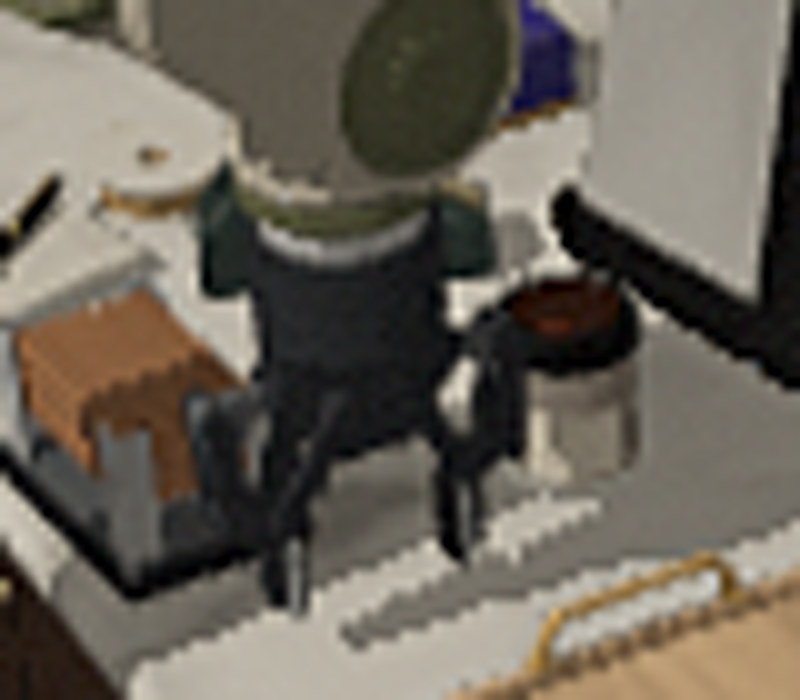

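Run:
```python
from h import *
d=arm.snapshot("scene")
for z in (-.005,.005,.015,.025): print(z,[w2p(d,(.449+sx*.04,.222,z)) for sx in(-1,1)])
print(p2w(d,208.5,170.5,.0),p2w(d,225.8,166,.0),p2w(d,208.5,170.5,.02),p2w(d,225.8,166,.02))
```

```text
-0.005 [array([208.2103, 176.5172]), array([226.1978, 170.7433])]
0.005 [array([207.9933, 174.4834]), array([226.0432, 168.7245])]
0.015 [array([207.7749, 172.436 ]), array([225.8875, 166.6924])]
0.025 [array([207.5551, 170.3749]), array([225.7308, 164.647 ])]
[0.4249 0.2531 0.    ] [0.4997 0.2468 0.    ] [0.4145 0.2261 0.02  ] [0.4879 0.2199 0.02  ]
```

Emit:
arm_command(
  targets=[
    {"rx": 0, "ry": 0, "rz": 0, "x": 0, "y": 0, "z": 0.004, "gripper": 0.066},
    {"rx": 0, "ry": 0, "rz": 0, "x": 0, "y": 0, "z": 0.003, "gripper": 0.066},
    {"rx": 0, "ry": 0, "rz": 0, "x": 0, "y": 0, "z": 0, "gripper": 0.066},
  ],
)

```text
time: 5.82
eef_pos: [0.4488, 0.2217, -0.0079]
tool_rot: [3.141, 0.001, -0.0]
contact_force: [0.6, 0.4, 0.2]
finger_gap: 0.0658
```

Emit:
arm_command(
  targets=[
    {"rx": 0, "ry": 0, "rz": 0, "x": 0, "y": 0, "z": 0.003, "gripper": 0.066},
    {"rx": 0, "ry": 0, "rz": 0, "x": 0, "y": 0, "z": 0.0, "gripper": 0.066},
  ],
)

```text
time: 5.98
eef_pos: [0.449, 0.2217, -0.0107]
tool_rot: [3.141, 0.001, -0.0]
contact_force: [-0.0, -0.2, 0.0]
finger_gap: 0.0658
```

Emit:
arm_command(
  targets=[
    {"rx": 0, "ry": 0, "rz": 0, "x": 0, "y": 0, "z": 0.003, "gripper": 0.066},
    {"rx": 0, "ry": 0, "rz": 0, "x": 0, "y": 0, "z": 0.0, "gripper": 0.066},
  ],
)

```text
time: 6.15
eef_pos: [0.449, 0.2217, -0.0136]
tool_rot: [3.141, 0.001, 0.0]
contact_force: [-0.3, -0.4, -0.4]
finger_gap: 0.0657
```

Emit:
arm_command(
  targets=[
    {"rx": 0, "ry": 0, "rz": 0, "x": 0, "y": 0, "z": 0.002, "gripper": 0.066},
    {"rx": 0, "ry": 0, "rz": 0, "x": 0, "y": 0, "z": 0.0, "gripper": 0.066},
  ],
)

```text
time: 6.32
eef_pos: [0.4491, 0.2218, -0.0154]
tool_rot: [3.142, 0.0, -0.0]
contact_force: [-1.1, 0.2, 0.4]
finger_gap: 0.0659
```

Emit:
arm_command(
  targets=[
    {"rx": 0, "ry": 0, "rz": 0, "x": 0, "y": 0, "z": 0.002, "gripper": 0.066},
    {"rx": 0, "ry": 0, "rz": 0, "x": 0, "y": 0, "z": 0.0, "gripper": 0.066},
  ],
)

```text
time: 6.48
eef_pos: [0.4491, 0.2218, -0.0174]
tool_rot: [3.142, 0.0, -0.0]
contact_force: [0.8, -0.0, -0.0]
finger_gap: 0.0658
```

Emit:
arm_command(
  targets=[
    {"rx": 0, "ry": 0, "rz": 0, "x": 0, "y": 0, "z": 0.002, "gripper": 0.066},
    {"rx": 0, "ry": 0, "rz": 0, "x": 0, "y": 0, "z": 0.0, "gripper": 0.066},
  ],
)

```text
time: 6.65
eef_pos: [0.4491, 0.2218, -0.0194]
tool_rot: [3.142, 0.0, -0.0]
contact_force: [0.7, 0.3, 0.5]
finger_gap: 0.0665
```

Emit:
arm_command(
  targets=[
    {"rx": 0, "ry": 0, "rz": 0, "x": 0, "y": 0, "z": 0.001, "gripper": 0.066},
    {"rx": 0, "ry": 0, "rz": 0, "x": 0, "y": 0, "z": 0.0, "gripper": 0.066},
  ],
)

```text
time: 6.82
eef_pos: [0.4491, 0.2218, -0.0203]
tool_rot: [3.142, 0.0, -0.0]
contact_force: [-0.2, 1.3, 0.5]
finger_gap: 0.0661
```

Emit:
arm_command(
  targets=[
    {"rx": 0, "ry": 0, "rz": 0, "x": 0, "y": 0, "z": 0.001, "gripper": 0.066},
    {"rx": 0, "ry": 0, "rz": 0, "x": 0, "y": 0, "z": 0.0, "gripper": 0.066},
  ],
)

```text
time: 6.98
eef_pos: [0.4492, 0.2218, -0.0213]
tool_rot: [3.142, 0.0, 0.0]
contact_force: [0.6, 0.4, 0.5]
finger_gap: 0.0658
```

Emit:
arm_command(
  targets=[
    {"rx": 0, "ry": 0, "rz": 0, "x": 0, "y": 0, "z": 0.001, "gripper": 0.066},
    {"rx": 0, "ry": 0, "rz": 0, "x": 0, "y": 0, "z": 0.0, "gripper": 0.066},
  ],
)

```text
time: 7.15
eef_pos: [0.4492, 0.2218, -0.0223]
tool_rot: [-3.142, 0.0, -0.0]
contact_force: [-0.6, -0.4, -0.1]
finger_gap: 0.066
```

Emit:
arm_command(
  targets=[
    {"rx": 0, "ry": 0, "rz": 0, "x": 0, "y": 0, "z": 0.001, "gripper": 0.066},
    {"rx": 0, "ry": 0, "rz": 0, "x": 0, "y": 0, "z": 0.001, "gripper": 0.066},
  ],
)

```text
time: 7.32
eef_pos: [0.4492, 0.2218, -0.0242]
tool_rot: [-3.142, -0.0, -0.0]
contact_force: [-0.5, -0.8, 0.8]
finger_gap: 0.0662
```

Emit:
arm_command(
  targets=[
    {"rx": 0, "ry": 0, "rz": 0, "x": 0, "y": 0, "z": 0.001, "gripper": 0.066},
    {"rx": 0, "ry": 0, "rz": 0, "x": 0, "y": 0, "z": 0.0, "gripper": 0.066},
  ],
)

```text
time: 7.48
eef_pos: [0.4492, 0.2218, -0.025]
tool_rot: [-3.142, -0.0, 0.0]
contact_force: [-0.2, -0.9, 3.2]
finger_gap: 0.0658
```

Run:
```python
from h import *
d=arm.snapshot("wrist"); crop(d,"pics/w7.png",100,150,460,420,2); s=state()
d=arm.snapshot("scene"); crop(d,"pics/s7.png",180,110,260,180,10)
```

```text
t 7.53 p [ 0.4492  0.2218 -0.025 ] rpy [-3.1416 -0.0001  0.0001] F [-0.4704 -0.5031  2.8002] gap 0.0658 q [ 0.2219  0.6113  1.734  -0.      0.7962  0.2218]
```

View pics/w7.png

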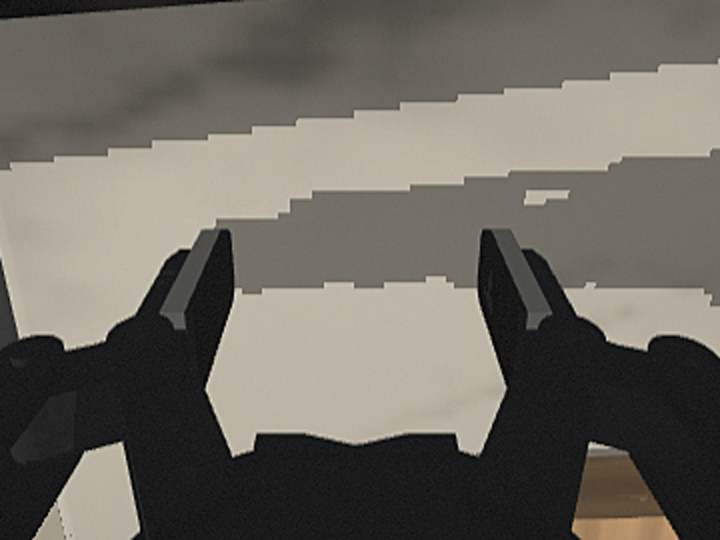

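View pics/s7.png

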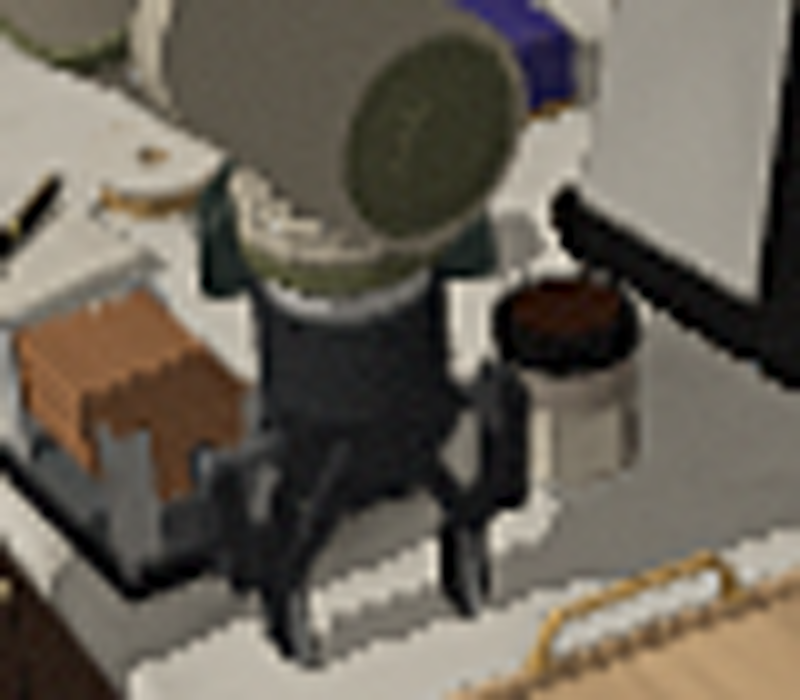

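The fingers touched at TCP z = -0.025. So at 66 mm opening the tips sit about 24.5 mm *behind* the reported TCP, which disagrees with the stated +11 mm. Both camera views support the touch result, so I'll use the measured offset.

```bash
cat >> h.py <<'E'
def tip(g):
    L=.0573; z=lambda g: L*np.sqrt(1-(-.1045+g/2/L)**2)
    return -.0245+z(g)-z(.066)   # tips ahead of TCP
E
python3 - <<'E'
from h import *
print([ (g,round(tip(g)*1000,1)) for g in (.085,.068,.064,.062,.047,.026)])
plan([(.4492,.2218,.07,0.0),(.4066,.3543,.08,.074),(.4066,.3543,.036,.074)])
E
```

```text
[(0.085, np.float64(-30.9)), (0.068, np.float64(-25.0)), (0.064, np.float64(-24.0)), (0.062, np.float64(-23.5)), (0.047, np.float64(-20.5)), (0.026, np.float64(-18.2))]
 rz 0 | x -0 y -0 z -0.032
 rz 0 | x -0 y -0 z -0.032
 rz 0 | x -0 y -0 z -0.031
 rz -0.018 | x -0.011 y -0.033 z -0.003
 rz -0.019 | x -0.01 y -0.033 z -0.002
--
 rz -0.018 | x -0.009 y -0.034 z -0.003
 rz -0.019 | x -0.0089 y -0.0336 z -0.002
 rz 0 | x -0 y 0 z 0.022
 rz 0 | x -0 y 0 z 0.022
--
9 end [0.4066 0.3543 0.036 ] [-3.1416 -0.0002  0.0741]
```

Emit:
arm_command(
  targets=[
    {"rx": 0, "ry": 0, "rz": 0, "x": 0, "y": 0, "z": -0.032, "gripper": 0.085},
    {"rx": 0, "ry": 0, "rz": 0, "x": 0, "y": 0, "z": -0.032, "gripper": 0.085},
    {"rx": 0, "ry": 0, "rz": 0, "x": 0, "y": 0, "z": -0.031, "gripper": 0.085},
    {"rx": 0, "ry": 0, "rz": -0.018, "x": -0.011, "y": -0.033, "z": -0.003, "gripper": 0.085},
    {"rx": 0, "ry": 0, "rz": -0.019, "x": -0.01, "y": -0.033, "z": -0.002, "gripper": 0.085},
  ],
)

```text
time: 8.0
eef_pos: [0.4287, 0.2879, 0.0767]
tool_rot: [-3.14, -0.004, 0.034]
contact_force: [-0.2, 0.2, 0.5]
finger_gap: 0.0852
```

Emit:
arm_command(
  targets=[
    {"rx": 0, "ry": 0, "rz": -0.018, "x": -0.009, "y": -0.034, "z": -0.003, "gripper": 0.085},
    {"rx": 0, "ry": 0, "rz": -0.019, "x": -0.009, "y": -0.034, "z": -0.002, "gripper": 0.085},
    {"rx": 0, "ry": 0, "rz": 0, "x": 0, "y": 0, "z": 0, "gripper": 0.085},
    {"rx": 0, "ry": 0, "rz": 0, "x": 0, "y": 0, "z": 0, "gripper": 0.085},
  ],
)

```text
time: 8.33
eef_pos: [0.4057, 0.3559, 0.0796]
tool_rot: [3.142, 0.0, 0.077]
contact_force: [0.5, -0.6, 0.2]
finger_gap: 0.0848
```

Run:
```python
from h import *
d=arm.snapshot("wrist"); crop(d,"pics/w8.png",100,150,460,420,2); s=state()
plan([(.4066,.3543,.036,.074)])
for sx in(-1,1):
  for sy in (-1,1):
    c,si=np.cos(.074),np.sin(.074);a,b=sx*.031,sy*.049
    print(w2p(d,(.4066+c*a-si*b,.3543+si*a+c*b,.07)),end=' ')
```

```text
t 8.38 p [0.4062 0.3549 0.0795] rpy [3.1412 0.0003 0.0752] F [0.1809 0.116  0.5932] gap 0.0847 q [ 0.4986  0.4979  1.5271 -0.0002  1.117   0.4235]
 rz 0.001 | x 0 y 0 z 0.022
 rz 0 | x 0.0004 y 0.0006 z 0.0215
--
2 end [0.4066 0.3543 0.036 ] [3.1412 0.0003 0.0742]
[235.0634 314.6787] [227.6546 178.2616] [322.8202 314.8797] [331.7172 178.5551]
```

View pics/w8.png

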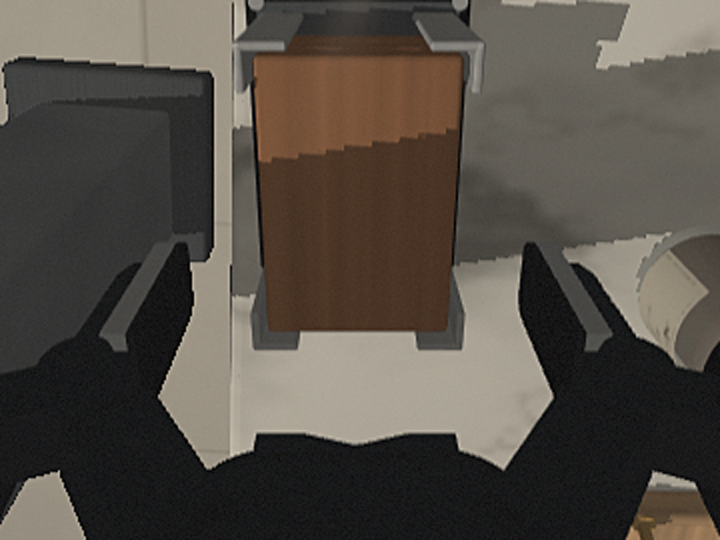

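The board corners match the projection within 2 px and the jaws straddle it centrally. Descending and gripping.

Emit:
arm_command(
  targets=[
    {"rx": 0, "ry": 0, "rz": 0, "x": 0, "y": 0, "z": 0.02, "gripper": 0.085},
    {"rx": 0, "ry": 0, "rz": 0, "x": 0, "y": 0.0, "z": 0.014, "gripper": 0.085},
    {"rx": 0, "ry": 0, "rz": 0, "x": 0, "y": 0, "z": 0.0085, "gripper": 0.085},
    {"rx": 0, "ry": 0, "rz": 0, "x": 0, "y": 0, "z": 0, "gripper": 0.075},
    {"rx": 0, "ry": 0, "rz": 0, "x": 0, "y": 0, "z": 0, "gripper": 0.069},
  ],
  squeeze=30,
)

```text
time: 8.8
eef_pos: [0.4069, 0.354, 0.0373]
tool_rot: [3.141, 0.001, 0.073]
contact_force: [0.8, -0.4, 0.5]
finger_gap: 0.0692
```

Run:
```python
from h import *
s=state()
d=arm.snapshot("wrist"); crop(d,"pics/w9.png",140,180,420,390,2)
```

```text
t 8.8 p [0.4069 0.354  0.0373] rpy [3.1413 0.0006 0.0728] F [ 0.8212 -0.3783  0.527 ] gap 0.0692 q [ 0.4965  0.5559  1.5725 -0.0001  1.0139  0.4237]
```

View pics/w9.png

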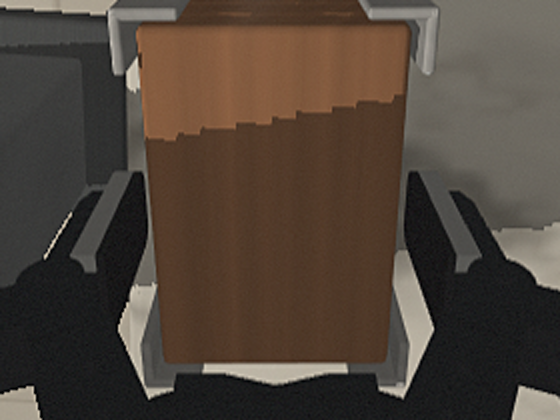

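Emit:
arm_command(
  targets=[
    {"rx": 0, "ry": 0, "rz": 0, "x": 0, "y": 0, "z": 0.0, "gripper": 0.06},
    {"rx": 0, "ry": 0, "rz": 0, "x": 0, "y": 0.0, "z": 0.0, "gripper": 0.055},
    {"rx": 0, "ry": 0, "rz": 0, "x": 0, "y": 0, "z": 0.0, "gripper": 0.055},
    {"rx": 0, "ry": 0, "rz": 0, "x": 0, "y": 0, "z": 0, "gripper": 0.055},
  ],
  squeeze=30,
)

```text
time: 9.18
eef_pos: [0.4068, 0.3548, 0.0378]
tool_rot: [-3.141, -0.001, 0.074]
contact_force: [1.7, -0.6, 0.4]
finger_gap: 0.063
```

Emit:
arm_command(
  targets=[
    {"rx": 0, "ry": 0, "rz": 0, "x": 0, "y": 0, "z": -0.006, "gripper": 0.055},
    {"rx": 0, "ry": 0, "rz": 0, "x": 0, "y": 0.0, "z": -0.012, "gripper": 0.055},
    {"rx": 0, "ry": 0, "rz": 0, "x": 0, "y": 0, "z": -0.016, "gripper": 0.055},
    {"rx": 0, "ry": 0, "rz": 0, "x": 0, "y": 0, "z": -0.016, "gripper": 0.055},
    {"rx": 0, "ry": 0, "rz": 0, "x": 0, "y": 0, "z": -0.016, "gripper": 0.055},
  ],
  squeeze=30,
)

```text
time: 9.6
eef_pos: [0.4062, 0.3547, 0.1044]
tool_rot: [3.142, 0.0, 0.074]
contact_force: [-0.1, 0.6, -0.4]
finger_gap: 0.0625
```

Run:
```python
from h import *
s=state()
d=arm.snapshot("wrist"); crop(d,"pics/w10.png",100,150,460,420,2)
d=arm.snapshot("scene"); crop(d,"pics/s10.png",170,80,270,180,6)
np.save("w10.npy",arm.snapshot("wrist"),allow_pickle=True)
```

```text
t 9.6 p [0.4062 0.3547 0.1044] rpy [3.1415 0.0004 0.0741] F [-0.1246  0.5941 -0.3523] gap 0.0625 q [0.4981 0.4668 1.4966 0.0001 1.1787 0.4239]
```

View pics/w10.png

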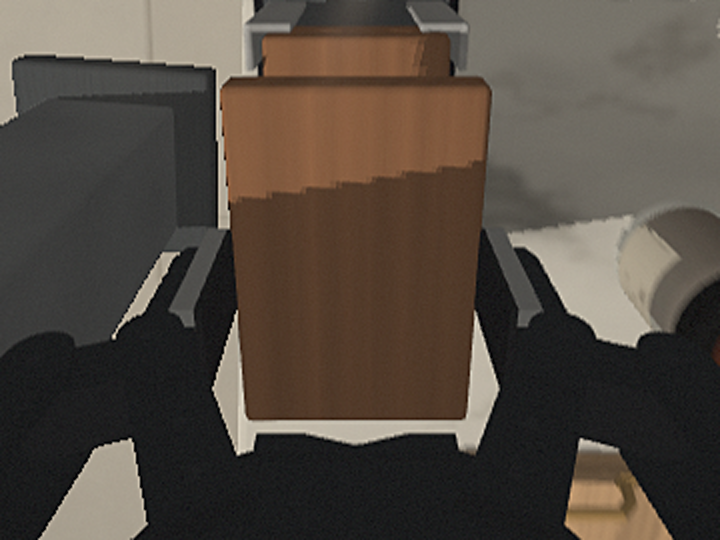

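View pics/s10.png

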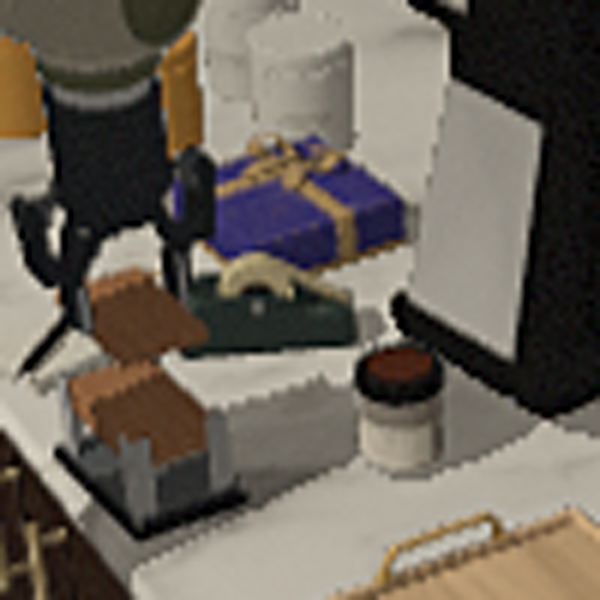

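Run:
```python
from h import *
d=np.load("w10.npy",allow_pickle=True).item(); s=arm.sense()
P=np.array([p2w(d,100+u/2-.25,150+v/2-.25,.1366) for u,v in [(223,86),(490,86),(247,418),(467,418)]]);print(P,P.mean(0))
R=Ro.from_euler('xyz',s["tool_rot"]); o=R.inv().apply(P.mean(0)-s["eef_pos"]);print("offset tool",o)
y=(P[0]+P[1]-P[2]-P[3]);print(np.arctan2(-y[0],y[1]))
# target: tray centre, yaw
c=np.array([.5382,-.002]);yw=.0574
T=Ro.from_euler('xyz',[np.pi,0,yw]); t=c-T.apply([o[0],o[1],0])[:2]; print("tcp target",t)
zc=.020-.0322
plan([(.4062,.3547,.13,.074),(t[0],t[1],.13,yw),(t[0],t[1],zc+.03,yw)])
```

```text
[[0.3727 0.4024 0.1366]
 [0.4343 0.4069 0.1366]
 [0.3795 0.3044 0.1366]
 [0.4424 0.3088 0.1366]] [0.4072 0.3556 0.1366]
offset tool [ 0.0006 -0.0006 -0.0324]
0.07612924177525524
tcp target [ 0.5376 -0.0027]
 rz 0 | x -0.0005 y 0.0002 z -0.0258 rx 0 ry -0.002
 rz 0.002 | x 0.01 y 0.037 z -0
 rz 0.002 | x 0.011 y 0.037 z -0
 rz 0.002 | x 0.011 y 0.036 z -0
 rz 0.002 | x 0.011 y 0.037 z -0
--
 rz 0.001 | x 0.011 y 0.036 z -0
 rz 0.002 | x 0.011 y 0.036 z -0
 rz 0.001 | x 0.011 y 0.037 z -0
 rz 0.002 | x 0.01 y 0.036 z -0
 rz 0.001 | x 0.011 y 0.037 z -0
--
 rz 0.002 | x 0.0105 y 0.0363 z -0.0004
 rz -0 | x 0 y 0 z 0.037
 rz -0 | x 0 y 0 z 0.038
 rz -0 | x 0.0001 y 0.0001 z 0.0372
--
14 end [ 0.5377 -0.0027  0.0178] [-3.1406  0.0001  0.0571]
```

Emit:
arm_command(
  targets=[
    {"rx": 0, "ry": 0, "rz": 0, "x": 0, "y": 0, "z": -0.025, "gripper": 0.055},
    {"rx": 0, "ry": 0, "rz": 0.002, "x": 0.011, "y": 0.036, "z": 0, "gripper": 0.055},
    {"rx": 0, "ry": 0, "rz": 0.002, "x": 0.011, "y": 0.037, "z": 0, "gripper": 0.055},
    {"rx": 0, "ry": 0, "rz": 0.002, "x": 0.011, "y": 0.036, "z": 0, "gripper": 0.055},
    {"rx": 0, "ry": 0, "rz": 0.002, "x": 0.011, "y": 0.037, "z": 0, "gripper": 0.055},
  ],
)

```text
time: 10.17
eef_pos: [0.4604, 0.2107, 0.1273]
tool_rot: [3.141, 0.002, 0.067]
contact_force: [0.6, 0.7, -1.6]
finger_gap: 0.0627
```

Emit:
arm_command(
  targets=[
    {"rx": 0, "ry": 0, "rz": 0.002, "x": 0.011, "y": 0.036, "z": 0, "gripper": 0.055},
    {"rx": 0, "ry": 0, "rz": 0.002, "x": 0.011, "y": 0.037, "z": 0, "gripper": 0.055},
    {"rx": 0, "ry": 0, "rz": 0.002, "x": 0.011, "y": 0.036, "z": 0, "gripper": 0.055},
    {"rx": 0, "ry": 0, "rz": 0.002, "x": 0.011, "y": 0.037, "z": 0, "gripper": 0.055},
    {"rx": 0, "ry": 0, "rz": 0.001, "x": 0.011, "y": 0.036, "z": 0, "gripper": 0.055},
  ],
)

```text
time: 10.58
eef_pos: [0.5266, 0.0321, 0.1271]
tool_rot: [-3.141, 0.002, 0.057]
contact_force: [0.9, 1.2, -0.2]
finger_gap: 0.0626
```

Emit:
arm_command(
  targets=[
    {"rx": 0, "ry": 0, "rz": 0, "x": 0.0105, "y": 0.036, "z": 0, "gripper": 0.055},
    {"rx": 0, "ry": 0, "rz": 0, "x": 0, "y": 0, "z": 0.03, "gripper": 0.055},
    {"rx": 0, "ry": 0, "rz": 0, "x": 0, "y": 0, "z": 0.03, "gripper": 0.055},
    {"rx": 0, "ry": 0, "rz": 0, "x": 0, "y": 0, "z": 0, "gripper": 0.055},
    {"rx": 0, "ry": 0, "rz": 0, "x": 0, "y": 0, "z": 0, "gripper": 0.055},
  ],
)

```text
time: 11.0
eef_pos: [0.5384, -0.0011, 0.067]
tool_rot: [-3.14, 0.004, 0.057]
contact_force: [0.3, 0.7, -0.2]
finger_gap: 0.0628
```

Run:
```python
from h import *
s=state()
d=arm.snapshot("wrist"); np.save("w11.npy",d,allow_pickle=True); cv2.imwrite("pics/w11.png",cv2.resize(d["image"][:,:,::-1],(800,600),interpolation=cv2.INTER_CUBIC))
d=arm.snapshot("top"); np.save("t11.npy",d,allow_pickle=True); crop(d,"pics/t11.png",170,140,300,240,6)
```

```text
t 11.0 p [ 0.5384 -0.0011  0.067 ] rpy [-3.1403  0.0044  0.057 ] F [ 0.3058  0.6818 -0.1964] gap 0.0628 q [-0.2221  0.5145  1.5412  0.0001  1.0904 -0.2791]
```

View pics/w11.png

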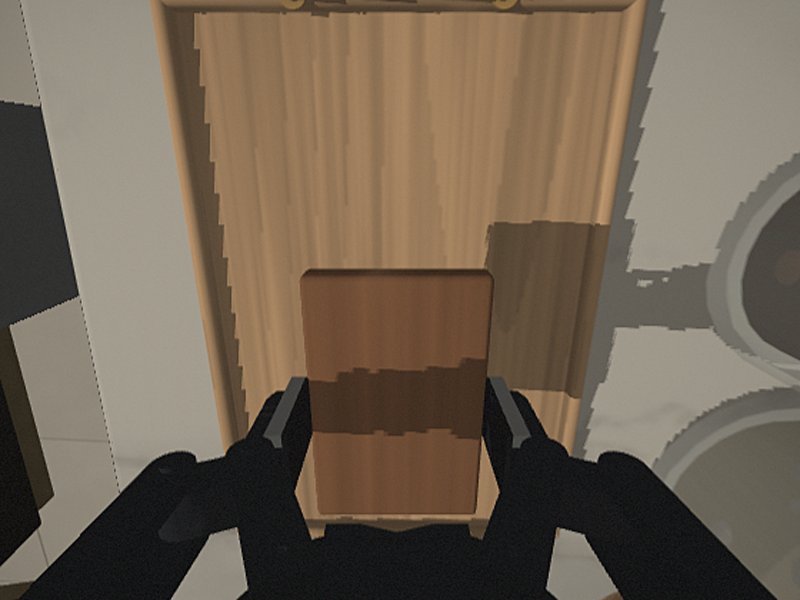

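View pics/t11.png

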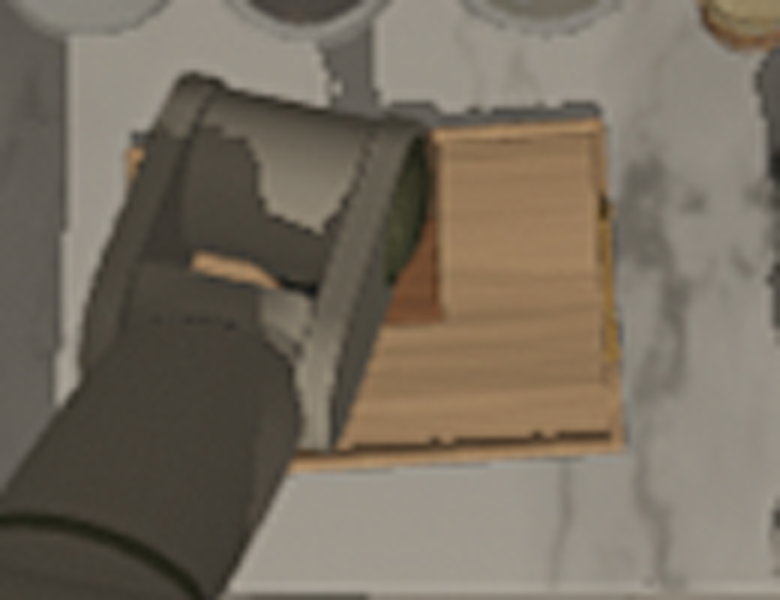

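```bash
cat >> h.py <<'E'
def rect(d,im,c,yaw,hx,hy,z,col,s):
    k=[]
    for a,b in [(-hx,-hy),(hx,-hy),(hx,hy),(-hx,hy)]:
        k.append((w2p(d,(c[0]+np.cos(yaw)*a-np.sin(yaw)*b,c[1]+np.sin(yaw)*a+np.cos(yaw)*b,z))+.5)*s)
    cv2.polylines(im,[np.array(k).astype(int)],True,col,1)
E
python3 - <<'E'
from h import *
d=np.load("w11.npy",allow_pickle=True).item(); s=2.5
im=cv2.resize(d["image"][:,:,::-1],None,fx=s,fy=s,interpolation=cv2.INTER_CUBIC)
c=(.5382,-.002);y=.0574
rect(d,im,c,y,.108,.155,.017,(0,0,255),s);rect(d,im,c,y,.1,.147,.017,(255,0,0),s)
cv2.imwrite("pics/w11o.png",im[0:700,250:1150][:, :800][:600])
d=np.load("t11.npy",allow_pickle=True).item(); s=6
im=cv2.resize(d["image"][:,:,::-1],None,fx=s,fy=s,interpolation=cv2.INTER_CUBIC)
rect(d,im,c,y,.108,.155,.017,(0,0,255),s);rect(d,im,c,y,.1,.147,.017,(255,0,0),s)
cv2.imwrite("pics/t11o.png",im[900:1400,1100:1750])
E
```

```text
(no output)
```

View pics/w11o.png

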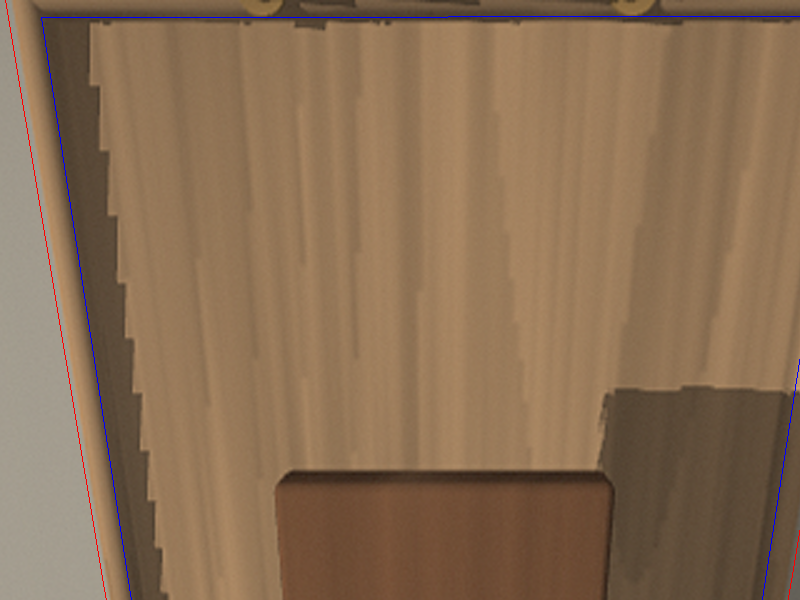

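View pics/t11o.png

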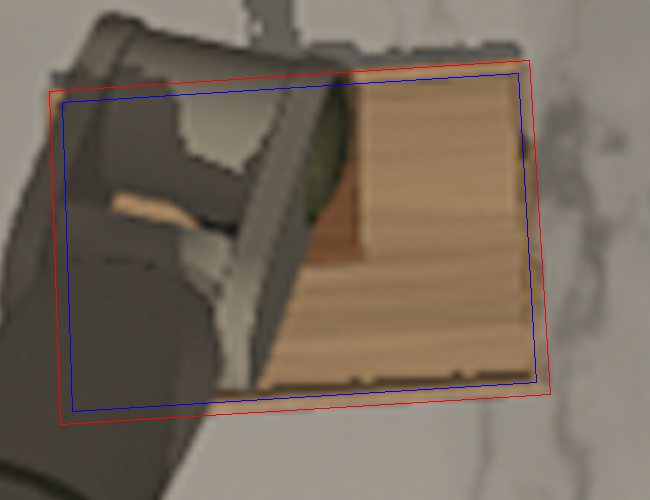

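Run:
```python
from h import *
plan([(.5376,-.0025,-.009,.057)],vmax=.025)
```

```text
rz 0 | x -0.001 y 0 z 0.02
 rz 0 | x -0.001 y 0 z 0.019
 rz 0 | x -0 y 0.001 z 0.02
 rz 0.001 | x -0.0006 y 0.0002 z 0.0194
--
4 end [ 0.5376 -0.0025 -0.009 ] [ 3.1412 -0.0013  0.0567]
```

Emit:
arm_command(
  targets=[
    {"rx": 0, "ry": -0.002, "rz": 0, "x": -0.001, "y": 0.0, "z": 0.025, "gripper": 0.055},
    {"rx": 0, "ry": -0.002, "rz": 0, "x": -0.001, "y": 0.001, "z": 0.025, "gripper": 0.055},
    {"rx": 0, "ry": 0, "rz": 0, "x": 0, "y": 0, "z": 0.016, "gripper": 0.055},
    {"rx": 0, "ry": 0, "rz": 0, "x": 0, "y": 0, "z": 0.008, "gripper": 0.055},
    {"rx": 0, "ry": 0, "rz": 0, "x": 0, "y": 0, "z": 0.002, "gripper": 0.055},
  ],
)

```text
time: 11.52
eef_pos: [0.5376, -0.0022, -0.0076]
tool_rot: [3.142, 0.004, 0.058]
contact_force: [0.4, 0.4, -0.4]
finger_gap: 0.0626
```

Emit:
arm_command(
  targets=[
    {"rx": 0, "ry": 0, "rz": 0, "x": 0, "y": 0.0, "z": 0.001, "gripper": 0.055},
    {"rx": 0, "ry": 0, "rz": 0, "x": 0, "y": 0, "z": 0, "gripper": 0.055},
  ],
)

```text
time: 11.68
eef_pos: [0.5382, -0.0025, -0.0075]
tool_rot: [3.141, 0.002, 0.057]
contact_force: [0.0, 0.5, -1.0]
finger_gap: 0.063
```

Emit:
arm_command(
  targets=[
    {"rx": 0, "ry": 0, "rz": 0, "x": 0, "y": 0.0, "z": 0.002, "gripper": 0.055},
    {"rx": 0, "ry": 0, "rz": 0, "x": 0, "y": 0, "z": 0.001, "gripper": 0.055},
  ],
)

```text
time: 11.85
eef_pos: [0.5378, -0.0026, -0.0109]
tool_rot: [3.141, 0.002, 0.057]
contact_force: [-0.2, 1.1, -1.6]
finger_gap: 0.0629
```

Emit:
arm_command(
  targets=[
    {"rx": 0, "ry": 0, "rz": 0, "x": 0, "y": 0.0, "z": 0.001, "gripper": 0.055},
    {"rx": 0, "ry": 0, "rz": 0, "x": 0, "y": 0, "z": 0, "gripper": 0.055},
  ],
)

```text
time: 12.02
eef_pos: [0.5378, -0.0026, -0.0112]
tool_rot: [3.141, 0.002, 0.057]
contact_force: [-3.8, 0.3, 12.2]
finger_gap: 0.0628
```

Emit:
arm_command(
  targets=[
    {"rx": 0, "ry": 0, "rz": 0, "x": 0, "y": 0.0, "z": -0.0005, "gripper": 0.055},
    {"rx": 0, "ry": 0, "rz": 0, "x": 0, "y": 0, "z": 0, "gripper": 0.066},
    {"rx": 0, "ry": 0, "rz": 0, "x": 0, "y": 0, "z": 0, "gripper": 0.076},
    {"rx": 0, "ry": 0, "rz": 0, "x": 0, "y": 0, "z": 0, "gripper": 0.085},
    {"rx": 0, "ry": 0, "rz": 0, "x": 0, "y": 0, "z": -0.02, "gripper": 0.085},
  ],
)

```text
time: 12.43
eef_pos: [0.5356, -0.0022, 0.0053]
tool_rot: [-3.14, 0.01, 0.057]
contact_force: [-0.8, -0.3, -0.6]
finger_gap: 0.0847
```

Emit:
arm_command(
  targets=[
    {"rx": 0, "ry": 0, "rz": 0, "x": 0, "y": 0.01, "z": -0.03, "gripper": 0.085},
    {"rx": 0, "ry": 0, "rz": 0, "x": 0, "y": 0.02, "z": -0.035, "gripper": 0.085},
    {"rx": 0, "ry": 0, "rz": 0, "x": -0.01, "y": 0.038, "z": -0.015, "gripper": 0.085},
    {"rx": 0, "ry": 0, "rz": 0, "x": -0.01, "y": 0.038, "z": -0.01, "gripper": 0.085},
  ],
)

```text
time: 12.77
eef_pos: [0.5246, -0.1099, 0.1002]
tool_rot: [3.14, 0.0, 0.06]
contact_force: [1.0, -0.0, -0.5]
finger_gap: 0.0852
```

Run:
```python
from h import *
s=state()
d=arm.snapshot("wrist"); np.save("w12.npy",d,allow_pickle=True); s=2.5
im=cv2.resize(d["image"][:,:,::-1],None,fx=s,fy=s,interpolation=cv2.INTER_CUBIC)
c=(.5382,-.002);y=.0574
rect(d,im,c,y,.108,.155,.017,(0,0,255),s);rect(d,im,c,y,.1,.147,.017,(255,0,0),s);rect(d,im,c,y,.031,.049,.02,(0,255,0),s)
cv2.imwrite("pics/w12o.png",cv2.resize(im,(800,600)))
d=np.load("w1.npy",allow_pickle=True).item();crop(d,"pics/w2a.png",240,100,500,240,3)
```

```text
t 12.77 p [ 0.5246 -0.1099  0.1002] rpy [3.1398 0.0005 0.0595] F [ 0.9731 -0.0222 -0.4768] gap 0.0852 q [-0.4266  0.4668  1.5115 -0.002   1.1629 -0.4853]
```

View pics/w12o.png

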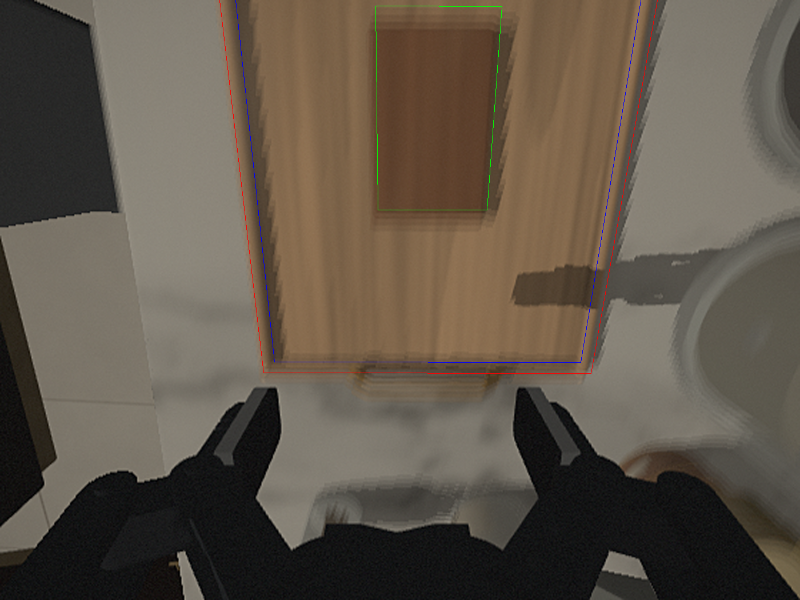

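View pics/w2a.png

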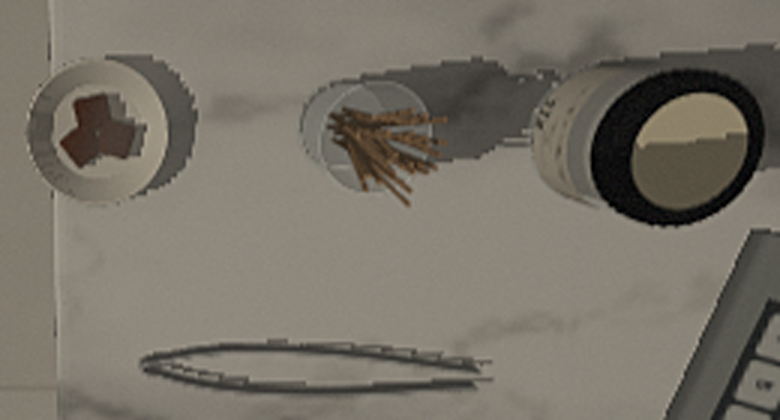

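Run:
```python
from h import *
d=np.load("w1.npy",allow_pickle=True).item()
g=lambda u,v,z:p2w(d,240+u/3-.33,100+v/3-.33,z)
print("dish",g(98,131.5,.016),"wid",np.linalg.norm(g(28,131,.016)-g(168,131,.016)),np.linalg.norm(g(98,58,.016)-g(98,205,.016)))
print("glass",g(378,138,.062),np.linalg.norm(g(320,138,.062)-g(436,138,.062)))
print("jar",g(689,150,.078),np.linalg.norm(g(632,150,.078)-g(748,150,.078)))
a,b=g(142,362,.01),g(490,370,.01);print("tongs",g(316,366,.01),a,b,np.linalg.norm(a-b),np.arctan2(*(b-a)[1::-1]),"wid",np.linalg.norm(g(290,340,.01)-g(290,391,.01)))
dd=g(98,131.5,.016)
plan([(.46,-.2,.13,.057),(dd[0],dd[1],.07,.057)])
print(tip(.068),tip(.085))
```

```text
dish [ 0.3733 -0.2868  0.016 ] wid 0.06465260196431898 0.06645299292044463
glass [ 0.4893 -0.2846  0.062 ] 0.04773601757482286
jar [ 0.6079 -0.2873  0.078 ] 0.04586866377489951
tongs [ 0.4845 -0.4049  0.01  ] [ 0.3952 -0.4029  0.01  ] [ 0.5741 -0.407   0.01  ] 0.17891962041932366 -0.023376215735887787 wid 0.0280596749610724
 rz -0.001 | x -0.023 y 0.027 z -0.01 rx 0.002 ry 0
 rz -0.001 | x -0.023 y 0.026 z -0.009 rx 0.002 ry 0
 rz -0.001 | x -0.0227 y 0.0265 z -0.0098
 rz 0 | x -0.023 y 0.02 z 0.015
 rz 0 | x -0.023 y 0.021 z 0.015
--
 rz 0 | x -0.023 y 0.02 z 0.015
 rz 0 | x -0.0225 y 0.0207 z 0.0151
--
7 end [ 0.3733 -0.2868  0.07  ] [ 3.1404 -0.0005  0.0572]
-0.02504739880349542 -0.03087295581690215
```

Emit:
arm_command(
  targets=[
    {"rx": 0, "ry": 0, "rz": 0, "x": -0.023, "y": 0.027, "z": -0.01, "gripper": 0.085},
    {"rx": 0, "ry": 0, "rz": 0, "x": -0.023, "y": 0.026, "z": -0.01, "gripper": 0.085},
    {"rx": 0, "ry": 0, "rz": 0, "x": -0.023, "y": 0.026, "z": 0, "gripper": 0.085},
    {"rx": 0, "ry": 0, "rz": 0, "x": -0.023, "y": 0.02, "z": 0.01, "gripper": 0.085},
    {"rx": 0, "ry": 0, "rz": 0, "x": -0.023, "y": 0.021, "z": 0.012, "gripper": 0.085},
  ],
)

```text
time: 13.23
eef_pos: [0.4151, -0.2367, 0.0966]
tool_rot: [3.14, 0.003, 0.057]
contact_force: [1.3, -0.5, -0.4]
finger_gap: 0.0849
```

Emit:
arm_command(
  targets=[
    {"rx": 0, "ry": 0, "rz": 0, "x": -0.023, "y": 0.02, "z": 0.014, "gripper": 0.085},
    {"rx": 0, "ry": 0, "rz": 0, "x": -0.022, "y": 0.021, "z": 0.014, "gripper": 0.085},
    {"rx": 0, "ry": 0, "rz": 0, "x": 0, "y": 0, "z": 0, "gripper": 0.085},
    {"rx": 0, "ry": 0, "rz": 0, "x": 0, "y": 0, "z": 0, "gripper": 0.085},
  ],
)

```text
time: 13.57
eef_pos: [0.3723, -0.2796, 0.0678]
tool_rot: [-3.14, 0.005, 0.054]
contact_force: [-0.5, 0.9, -0.0]
finger_gap: 0.0852
```

Run:
```python
from h import *
s=state()
d=arm.snapshot("wrist"); np.save("w13.npy",d,allow_pickle=True); cv2.imwrite("pics/w13.png",cv2.resize(d["image"][:,:,::-1],(800,600),interpolation=cv2.INTER_CUBIC))
```

```text
t 13.57 p [ 0.3723 -0.2796  0.0678] rpy [-3.1401  0.0049  0.0539] F [-0.5327  0.9146 -0.0105] gap 0.0852 q [-0.8973  0.4118  1.7394 -0.0037  0.9945 -0.9492]
```

View pics/w13.png

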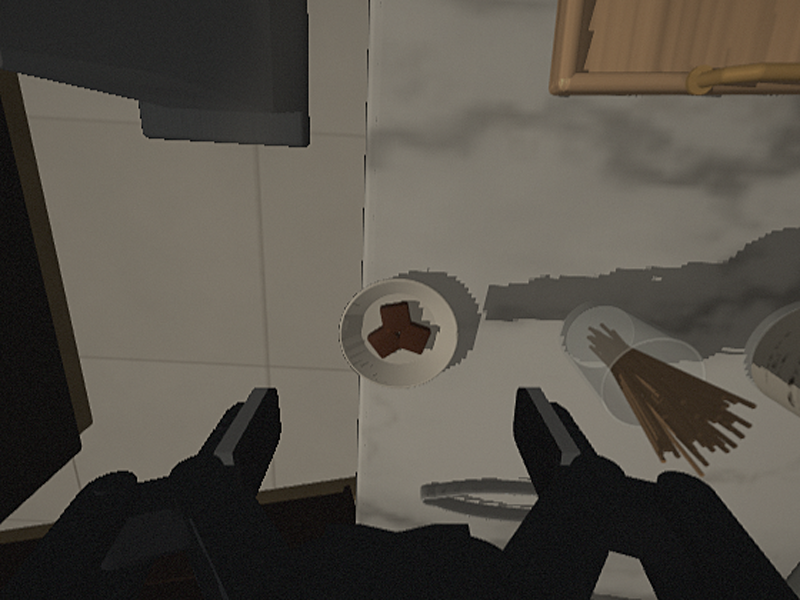

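Run:
```python
from h import *
d=np.load("w13.npy",allow_pickle=True).item()
k=1/1.42857
c=p2w(d,398.5*k-.3,332.5*k-.3,.016);print(c,np.linalg.norm(p2w(d,340*k,332*k,.016)-p2w(d,457*k,332*k,.016)))
zt=.005
plan([(c[0],c[1],zt+tip(.068),.057)],vmax=.025)
```

```text
[ 0.3729 -0.2851  0.016 ] 0.06487907764568168
 rz -0 | x -0 y 0.002 z 0.022
 rz -0 | x -0 y 0.001 z 0.022
 rz -0.001 | x -0 y 0.002 z 0.022 rx 0 ry 0.002
 rz -0 | x -0.0003 y 0.001 z 0.0223 rx 0 ry 0.002
--
4 end [ 0.3728 -0.285  -0.02  ] [-3.141   0.0002  0.0566]
```

Emit:
arm_command(
  targets=[
    {"rx": 0, "ry": 0.002, "rz": 0, "x": 0, "y": 0.002, "z": 0.03, "gripper": 0.085},
    {"rx": 0, "ry": 0.002, "rz": 0, "x": 0, "y": 0.002, "z": 0.026, "gripper": 0.085},
    {"rx": 0, "ry": 0, "rz": -0.002, "x": 0, "y": 0.001, "z": 0.02, "gripper": 0.085},
    {"rx": 0, "ry": 0, "rz": 0, "x": 0, "y": 0, "z": 0.011, "gripper": 0.085},
    {"rx": 0, "ry": 0, "rz": 0, "x": 0, "y": 0, "z": 0, "gripper": 0.078},
  ],
)

```text
time: 14.03
eef_pos: [0.3736, -0.2825, -0.0201]
tool_rot: [-3.139, 0.002, 0.061]
contact_force: [-0.7, 0.1, -0.7]
finger_gap: 0.0783
```

Run:
```python
from h import *
s=state()
d=arm.snapshot("wrist"); np.save("w14.npy",d,allow_pickle=True); crop(d,"pics/w14.png",140,180,420,390,2)
```

```text
t 14.03 p [ 0.3736 -0.2825 -0.0201] rpy [-3.1389  0.0017  0.0606] F [-0.6572  0.0706 -0.732 ] gap 0.0783 q [-0.9011  0.5697  1.8194  0.0002  0.7557 -0.9618]
```

View pics/w14.png

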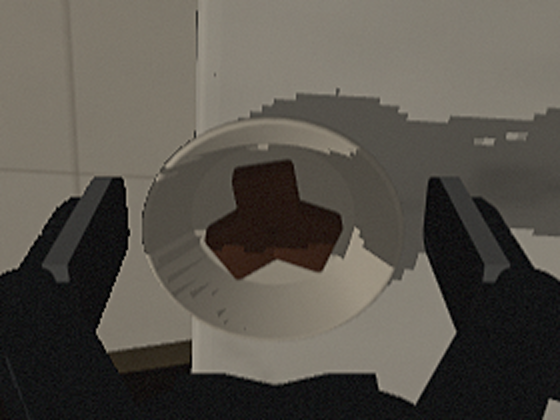

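Run:
```python
from h import *
d=np.load("w14.npy",allow_pickle=True).item();s=arm.sense()
c=p2w(d,140+272/2-.25,180+229/2-.25,.016);R=Ro.from_euler('xyz',s["tool_rot"]);print(c,R.inv().apply(c-s["eef_pos"]))
```

```text
[ 0.3725 -0.2846  0.016 ] [-0.0015  0.0014 -0.0349]
```

Emit:
arm_command(
  targets=[
    {"rx": -0.002, "ry": 0, "rz": 0.003, "x": -0.001, "y": 0.001, "z": 0, "gripper": 0.076},
    {"rx": 0, "ry": 0, "rz": 0, "x": 0, "y": 0, "z": 0, "gripper": 0.068},
    {"rx": 0, "ry": 0, "rz": 0, "x": 0, "y": 0, "z": 0, "gripper": 0.06},
    {"rx": 0, "ry": 0, "rz": 0, "x": 0, "y": 0, "z": 0, "gripper": 0.06},
    {"rx": 0, "ry": 0, "rz": 0, "x": 0, "y": 0, "z": 0, "gripper": 0.06},
  ],
  squeeze=30,
)

```text
time: 14.5
eef_pos: [0.373, -0.2853, -0.0172]
tool_rot: [3.138, -0.002, 0.056]
contact_force: [-0.0, 1.7, 7.1]
finger_gap: 0.0666
```

Emit:
arm_command(
  targets=[
    {"rx": 0, "ry": 0, "rz": 0, "x": 0, "y": 0, "z": -0.006, "gripper": 0.06},
    {"rx": 0, "ry": 0, "rz": 0, "x": 0, "y": 0, "z": -0.014, "gripper": 0.06},
    {"rx": 0, "ry": 0, "rz": 0, "x": 0, "y": 0, "z": -0.02, "gripper": 0.06},
    {"rx": 0, "ry": 0, "rz": 0, "x": 0, "y": 0, "z": -0.02, "gripper": 0.06},
  ],
)

```text
time: 14.83
eef_pos: [0.3723, -0.2847, 0.0428]
tool_rot: [3.14, 0.0, 0.056]
contact_force: [0.5, -0.8, -1.0]
finger_gap: 0.0666
```

Run:
```python
from h import *
s=state()
d=arm.snapshot("wrist"); np.save("w15.npy",d,allow_pickle=True); crop(d,"pics/w15.png",140,180,420,390,2)
```

```text
t 14.83 p [ 0.3723 -0.2847  0.0428] rpy [3.1397 0.     0.056 ] F [ 0.4657 -0.7563 -0.9692] gap 0.0666 q [-0.9055  0.4546  1.7642 -0.0014  0.9213 -0.9607]
```

View pics/w15.png

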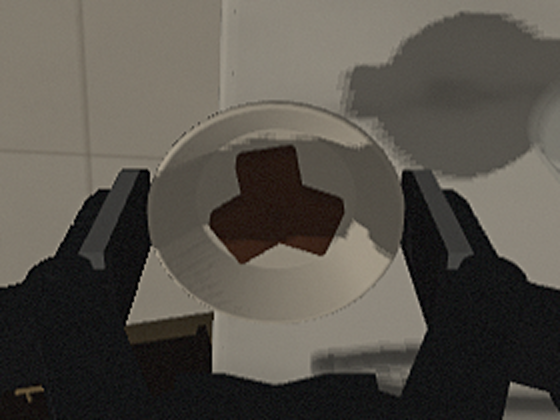

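Run:
```python
from h import *
d=np.load("w15.npy",allow_pickle=True).item();s=arm.sense()
z=.0428+.0172+.016
c=p2w(d,140+276/2-.25,180+211.5/2-.25,z);R=Ro.from_euler('xyz',s["tool_rot"]);o=R.inv().apply(c-s["eef_pos"]);print(c,o,np.linalg.norm(p2w(d,140+148/2,290,z)-p2w(d,140+404/2,290,z)))
yw=.0574
T=Ro.from_euler('xyz',[np.pi,0,yw]); t=np.array([.5382,-.002])-T.apply([o[0],o[1],0])[:2]
print(t)
plan([(t[0]-.02,t[1]-.03,.10,yw)])
```

```text
[ 0.372  -0.2833  0.076 ] [-0.0013 -0.0026 -0.0298] 0.06555437444071498
[ 0.5397 -0.0046]
 rz -0 | x 0.02 y -0.03 z -0.007
 rz -0 | x 0.02 y -0.03 z -0.007
 rz -0 | x 0.02 y -0.03 z -0.007
 rz -0 | x 0.02 y -0.031 z -0.007
 rz -0 | x 0.02 y -0.03 z -0.007 rx 0.002 ry 0
--
 rz -0 | x 0.02 y -0.031 z -0.007 rx 0.002 ry 0
 rz -0.001 | x 0.02 y -0.03 z -0.006 rx 0.002 ry -0.002
 rz -0 | x 0.0202 y -0.0306 z -0.0066 rx 0 ry -0.002
--
8 end [ 0.5197 -0.0345  0.1   ] [3.1405 0.0005 0.0573]
```

Emit:
arm_command(
  targets=[
    {"rx": 0, "ry": 0, "rz": 0, "x": 0.02, "y": -0.03, "z": -0.012, "gripper": 0.06},
    {"rx": 0, "ry": 0, "rz": 0, "x": 0.02, "y": -0.03, "z": -0.012, "gripper": 0.06},
    {"rx": 0, "ry": 0, "rz": 0, "x": 0.02, "y": -0.03, "z": -0.012, "gripper": 0.06},
    {"rx": 0, "ry": 0, "rz": 0, "x": 0.02, "y": -0.031, "z": -0.01, "gripper": 0.06},
    {"rx": 0.002, "ry": 0, "rz": 0, "x": 0.02, "y": -0.03, "z": -0.01, "gripper": 0.06},
  ],
)

```text
time: 15.3
eef_pos: [0.4643, -0.1266, 0.0984]
tool_rot: [3.141, -0.001, 0.056]
contact_force: [0.7, -0.1, -1.5]
finger_gap: 0.0658
```

Emit:
arm_command(
  targets=[
    {"rx": 0, "ry": 0, "rz": 0, "x": 0.02, "y": -0.01, "z": 0, "gripper": 0.06},
    {"rx": 0, "ry": 0, "rz": 0, "x": 0, "y": 0, "z": 0, "gripper": 0.06},
    {"rx": 0, "ry": 0, "rz": 0, "x": 0, "y": 0, "z": 0, "gripper": 0.06},
    {"rx": 0, "ry": 0, "rz": 0, "x": 0, "y": 0, "z": 0, "gripper": 0.06},
  ],
)

```text
time: 15.63
eef_pos: [0.4827, -0.1174, 0.0972]
tool_rot: [3.142, 0.0, 0.056]
contact_force: [-0.1, 1.0, -1.5]
finger_gap: 0.0662
```

Run:
```python
from h import *
s=state()
d=arm.snapshot("wrist"); np.save("w16.npy",d,allow_pickle=True); s=2.5
im=cv2.resize(d["image"][:,:,::-1],None,fx=s,fy=s,interpolation=cv2.INTER_CUBIC)
c=(.5382,-.002);y=.0574
rect(d,im,c,y,.108,.155,.017,(0,0,255),s);rect(d,im,c,y,.1,.147,.017,(255,0,0),s);rect(d,im,c,y,.031,.049,.02,(0,255,0),s)
cv2.imwrite("pics/w16o.png",cv2.resize(im,(800,600)))
```

```text
t 15.63 p [ 0.4827 -0.1174  0.0972] rpy [3.1416 0.0004 0.056 ] F [-0.1301  1.0232 -1.4526] gap 0.0662 q [-0.4773  0.412   1.6226 -0.0002  1.1073 -0.5333]
```

View pics/w16o.png

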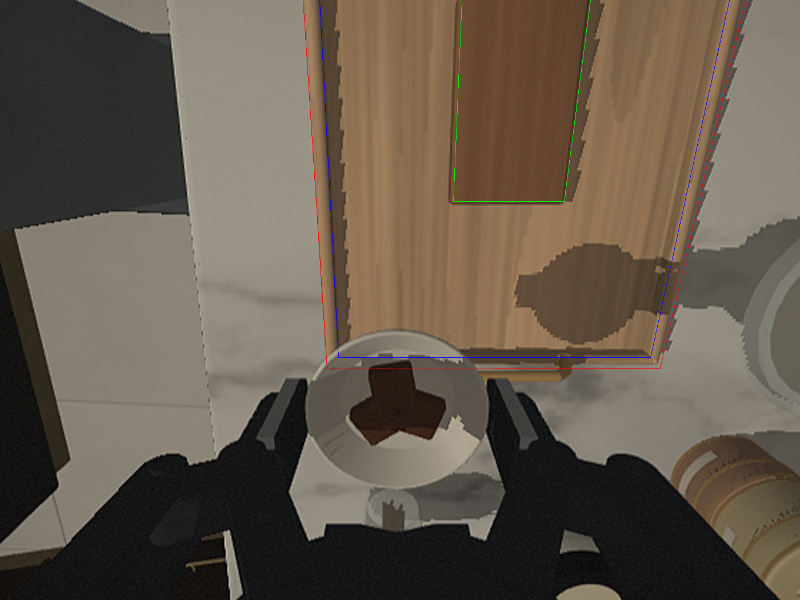

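Run:
```python
from h import *
plan([(.5392,-.0046,.09,.0574),(.5392,-.0046,.009,.0574)],vmax=.034)
```

```text
rz -0.001 | x 0.016 y -0.027 z 0.002
 rz -0 | x 0.016 y -0.028 z 0.002
 rz -0.001 | x 0.015 y -0.027 z 0.002
 rz -0 | x 0.016 y -0.0278 z 0.0011
 rz -0 | x -0 y 0 z 0.027
--
 rz -0 | x -0 y 0 z 0.027
 rz -0 | x -0 y 0 z 0.027
--
7 end [ 0.5392 -0.0046  0.009 ] [-3.1415  0.0006  0.0572]
```

Emit:
arm_command(
  targets=[
    {"rx": 0, "ry": 0, "rz": -0.001, "x": 0.016, "y": -0.027, "z": 0.002, "gripper": 0.06},
    {"rx": 0, "ry": 0, "rz": 0, "x": 0.016, "y": -0.028, "z": 0.002, "gripper": 0.06},
    {"rx": 0, "ry": 0, "rz": 0, "x": 0.015, "y": -0.027, "z": 0.002, "gripper": 0.06},
    {"rx": 0, "ry": 0, "rz": 0, "x": 0.016, "y": -0.028, "z": 0.01, "gripper": 0.06},
    {"rx": 0, "ry": 0, "rz": 0, "x": 0, "y": 0, "z": 0.025, "gripper": 0.06},
  ],
)

```text
time: 16.1
eef_pos: [0.5427, -0.0013, 0.058]
tool_rot: [3.141, -0.007, 0.059]
contact_force: [-0.5, 0.4, -1.1]
finger_gap: 0.0661
```

Emit:
arm_command(
  targets=[
    {"rx": 0, "ry": 0, "rz": 0, "x": 0, "y": 0, "z": 0.022, "gripper": 0.06},
    {"rx": 0, "ry": 0, "rz": 0, "x": 0, "y": 0, "z": 0.013, "gripper": 0.06},
    {"rx": 0, "ry": 0, "rz": 0, "x": 0, "y": 0, "z": 0.006, "gripper": 0.06},
    {"rx": 0, "ry": 0, "rz": 0, "x": 0, "y": 0, "z": 0, "gripper": 0.06},
  ],
)

```text
time: 16.43
eef_pos: [0.5389, -0.0046, 0.0141]
tool_rot: [-3.141, 0.003, 0.056]
contact_force: [-1.2, 0.7, -1.7]
finger_gap: 0.0663
```

Run:
```python
from h import *
s=state()
d=arm.snapshot("wrist"); np.save("w17.npy",d,allow_pickle=True); crop(d,"pics/w17.png",140,180,420,390,2)
```

```text
t 16.43 p [ 0.5389 -0.0046  0.0141] rpy [-3.1409  0.0026  0.0556] F [-1.2489  0.6666 -1.674 ] gap 0.0663 q [-0.2284  0.5907  1.5933 -0.0001  0.9603 -0.2839]
```

View pics/w17.png

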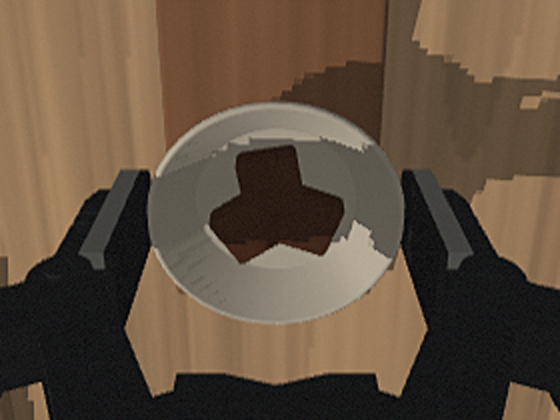

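Emit:
arm_command(
  targets=[
    {"rx": 0, "ry": 0.001, "rz": -0.001, "x": -0.0005, "y": 0, "z": 0.005, "gripper": 0.06},
    {"rx": 0, "ry": 0, "rz": 0, "x": 0, "y": 0, "z": 0.002, "gripper": 0.06},
    {"rx": 0, "ry": 0, "rz": 0, "x": 0, "y": 0, "z": 0, "gripper": 0.06},
  ],
)

```text
time: 16.73
eef_pos: [0.5393, -0.0041, 0.0083]
tool_rot: [3.142, -0.001, 0.058]
contact_force: [-0.4, -0.3, -1.3]
finger_gap: 0.0665
```

Emit:
arm_command(
  targets=[
    {"rx": 0, "ry": 0, "rz": 0, "x": 0, "y": 0, "z": 0.001, "gripper": 0.06},
    {"rx": 0, "ry": 0, "rz": 0, "x": 0, "y": 0, "z": 0, "gripper": 0.06},
  ],
)

```text
time: 16.9
eef_pos: [0.5395, -0.004, 0.0073]
tool_rot: [3.141, -0.001, 0.058]
contact_force: [0.5, -1.1, -2.0]
finger_gap: 0.0662
```

Emit:
arm_command(
  targets=[
    {"rx": 0, "ry": 0, "rz": 0, "x": 0, "y": 0, "z": 0.001, "gripper": 0.06},
    {"rx": 0, "ry": 0, "rz": 0, "x": 0, "y": 0, "z": 0, "gripper": 0.06},
  ],
)

```text
time: 17.07
eef_pos: [0.5394, -0.0039, 0.0061]
tool_rot: [3.142, -0.001, 0.058]
contact_force: [-0.1, 0.6, -1.7]
finger_gap: 0.066
```

Emit:
arm_command(
  targets=[
    {"rx": 0, "ry": 0, "rz": 0, "x": 0, "y": 0, "z": 0.001, "gripper": 0.06},
    {"rx": 0, "ry": 0, "rz": 0, "x": 0, "y": 0, "z": 0, "gripper": 0.06},
  ],
)

```text
time: 17.23
eef_pos: [0.5393, -0.0039, 0.005]
tool_rot: [-3.142, -0.001, 0.058]
contact_force: [-0.1, 0.8, -1.6]
finger_gap: 0.0661
```

Emit:
arm_command(
  targets=[
    {"rx": 0, "ry": 0, "rz": 0, "x": 0, "y": 0, "z": 0.001, "gripper": 0.06},
    {"rx": 0, "ry": 0, "rz": 0, "x": 0, "y": 0, "z": 0, "gripper": 0.06},
  ],
)

```text
time: 17.4
eef_pos: [0.5393, -0.0039, 0.004]
tool_rot: [-3.142, -0.001, 0.058]
contact_force: [-0.6, 0.4, -1.0]
finger_gap: 0.0666
```

Emit:
arm_command(
  targets=[
    {"rx": 0, "ry": 0, "rz": 0, "x": 0, "y": 0, "z": 0.001, "gripper": 0.06},
    {"rx": 0, "ry": 0, "rz": 0, "x": 0, "y": 0, "z": 0, "gripper": 0.06},
  ],
)

```text
time: 17.57
eef_pos: [0.5394, -0.0039, 0.003]
tool_rot: [-3.142, -0.001, 0.058]
contact_force: [0.4, -0.5, -0.9]
finger_gap: 0.0659
```

Emit:
arm_command(
  targets=[
    {"rx": 0, "ry": 0, "rz": 0, "x": 0, "y": 0, "z": 0.0005, "gripper": 0.06},
    {"rx": 0, "ry": 0, "rz": 0, "x": 0, "y": 0, "z": 0, "gripper": 0.06},
  ],
)

```text
time: 17.73
eef_pos: [0.5394, -0.004, 0.0029]
tool_rot: [3.142, -0.001, 0.058]
contact_force: [-1.0, 0.1, 3.6]
finger_gap: 0.0664
```

Emit:
arm_command(
  targets=[
    {"rx": 0, "ry": 0, "rz": 0, "x": 0, "y": 0, "z": 0, "gripper": 0.067},
    {"rx": 0, "ry": 0, "rz": 0, "x": 0, "y": 0, "z": 0, "gripper": 0.072},
    {"rx": 0, "ry": 0, "rz": 0, "x": 0, "y": 0, "z": 0, "gripper": 0.085},
    {"rx": 0, "ry": 0, "rz": 0, "x": 0, "y": 0, "z": -0.01, "gripper": 0.085},
    {"rx": 0, "ry": 0, "rz": 0, "x": 0, "y": 0, "z": -0.03, "gripper": 0.085},
  ],
)

```text
time: 18.15
eef_pos: [0.5374, -0.0036, 0.0405]
tool_rot: [-3.14, 0.006, 0.058]
contact_force: [-0.6, 0.1, -0.2]
finger_gap: 0.0852
```

Run:
```python
from h import *
s=state()
plan([(.4893,-.2846,.10,.057)])
```

```text
t 18.15 p [ 0.5374 -0.0036  0.0405] rpy [-3.1396  0.0059  0.0578] F [-0.5734  0.1355 -0.1972] gap 0.0852 q [-0.2273  0.5507  1.5708  0.0004  1.0263 -0.2853]
 rz 0 | x -0.008 y 0.035 z -0.007
 rz 0 | x -0.008 y 0.035 z -0.008
 rz 0 | x -0.008 y 0.035 z -0.007
 rz 0 | x -0.008 y 0.035 z -0.008
 rz 0 | x -0.008 y 0.034 z -0.007
--
 rz 0 | x -0.008 y 0.035 z -0.008 rx 0 ry 0.002
 rz 0 | x -0.008 y 0.034 z -0.007 rx 0 ry 0.002
 rz 0.001 | x -0.0085 y 0.0346 z -0.0078 rx -0.002 ry 0.002
--
8 end [ 0.4893 -0.2846  0.1   ] [-3.1416 -0.0001  0.0568]
```

Emit:
arm_command(
  targets=[
    {"rx": 0, "ry": 0, "rz": 0, "x": 0, "y": 0.01, "z": -0.035, "gripper": 0.085},
    {"rx": 0, "ry": 0.002, "rz": 0, "x": -0.008, "y": 0.035, "z": -0.015, "gripper": 0.085},
    {"rx": 0, "ry": 0.002, "rz": 0, "x": -0.008, "y": 0.035, "z": -0.01, "gripper": 0.085},
    {"rx": 0, "ry": 0, "rz": 0, "x": -0.008, "y": 0.035, "z": 0, "gripper": 0.085},
    {"rx": 0, "ry": 0, "rz": 0, "x": -0.008, "y": 0.035, "z": 0, "gripper": 0.085},
  ],
)

```text
time: 18.57
eef_pos: [0.5159, -0.1571, 0.1042]
tool_rot: [3.14, -0.007, 0.059]
contact_force: [0.8, 1.0, -0.3]
finger_gap: 0.0849
```

Emit:
arm_command(
  targets=[
    {"rx": 0, "ry": 0, "rz": 0, "x": -0.008, "y": 0.035, "z": 0, "gripper": 0.085},
    {"rx": 0, "ry": 0, "rz": 0, "x": -0.008, "y": 0.035, "z": 0, "gripper": 0.085},
    {"rx": 0, "ry": 0, "rz": 0, "x": -0.006, "y": 0.025, "z": 0, "gripper": 0.085},
    {"rx": 0, "ry": 0, "rz": 0, "x": 0, "y": 0, "z": 0, "gripper": 0.085},
    {"rx": 0, "ry": 0, "rz": 0, "x": 0, "y": 0, "z": 0, "gripper": 0.085},
  ],
)

```text
time: 18.98
eef_pos: [0.4992, -0.2527, 0.1028]
tool_rot: [3.142, -0.005, 0.056]
contact_force: [-0.5, 0.2, -0.6]
finger_gap: 0.085
```

Run:
```python
from h import *
s=state()
d=arm.snapshot("wrist"); np.save("w18.npy",d,allow_pickle=True); cv2.imwrite("pics/w18.png",cv2.resize(d["image"][:,:,::-1],(800,600),interpolation=cv2.INTER_CUBIC))
d=arm.snapshot("top"); np.save("t18.npy",d,allow_pickle=True); s=6
im=cv2.resize(d["image"][:,:,::-1],None,fx=s,fy=s,interpolation=cv2.INTER_CUBIC)
c=(.5382,-.002);y=.0574
rect(d,im,c,y,.108,.155,.017,(0,0,255),s);rect(d,im,c,y,.1,.147,.017,(255,0,0),s);rect(d,im,c,y,.032,.05,.02,(0,255,0),s)
cv2.imwrite("pics/t18o.png",im[900:1400,1100:1750])
```

```text
t 18.98 p [ 0.4992 -0.2527  0.1028] rpy [ 3.1415 -0.0053  0.0557] F [-0.4595  0.2481 -0.5507] gap 0.085 q [-0.6819  0.4973  1.4449  0.0038  1.1954 -0.739 ]
```

View pics/w18.png

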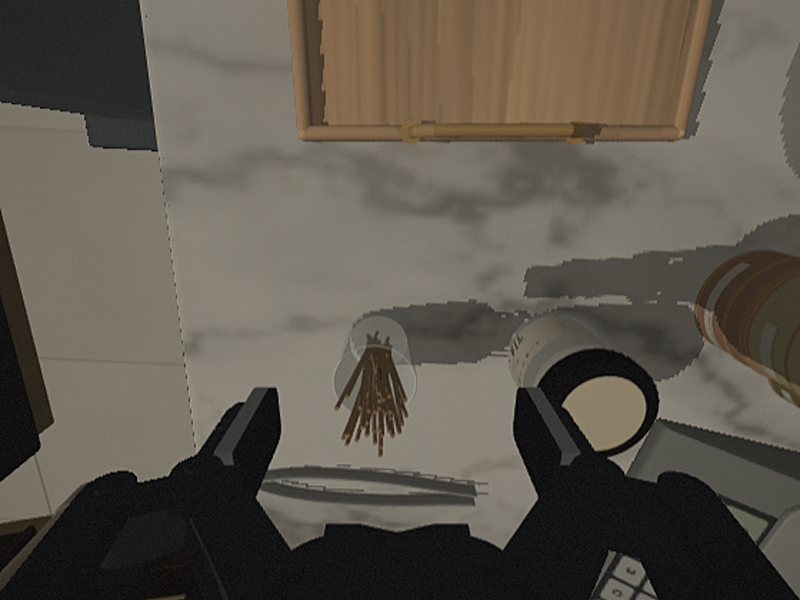

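View pics/t18o.png

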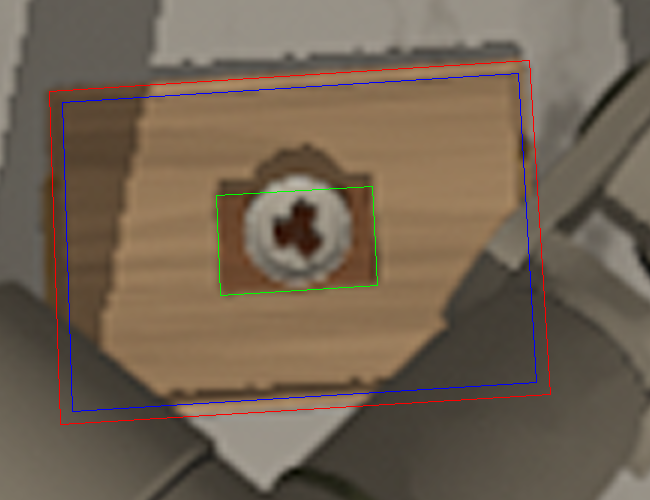

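Run:
```python
from h import *
d=np.load("w18.npy",allow_pickle=True).item(); k=.7
g=lambda u,v,z:p2w(d,u*k-.3,v*k-.3,z)
print("rim",g(375,380,.062),np.linalg.norm(g(333,380,.062)-g(417,380,.062)),"base",g(379.5,345,.0),np.linalg.norm(g(349,345,0)-g(410,345,0)))
crop(d,"pics/w18g.png",215,205,315,325,6)
```

```text
rim [ 0.4887 -0.2824  0.062 ] 0.04602775608597414 base [ 0.4894 -0.29    0.    ] 0.04236654145774202
```

View pics/w18g.png

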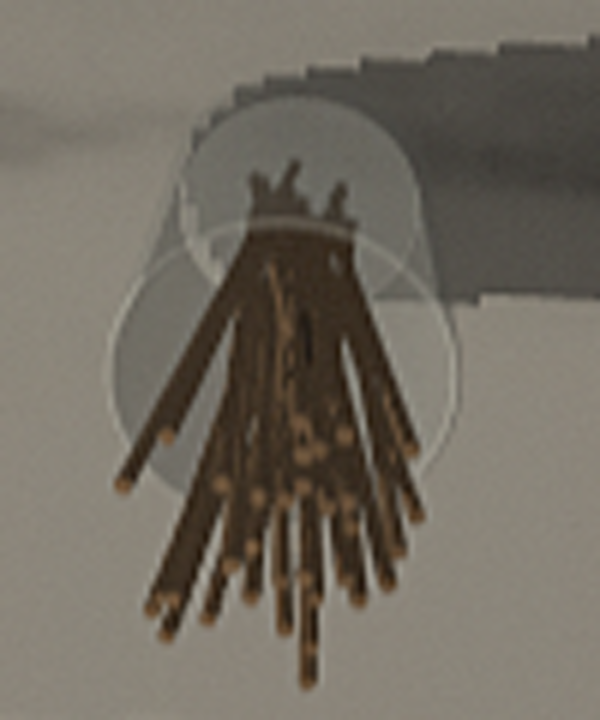

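Run:
```python
from h import *
plan([(.489,-.2845,.085,.057),(.489,-.2845,-.0025,.057)],vmax=.035)
```

```text
rz 0.001 | x -0.006 y 0.016 z 0.009 rx 0 ry -0.003
 rz 0 | x -0.0066 y 0.017 z 0.0087 rx 0 ry -0.002
 rz 0 | x 0 y -0 z 0.029
 rz 0 | x 0 y -0 z 0.029
 rz 0 | x 0 y -0 z 0.0295
--
5 end [ 0.489  -0.2845 -0.0025] [-3.1413 -0.      0.0574]
```

Emit:
arm_command(
  targets=[
    {"rx": 0, "ry": -0.003, "rz": 0, "x": -0.006, "y": 0.016, "z": 0.009, "gripper": 0.085},
    {"rx": 0, "ry": -0.002, "rz": 0, "x": -0.006, "y": 0.017, "z": 0.009, "gripper": 0.085},
    {"rx": 0, "ry": 0, "rz": 0, "x": 0, "y": 0, "z": 0.02, "gripper": 0.085},
    {"rx": 0, "ry": 0, "rz": 0, "x": 0, "y": 0, "z": 0.026, "gripper": 0.085},
    {"rx": 0, "ry": 0, "rz": 0, "x": 0, "y": 0, "z": 0.026, "gripper": 0.085},
  ],
)

```text
time: 19.5
eef_pos: [0.4901, -0.2843, 0.0121]
tool_rot: [3.141, -0.001, 0.059]
contact_force: [0.3, 0.7, -1.1]
finger_gap: 0.0851
```

Emit:
arm_command(
  targets=[
    {"rx": 0, "ry": 0, "rz": 0, "x": 0, "y": 0, "z": 0.015, "gripper": 0.085},
    {"rx": 0, "ry": 0, "rz": 0, "x": 0, "y": 0, "z": 0, "gripper": 0.07},
    {"rx": 0, "ry": 0, "rz": 0, "x": 0, "y": 0, "z": 0, "gripper": 0.055},
  ],
)

```text
time: 19.75
eef_pos: [0.4899, -0.2842, -0.0025]
tool_rot: [-3.141, 0.001, 0.06]
contact_force: [0.1, -0.3, 0.5]
finger_gap: 0.0634
```

Run:
```python
from h import *
s=state()
d=arm.snapshot("wrist"); np.save("w19.npy",d,allow_pickle=True); crop(d,"pics/w19.png",140,180,420,390,2)
```

```text
t 19.75 p [ 0.4899 -0.2842 -0.0025] rpy [-3.1408  0.0007  0.0595] F [ 0.1229 -0.2844  0.4747] gap 0.0634 q [-0.7348  0.6491  1.5278  0.0001  0.9657 -0.7943]
```

View pics/w19.png

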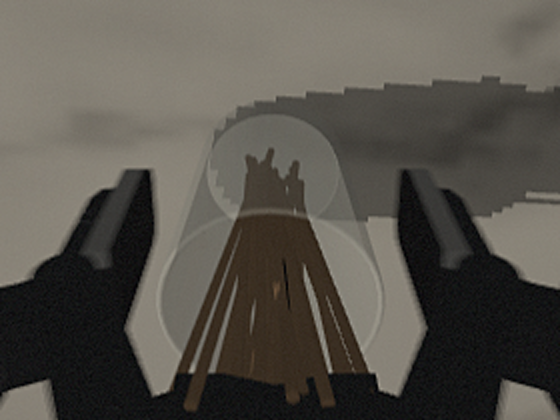

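Run:
```python
from h import *
d=np.load("w19.npy",allow_pickle=True).item();s=arm.sense();R=Ro.from_euler('xyz',s["tool_rot"])
for (u,v,z) in [(272,300,.062),(272,165,.003)]:
  c=p2w(d,140+u/2-.25,180+v/2-.25,z);print(c,R.inv().apply(c-s["eef_pos"]))
```

```text
[ 0.4887 -0.2835  0.062 ] [-0.0014 -0.0014 -0.0637]
[ 0.4885 -0.2849  0.003 ] [-0.0018  0.     -0.0047]
```

Centred along y; shift 1 mm in x, then close and lift.

Emit:
arm_command(
  targets=[
    {"rx": 0, "ry": 0, "rz": 0.002, "x": -0.0015, "y": 0, "z": 0, "gripper": 0.055},
    {"rx": 0, "ry": 0, "rz": 0, "x": 0, "y": 0, "z": 0, "gripper": 0.048},
    {"rx": 0, "ry": 0, "rz": 0, "x": 0, "y": 0, "z": 0, "gripper": 0.04},
    {"rx": 0, "ry": 0, "rz": 0, "x": 0, "y": 0, "z": 0, "gripper": 0.04},
    {"rx": 0, "ry": 0, "rz": 0, "x": 0, "y": 0, "z": 0, "gripper": 0.04},
  ],
  squeeze=30,
)

```text
time: 20.22
eef_pos: [0.4885, -0.2856, -0.0013]
tool_rot: [3.14, -0.001, 0.056]
contact_force: [-1.6, 3.1, 7.6]
finger_gap: 0.0461
```

Emit:
arm_command(
  targets=[
    {"rx": 0, "ry": 0, "rz": 0, "x": 0, "y": 0, "z": -0.005, "gripper": 0.04},
    {"rx": 0, "ry": 0, "rz": 0, "x": 0, "y": 0, "z": -0.012, "gripper": 0.04},
    {"rx": 0, "ry": 0, "rz": 0, "x": 0, "y": 0, "z": -0.022, "gripper": 0.04},
    {"rx": 0, "ry": 0, "rz": 0, "x": 0, "y": 0, "z": -0.03, "gripper": 0.04},
    {"rx": 0, "ry": 0, "rz": 0, "x": 0, "y": 0, "z": -0.03, "gripper": 0.04},
  ],
)

```text
time: 20.63
eef_pos: [0.4876, -0.2851, 0.0975]
tool_rot: [-3.141, 0.001, 0.056]
contact_force: [0.2, -0.4, -1.4]
finger_gap: 0.0467
```

Run:
```python
from h import *
s=state()
yw=.0574;c=np.array([.5382,-.002]);t=c+.098*np.array([-np.sin(yw),np.cos(yw)]);print(t)
d=arm.snapshot("wrist"); crop(d,"pics/w20.png",140,180,420,390,2)
plan([(.53,-.13,.11,yw),(t[0],t[1],.10,yw),(t[0],t[1],.02,yw)],vmax=.038)
```

```text
t 20.63 p [ 0.4876 -0.2851  0.0975] rpy [-3.1407  0.0009  0.0559] F [ 0.193  -0.4159 -1.4254] gap 0.0467 q [-0.7386  0.514   1.4316 -0.0001  1.1973 -0.7945]
[0.5326 0.0958]
 rz -0 | x 0.01 y -0.031 z -0.001
 rz -0 | x 0.01 y -0.031 z -0.001 rx 0.002 ry -0.002
 rz -0 | x 0.01 y -0.031 z -0.002 rx 0.002 ry -0.002
 rz -0.001 | x 0.009 y -0.031 z -0.001
 rz -0 | x 0.0099 y -0.0305 z -0.0017 rx 0.003 ry -0.003
--
 rz -0 | x 0.003 y -0.038 z 0.002
 rz -0 | x 0.002 y -0.037 z 0.002
 rz -0 | x 0.003 y -0.038 z 0.002
 rz -0 | x 0.002 y -0.037 z 0.001
 rz -0 | x 0.003 y -0.038 z 0.002
--
 rz -0 | x 0.0025 y -0.0373 z 0.0011
 rz -0 | x 0 y 0 z 0.027
 rz -0 | x 0 y 0 z 0.026
 rz -0 | x 0 y 0 z 0.027
--
14 end [0.5326 0.0959 0.02  ] [-3.1414  0.0004  0.0571]
```

View pics/w20.png

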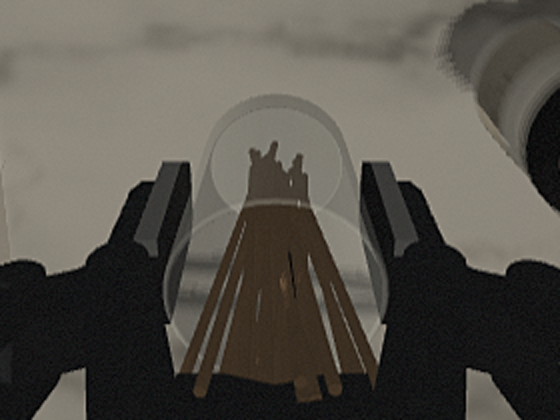

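Run:
```python
from h import *
d=arm.snapshot("wrist");s=arm.sense();R=Ro.from_euler('xyz',s["tool_rot"])
for (u,v,z) in [(275.5,288,.1608),(277,158,.099)]:
  c=p2w(d,140+u/2-.25,180+v/2-.25,z);print(c,R.inv().apply(c-s["eef_pos"]))
```

```text
[ 0.4892 -0.2891  0.1608] [-0.0003  0.0025 -0.0595]
[ 0.4902 -0.2908  0.099 ] [0.0002 0.0039 0.0024]
```

Run:
```python
from h import *
s=state();d=arm.snapshot("wrist"); np.save("w21.npy",d,allow_pickle=True);crop(d,"pics/w21.png",180,210,380,370,3)
```

```text
t 20.73 p [ 0.4898 -0.2869  0.1013] rpy [ 3.135  -0.0064  0.0561] F [-0.3588 -0.3169 -1.1817] gap 0.0466 q [-0.7384  0.5096  1.4269 -0.0001  1.1959 -0.7945]
```

View pics/w21.png

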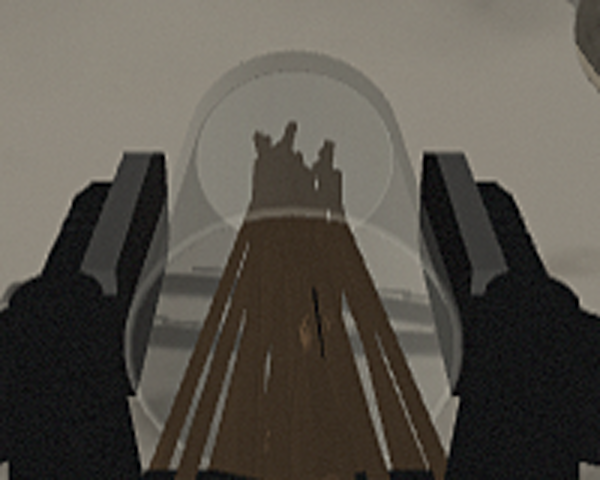

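Run:
```python
from h import *
d=np.load("w21.npy",allow_pickle=True).item();s=state();R=Ro.from_euler('xyz',s["tool_rot"])
for (u,v,z) in [(293.5,345,.1646),(294,150,.1026),(294,150,.1066)]:
  c=p2w(d,180+u/3-.33,210+v/3-.33,z);print(c,R.inv().apply(c-s["eef_pos"]))
```

```text
t 20.78 p [ 0.4888 -0.2861  0.0987] rpy [ 3.1381 -0.0034  0.056 ] F [-0.3409  0.0711 -1.9489] gap 0.0463 q [-0.7385  0.5125  1.4306 -0.      1.1936 -0.7945]
[ 0.4888 -0.2841  0.1646] [ 0.0004 -0.0017 -0.0659]
[ 0.4895 -0.288   0.1026] [ 0.0007  0.002  -0.0039]
[ 0.4894 -0.2859  0.1066] [ 0.0006 -0.0002 -0.0079]
```

Emit:
arm_command(
  targets=[
    {"rx": 0, "ry": 0, "rz": 0, "x": 0.01, "y": -0.031, "z": -0.004, "gripper": 0.04},
    {"rx": 0, "ry": 0, "rz": 0, "x": 0.01, "y": -0.031, "z": -0.002, "gripper": 0.04},
    {"rx": 0, "ry": 0, "rz": 0, "x": 0.01, "y": -0.031, "z": -0.002, "gripper": 0.04},
    {"rx": 0, "ry": 0, "rz": 0, "x": 0.009, "y": -0.031, "z": -0.002, "gripper": 0.04},
    {"rx": 0, "ry": 0, "rz": 0, "x": 0.009, "y": -0.031, "z": 0, "gripper": 0.04},
  ],
)

```text
time: 21.2
eef_pos: [0.5269, -0.1263, 0.1055]
tool_rot: [-3.141, 0.002, 0.056]
contact_force: [1.2, -0.0, -1.2]
finger_gap: 0.0459
```

Emit:
arm_command(
  targets=[
    {"rx": 0, "ry": 0, "rz": 0, "x": 0.003, "y": -0.038, "z": 0, "gripper": 0.04},
    {"rx": 0, "ry": 0, "rz": 0, "x": 0.002, "y": -0.038, "z": 0, "gripper": 0.04},
    {"rx": 0, "ry": 0, "rz": 0, "x": 0.003, "y": -0.038, "z": 0, "gripper": 0.04},
    {"rx": 0, "ry": 0, "rz": 0, "x": 0.002, "y": -0.038, "z": 0, "gripper": 0.04},
    {"rx": 0, "ry": 0, "rz": 0, "x": 0.003, "y": -0.038, "z": 0, "gripper": 0.04},
  ],
)

```text
time: 21.62
eef_pos: [0.5285, 0.0643, 0.1052]
tool_rot: [-3.141, 0.002, 0.056]
contact_force: [0.8, -1.0, -0.9]
finger_gap: 0.0464
```

Emit:
arm_command(
  targets=[
    {"rx": 0, "ry": 0, "rz": 0, "x": 0.002, "y": -0.03, "z": 0, "gripper": 0.04},
    {"rx": 0, "ry": 0, "rz": 0, "x": 0, "y": 0, "z": 0.02, "gripper": 0.04},
    {"rx": 0, "ry": 0, "rz": 0, "x": 0, "y": 0, "z": 0.02, "gripper": 0.04},
    {"rx": 0, "ry": 0, "rz": 0, "x": 0, "y": 0, "z": 0, "gripper": 0.04},
  ],
)

```text
time: 21.95
eef_pos: [0.5272, 0.0932, 0.0623]
tool_rot: [-3.141, 0.008, 0.057]
contact_force: [-1.1, 0.1, -1.3]
finger_gap: 0.0466
```

Run:
```python
from h import *
s=state()
d=arm.snapshot("wrist"); np.save("w22.npy",d,allow_pickle=True); cv2.imwrite("pics/w22.png",cv2.resize(d["image"][:,:,::-1],(800,600),interpolation=cv2.INTER_CUBIC))
plan([(.5326,.0958,.014,.0574)],vmax=.025)
```

```text
t 21.95 p [0.5272 0.0932 0.0623] rpy [-3.1408  0.0082  0.0571] F [-1.0672  0.0538 -1.2801] gap 0.0466 q [-0.0463  0.5181  1.5521 -0.0001  1.0796 -0.1033]
 rz -0 | x 0.002 y -0.001 z 0.017 rx 0 ry 0.002
 rz -0.001 | x 0.001 y -0.001 z 0.017 rx 0 ry 0.002
 rz -0 | x 0.0017 y -0.0008 z 0.0162 rx 0 ry 0.002
--
3 end [0.5326 0.0958 0.014 ] [-3.1411 -0.0003  0.0573]
```

View pics/w22.png

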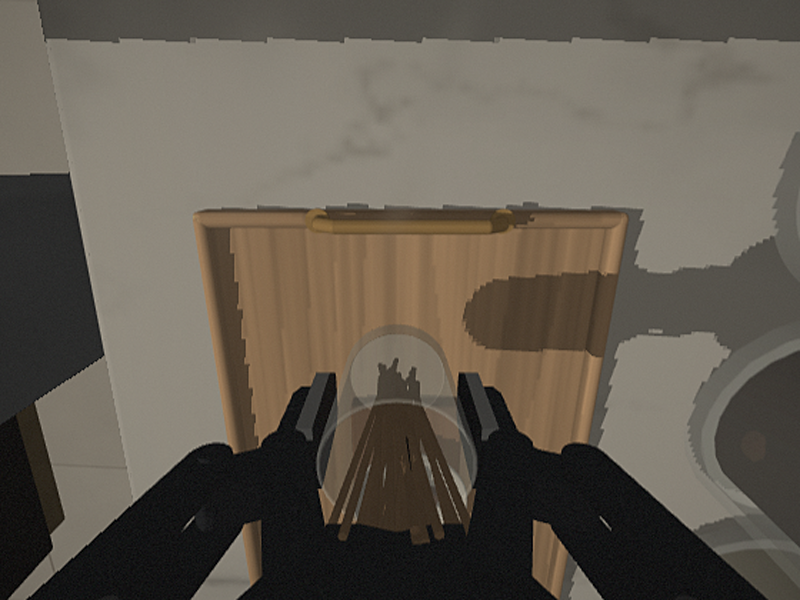

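Emit:
arm_command(
  targets=[
    {"rx": 0, "ry": 0, "rz": 0, "x": 0.002, "y": -0.001, "z": 0.02, "gripper": 0.04},
    {"rx": 0, "ry": 0, "rz": 0, "x": 0.001, "y": -0.001, "z": 0.016, "gripper": 0.04},
    {"rx": 0, "ry": 0, "rz": 0, "x": 0, "y": 0, "z": 0.008, "gripper": 0.04},
    {"rx": 0, "ry": 0, "rz": 0, "x": 0, "y": 0, "z": 0.0, "gripper": 0.04},
    {"rx": 0, "ry": 0, "rz": 0, "x": 0, "y": 0, "z": 0.0, "gripper": 0.04},
  ],
)

```text
time: 22.42
eef_pos: [0.533, 0.0944, 0.0229]
tool_rot: [3.142, -0.0, 0.056]
contact_force: [0.3, -0.6, -0.7]
finger_gap: 0.0468
```

Emit:
arm_command(
  targets=[
    {"rx": 0, "ry": 0, "rz": 0, "x": 0, "y": -0.001, "z": 0.007, "gripper": 0.04},
    {"rx": 0, "ry": 0, "rz": 0, "x": 0, "y": 0, "z": 0.004, "gripper": 0.04},
    {"rx": 0, "ry": 0, "rz": 0, "x": 0, "y": 0, "z": 0.002, "gripper": 0.04},
    {"rx": 0, "ry": 0, "rz": 0, "x": 0, "y": 0, "z": 0.0, "gripper": 0.04},
  ],
)

```text
time: 22.75
eef_pos: [0.5326, 0.0957, 0.0091]
tool_rot: [-3.142, 0.001, 0.056]
contact_force: [-0.7, 0.5, -1.4]
finger_gap: 0.0464
```

Emit:
arm_command(
  targets=[
    {"rx": 0, "ry": 0, "rz": 0, "x": 0, "y": 0, "z": 0.001, "gripper": 0.04},
    {"rx": 0, "ry": 0, "rz": 0, "x": 0, "y": 0, "z": 0, "gripper": 0.04},
  ],
)

```text
time: 22.92
eef_pos: [0.5328, 0.0957, 0.0084]
tool_rot: [3.142, -0.0, 0.056]
contact_force: [0.6, 0.6, -1.3]
finger_gap: 0.0464
```

Emit:
arm_command(
  targets=[
    {"rx": 0, "ry": 0, "rz": 0, "x": 0, "y": 0, "z": 0.001, "gripper": 0.04},
    {"rx": 0, "ry": 0, "rz": 0, "x": 0, "y": 0, "z": 0, "gripper": 0.04},
  ],
)

```text
time: 23.08
eef_pos: [0.5328, 0.0957, 0.0073]
tool_rot: [3.142, -0.0, 0.056]
contact_force: [0.2, -0.2, -1.2]
finger_gap: 0.0461
```

Emit:
arm_command(
  targets=[
    {"rx": 0, "ry": 0, "rz": 0, "x": 0, "y": 0, "z": 0.001, "gripper": 0.04},
    {"rx": 0, "ry": 0, "rz": 0, "x": 0, "y": 0, "z": 0, "gripper": 0.04},
  ],
)

```text
time: 23.25
eef_pos: [0.5329, 0.0957, 0.0067]
tool_rot: [3.142, -0.001, 0.056]
contact_force: [-1.6, 0.5, 4.0]
finger_gap: 0.0464
```

Emit:
arm_command(
  targets=[
    {"rx": 0, "ry": 0, "rz": 0, "x": 0, "y": 0, "z": 0.0005, "gripper": 0.04},
    {"rx": 0, "ry": 0, "rz": 0, "x": 0, "y": 0, "z": 0, "gripper": 0.04},
  ],
)

```text
time: 23.42
eef_pos: [0.5329, 0.0957, 0.0067]
tool_rot: [3.141, -0.001, 0.056]
contact_force: [-2.1, -0.3, 9.2]
finger_gap: 0.0466
```

Emit:
arm_command(
  targets=[
    {"rx": 0, "ry": 0, "rz": 0, "x": 0, "y": 0, "z": -0.0005, "gripper": 0.048},
    {"rx": 0, "ry": 0, "rz": 0, "x": 0, "y": 0, "z": 0, "gripper": 0.056},
    {"rx": 0, "ry": 0, "rz": 0, "x": 0, "y": 0, "z": 0, "gripper": 0.07},
    {"rx": 0, "ry": 0, "rz": 0, "x": 0, "y": 0, "z": -0.01, "gripper": 0.085},
    {"rx": 0, "ry": 0, "rz": 0, "x": 0, "y": 0, "z": -0.025, "gripper": 0.085},
  ],
)

```text
time: 23.83
eef_pos: [0.5312, 0.0957, 0.0397]
tool_rot: [-3.141, 0.006, 0.056]
contact_force: [-0.7, 0.1, 0.2]
finger_gap: 0.0848
```

Emit:
arm_command(
  targets=[
    {"rx": 0, "ry": 0, "rz": 0, "x": 0, "y": 0, "z": -0.035, "gripper": 0.085},
    {"rx": 0, "ry": 0, "rz": 0, "x": 0, "y": 0.01, "z": -0.035, "gripper": 0.085},
    {"rx": 0, "ry": 0, "rz": 0, "x": 0, "y": 0.036, "z": -0.01, "gripper": 0.085},
    {"rx": 0, "ry": 0, "rz": 0, "x": 0, "y": 0.04, "z": -0.005, "gripper": 0.085},
    {"rx": 0, "ry": 0, "rz": 0, "x": 0, "y": 0.04, "z": 0, "gripper": 0.085},
  ],
)

```text
time: 24.25
eef_pos: [0.5404, -0.0313, 0.1288]
tool_rot: [3.14, -0.004, 0.058]
contact_force: [0.4, 0.1, -0.3]
finger_gap: 0.0851
```

Run:
```python
from h import *
s=state()
plan([(.59,-.24,.125,.057)])
```

```text
t 24.25 p [ 0.5404 -0.0313  0.1288] rpy [ 3.1403 -0.0037  0.0577] F [ 0.434   0.051  -0.3132] gap 0.0851 q [-0.2767  0.4401  1.4609 -0.      1.2366 -0.3344]
 rz 0 | x 0.006 y 0.035 z 0.001
 rz 0 | x 0.006 y 0.035 z 0.001
 rz 0 | x 0.006 y 0.035 z 0.001
 rz 0 | x 0.006 y 0.035 z 0
 rz 0 | x 0.007 y 0.036 z 0.001 rx 0 ry -0.002
--
 rz 0.001 | x 0.0065 y 0.0352 z 0.0002 rx 0 ry -0.002
--
6 end [ 0.59  -0.24   0.125] [3.1403 0.0003 0.0567]
```

Emit:
arm_command(
  targets=[
    {"rx": 0, "ry": 0, "rz": 0, "x": 0.006, "y": 0.035, "z": 0.0, "gripper": 0.085},
    {"rx": 0, "ry": 0, "rz": 0, "x": 0.006, "y": 0.035, "z": 0.0, "gripper": 0.085},
    {"rx": 0, "ry": 0, "rz": 0, "x": 0.006, "y": 0.035, "z": 0.0, "gripper": 0.085},
    {"rx": 0, "ry": 0, "rz": 0, "x": 0.006, "y": 0.035, "z": 0.0, "gripper": 0.085},
    {"rx": 0, "ry": 0, "rz": 0, "x": 0.007, "y": 0.036, "z": 0.0, "gripper": 0.085},
  ],
)

```text
time: 24.67
eef_pos: [0.5806, -0.2058, 0.1271]
tool_rot: [3.142, -0.0, 0.056]
contact_force: [0.6, -0.4, -0.0]
finger_gap: 0.0854
```

Emit:
arm_command(
  targets=[
    {"rx": 0, "ry": 0, "rz": 0, "x": 0.006, "y": 0.03, "z": 0.0, "gripper": 0.085},
    {"rx": 0, "ry": 0, "rz": 0, "x": 0, "y": 0, "z": 0, "gripper": 0.085},
    {"rx": 0, "ry": 0, "rz": 0, "x": 0, "y": 0, "z": 0, "gripper": 0.085},
  ],
)

```text
time: 24.92
eef_pos: [0.5881, -0.2351, 0.1264]
tool_rot: [-3.141, 0.0, 0.054]
contact_force: [-0.1, 0.4, 0.3]
finger_gap: 0.085
```

Run:
```python
from h import *
s=state()
d=arm.snapshot("wrist"); np.save("w23.npy",d,allow_pickle=True); cv2.imwrite("pics/w23.png",cv2.resize(d["image"][:,:,::-1],(800,600),interpolation=cv2.INTER_CUBIC))
```

```text
t 24.92 p [ 0.5881 -0.2351  0.1264] rpy [-3.1414  0.0001  0.0537] F [-0.0512  0.3793  0.337 ] gap 0.085 q [-0.567   0.5935  1.1846  0.0001  1.3637 -0.6207]
```

View pics/w23.png

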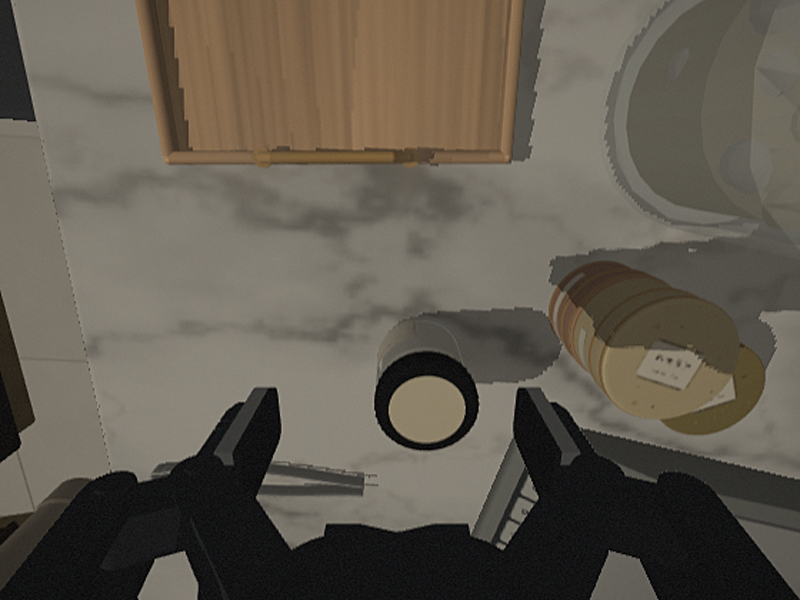

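Run:
```python
from h import *
d=np.load("w23.npy",allow_pickle=True).item();k=.7
g=lambda u,v,z:p2w(d,u*k-.3,v*k-.3,z)
c=g(427.5,410,.078);print("jar",c,np.linalg.norm(g(388,410,.078)-g(467,410,.078)))
print("base",g(419,358,0),"cyl left",g(549,310,.0),g(603,365,.08),"calc",g(515,435,.0),g(515,435,.03),g(475,540,.0))
yw=.057
plan([(c[0],c[1],.10,yw),(c[0],c[1],.022-.0235,yw)],vmax=.035)
```

```text
jar [ 0.6085 -0.2873  0.078 ] 0.04616862282122967
base [ 0.6078 -0.2926  0.    ] cyl left [ 0.7004 -0.2485  0.    ] [ 0.7034 -0.2518  0.08  ] calc [ 0.6915 -0.3583  0.    ] [ 0.6802 -0.3366  0.03  ] [ 0.6718 -0.4732  0.    ]
 rz -0.001 | x 0.009 y 0.027 z 0.013
 rz -0.001 | x 0.0084 y 0.0276 z 0.0135
 rz 0 | x 0 y 0 z 0.034
 rz 0 | x 0 y 0 z 0.034
 rz 0 | x 0.0001 y 0.0001 z 0.0335
--
5 end [ 0.6085 -0.2874 -0.0015] [-3.1412  0.0002  0.0572]
```

Emit:
arm_command(
  targets=[
    {"rx": 0, "ry": 0, "rz": -0.002, "x": 0.009, "y": 0.025, "z": 0.0, "gripper": 0.085},
    {"rx": 0, "ry": 0, "rz": 0, "x": 0.009, "y": 0.027, "z": 0.0, "gripper": 0.085},
    {"rx": 0, "ry": 0, "rz": 0, "x": 0.001, "y": 0.001, "z": 0.03, "gripper": 0.085},
    {"rx": 0, "ry": 0, "rz": 0, "x": 0, "y": 0, "z": 0.0, "gripper": 0.085},
    {"rx": 0, "ry": 0, "rz": 0, "x": 0, "y": 0, "z": 0, "gripper": 0.085},
  ],
)

```text
time: 25.38
eef_pos: [0.6095, -0.2837, 0.0955]
tool_rot: [-3.139, 0.003, 0.059]
contact_force: [-0.0, 0.0, 0.3]
finger_gap: 0.0851
```

Run:
```python
from h import *
s=state()
d=arm.snapshot("wrist"); np.save("w24.npy",d,allow_pickle=True); crop(d,"pics/w24.png",140,180,420,390,2)
plan([(.6085,-.2874,.0015,.057)],vmax=.035)
```

```text
t 25.38 p [ 0.6095 -0.2837  0.0955] rpy [-3.1388  0.0031  0.0591] F [-0.0343  0.0356  0.3315] gap 0.0851 q [-0.6114  0.6884  1.091   0.0003  1.3664 -0.6705]
 rz 0.001 | x -0.001 y 0.001 z 0.032
 rz 0.001 | x -0 y 0.001 z 0.032
 rz 0 | x -0.0008 y 0.0014 z 0.0315
--
3 end [ 0.6085 -0.2874  0.0015] [-3.1407  0.0008  0.0574]
```

View pics/w24.png

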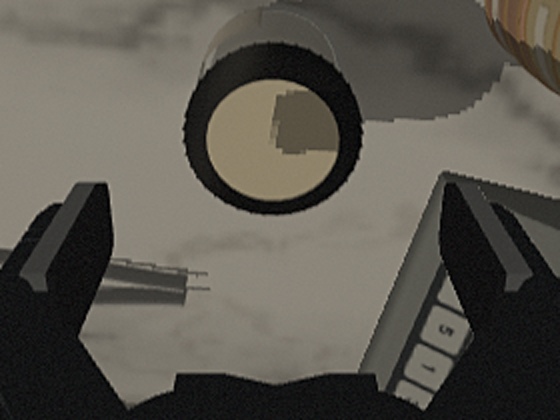

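Emit:
arm_command(
  targets=[
    {"rx": 0, "ry": 0, "rz": 0.002, "x": -0.001, "y": 0.001, "z": 0.032, "gripper": 0.085},
    {"rx": 0, "ry": 0, "rz": 0, "x": 0, "y": 0.001, "z": 0.03, "gripper": 0.085},
    {"rx": 0, "ry": 0, "rz": 0, "x": 0, "y": 0, "z": 0.024, "gripper": 0.085},
    {"rx": 0, "ry": 0, "rz": 0, "x": 0, "y": 0, "z": 0.008, "gripper": 0.085},
    {"rx": 0, "ry": 0, "rz": 0, "x": 0, "y": 0, "z": 0, "gripper": 0.075},
  ],
)

```text
time: 25.85
eef_pos: [0.6091, -0.2864, 0.0019]
tool_rot: [-3.14, 0.002, 0.057]
contact_force: [0.9, -0.1, 0.2]
finger_gap: 0.0758
```

Run:
```python
from h import *
s=state()
d=arm.snapshot("wrist"); np.save("w25.npy",d,allow_pickle=True); crop(d,"pics/w25.png",140,180,420,390,2)
```

```text
t 25.85 p [ 0.6091 -0.2864  0.0019] rpy [-3.1401  0.0018  0.0569] F [ 0.886  -0.0771  0.1701] gap 0.0758 q [-0.6151  0.7868  1.1839  0.0001  1.1733 -0.672 ]
```

View pics/w25.png

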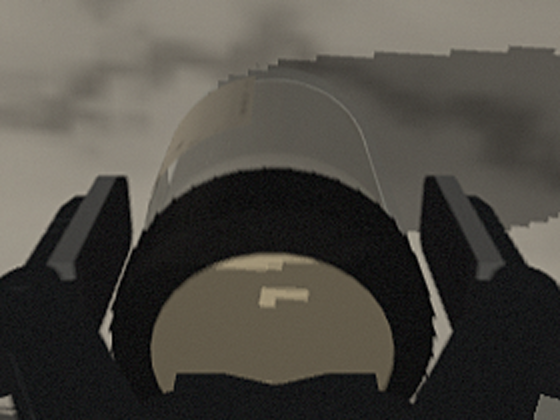

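Emit:
arm_command(
  targets=[
    {"rx": 0, "ry": 0, "rz": 0, "x": -0.001, "y": 0.0, "z": 0, "gripper": 0.068},
    {"rx": 0, "ry": 0, "rz": 0, "x": 0, "y": 0, "z": 0, "gripper": 0.063},
    {"rx": 0, "ry": 0, "rz": 0, "x": 0, "y": 0, "z": 0, "gripper": 0.055},
    {"rx": 0, "ry": 0, "rz": 0, "x": 0, "y": 0, "z": 0, "gripper": 0.055},
    {"rx": 0, "ry": 0, "rz": 0, "x": 0, "y": 0, "z": 0, "gripper": 0.055},
  ],
  squeeze=45,
)

```text
time: 26.32
eef_pos: [0.609, -0.2881, 0.0049]
tool_rot: [3.14, -0.002, 0.056]
contact_force: [-2.1, 0.2, 6.9]
finger_gap: 0.0613
```

Emit:
arm_command(
  targets=[
    {"rx": 0, "ry": 0, "rz": 0, "x": 0, "y": 0, "z": -0.005, "gripper": 0.055},
    {"rx": 0, "ry": 0, "rz": 0, "x": 0, "y": 0, "z": -0.012, "gripper": 0.055},
    {"rx": 0, "ry": 0, "rz": 0, "x": 0, "y": 0, "z": -0.02, "gripper": 0.055},
    {"rx": 0, "ry": 0, "rz": 0, "x": 0, "y": 0, "z": -0.025, "gripper": 0.055},
    {"rx": 0, "ry": 0, "rz": 0, "x": 0, "y": 0, "z": -0.02, "gripper": 0.055},
  ],
)

```text
time: 26.73
eef_pos: [0.6087, -0.2878, 0.0872]
tool_rot: [3.14, -0.001, 0.056]
contact_force: [0.2, -0.0, -2.2]
finger_gap: 0.0608
```

Emit:
arm_command(
  targets=[
    {"rx": 0, "ry": 0, "rz": 0, "x": 0, "y": 0, "z": 0, "gripper": 0.055},
    {"rx": 0, "ry": 0, "rz": 0, "x": 0, "y": 0, "z": 0, "gripper": 0.055},
  ],
)

```text
time: 26.9
eef_pos: [0.6088, -0.2878, 0.0858]
tool_rot: [3.14, -0.002, 0.056]
contact_force: [0.0, 0.1, -2.6]
finger_gap: 0.0612
```

Run:
```python
from h import *
s=state()
d=arm.snapshot("wrist"); np.save("w26.npy",d,allow_pickle=True); crop(d,"pics/w26.png",140,180,420,390,2)
yw=.0574;c=np.array([.5382,-.002]);t=c-.098*np.array([-np.sin(yw),np.cos(yw)]);print(t)
plan([(t[0],t[1],.08,yw)],vmax=.037)
```

```text
t 26.9 p [ 0.6088 -0.2878  0.0858] rpy [ 3.14   -0.0021  0.056 ] F [ 0.0482  0.0836 -2.5824] gap 0.0612 q [-0.6171  0.696   1.1055  0.      1.3374 -0.6731]
[ 0.5438 -0.0998]
 rz -0 | x -0.009 y -0.032 z 0.001
 rz -0 | x -0.009 y -0.032 z 0.001
 rz -0 | x -0.009 y -0.032 z 0.001
 rz -0 | x -0.009 y -0.032 z 0
 rz -0.001 | x -0.009 y -0.031 z 0.001
--
 rz -0 | x -0.0087 y -0.0319 z 0.0002
--
6 end [ 0.5438 -0.0999  0.08  ] [-3.1413  0.0004  0.057 ]
```

View pics/w26.png

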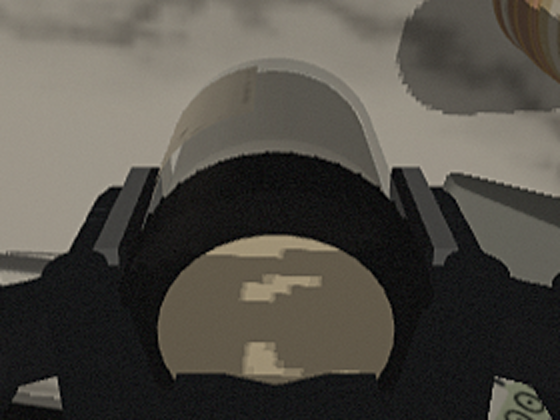

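Run:
```python
from h import *
d=np.load("w26.npy",allow_pickle=True).item();s=arm.sense();R=Ro.from_euler('xyz',s["tool_rot"])
c=p2w(d,140+276.5/2-.25,180+328/2-.25,.159);o=R.inv().apply(c-s["eef_pos"]);print(c,o,np.linalg.norm(p2w(d,140+79,344,.159)-p2w(d,140+197.5,344,.159)))
```

```text
[ 0.6083 -0.2858  0.159 ] [ 0.0002 -0.0016 -0.0749] 0.04489559086271182
```

Emit:
arm_command(
  targets=[
    {"rx": 0, "ry": 0, "rz": 0, "x": -0.009, "y": -0.032, "z": 0.0, "gripper": 0.055},
    {"rx": 0, "ry": 0, "rz": 0, "x": -0.009, "y": -0.032, "z": 0.0, "gripper": 0.055},
    {"rx": 0, "ry": 0, "rz": 0, "x": -0.009, "y": -0.032, "z": 0.0, "gripper": 0.055},
    {"rx": 0, "ry": 0, "rz": 0, "x": -0.009, "y": -0.032, "z": 0, "gripper": 0.055},
    {"rx": 0, "ry": 0, "rz": -0.001, "x": -0.009, "y": -0.031, "z": 0, "gripper": 0.055},
  ],
)

```text
time: 27.37
eef_pos: [0.553, -0.1296, 0.0828]
tool_rot: [-3.14, 0.003, 0.057]
contact_force: [0.3, 0.9, -2.6]
finger_gap: 0.0613
```

Emit:
arm_command(
  targets=[
    {"rx": 0, "ry": 0, "rz": 0, "x": -0.009, "y": -0.032, "z": 0.0, "gripper": 0.055},
    {"rx": 0, "ry": 0, "rz": 0, "x": 0, "y": 0, "z": 0.02, "gripper": 0.055},
    {"rx": 0, "ry": 0, "rz": 0, "x": 0, "y": 0, "z": 0.015, "gripper": 0.055},
    {"rx": 0, "ry": 0, "rz": 0, "x": 0, "y": 0, "z": 0, "gripper": 0.055},
    {"rx": 0, "ry": 0, "rz": 0, "x": 0, "y": 0, "z": 0, "gripper": 0.055},
  ],
)

```text
time: 27.78
eef_pos: [0.5431, -0.0997, 0.0482]
tool_rot: [-3.14, 0.003, 0.057]
contact_force: [0.4, -0.6, -1.3]
finger_gap: 0.061
```

Run:
```python
from h import *
s=state()
d=arm.snapshot("wrist"); np.save("w27.npy",d,allow_pickle=True); cv2.imwrite("pics/w27.png",cv2.resize(d["image"][:,:,::-1],(800,600),interpolation=cv2.INTER_CUBIC))
```

```text
t 27.78 p [ 0.5431 -0.0997  0.0482] rpy [-3.1402  0.0029  0.0569] F [ 0.3908 -0.5712 -1.3376] gap 0.061 q [-0.3961  0.5586  1.5229 -0.      1.0633 -0.453 ]
```

View pics/w27.png

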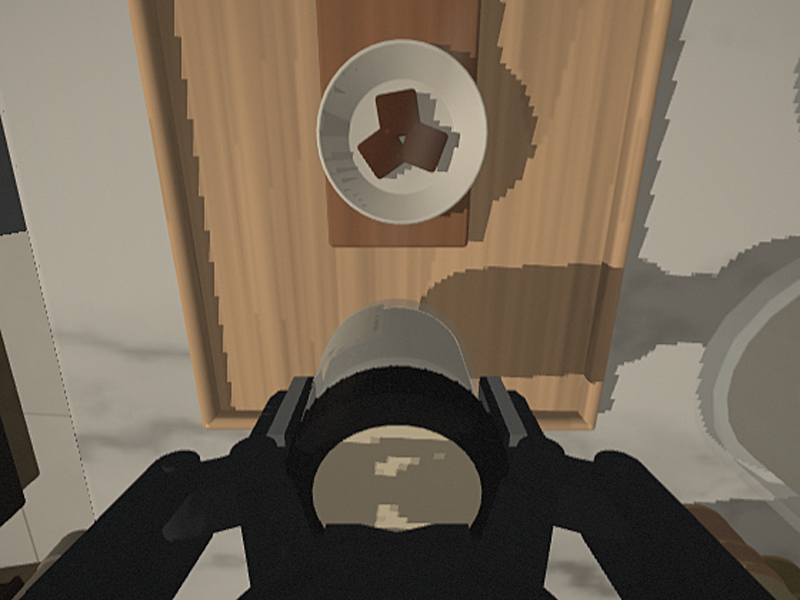

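Emit:
arm_command(
  targets=[
    {"rx": 0, "ry": 0, "rz": 0, "x": 0.0005, "y": 0.001, "z": 0.016, "gripper": 0.055},
    {"rx": 0, "ry": 0, "rz": 0, "x": 0, "y": 0, "z": 0.01, "gripper": 0.055},
    {"rx": 0, "ry": 0, "rz": 0, "x": 0, "y": 0, "z": 0.005, "gripper": 0.055},
    {"rx": 0, "ry": 0, "rz": 0, "x": 0, "y": 0, "z": 0, "gripper": 0.055},
    {"rx": 0, "ry": 0, "rz": 0, "x": 0, "y": 0, "z": 0, "gripper": 0.055},
  ],
)

```text
time: 28.25
eef_pos: [0.5444, -0.1011, 0.0185]
tool_rot: [-3.142, 0.0, 0.057]
contact_force: [0.1, 0.7, -1.7]
finger_gap: 0.0608
```

Emit:
arm_command(
  targets=[
    {"rx": 0, "ry": 0, "rz": 0, "x": 0, "y": 0, "z": 0.001, "gripper": 0.055},
    {"rx": 0, "ry": 0, "rz": 0, "x": 0, "y": 0, "z": 0, "gripper": 0.055},
  ],
)

```text
time: 28.42
eef_pos: [0.5446, -0.1011, 0.0178]
tool_rot: [3.141, -0.001, 0.057]
contact_force: [-0.9, 0.8, -2.4]
finger_gap: 0.0612
```

Emit:
arm_command(
  targets=[
    {"rx": 0, "ry": 0, "rz": 0, "x": 0, "y": 0, "z": 0.001, "gripper": 0.055},
    {"rx": 0, "ry": 0, "rz": 0, "x": 0, "y": 0, "z": 0, "gripper": 0.055},
  ],
)

```text
time: 28.58
eef_pos: [0.5444, -0.101, 0.0165]
tool_rot: [3.141, -0.0, 0.057]
contact_force: [0.5, -0.3, -2.2]
finger_gap: 0.0612
```

Emit:
arm_command(
  targets=[
    {"rx": 0, "ry": 0, "rz": 0, "x": 0, "y": 0, "z": 0.002, "gripper": 0.055},
    {"rx": 0, "ry": 0, "rz": 0, "x": 0, "y": 0, "z": 0, "gripper": 0.055},
  ],
)

```text
time: 28.75
eef_pos: [0.5442, -0.1009, 0.0141]
tool_rot: [-3.141, 0.0, 0.057]
contact_force: [0.0, -0.5, -1.7]
finger_gap: 0.0613
```

Emit:
arm_command(
  targets=[
    {"rx": 0, "ry": 0, "rz": 0, "x": 0, "y": 0, "z": 0.001, "gripper": 0.055},
    {"rx": 0, "ry": 0, "rz": 0, "x": 0, "y": 0, "z": 0, "gripper": 0.055},
  ],
)

```text
time: 28.92
eef_pos: [0.5442, -0.1009, 0.0132]
tool_rot: [-3.141, 0.0, 0.057]
contact_force: [0.0, -0.5, -2.6]
finger_gap: 0.0608
```

Emit:
arm_command(
  targets=[
    {"rx": 0, "ry": 0, "rz": 0, "x": 0, "y": 0, "z": 0.001, "gripper": 0.055},
    {"rx": 0, "ry": 0, "rz": 0, "x": 0, "y": 0, "z": 0, "gripper": 0.055},
  ],
)

```text
time: 29.08
eef_pos: [0.5443, -0.1009, 0.0129]
tool_rot: [3.141, -0.0, 0.057]
contact_force: [-2.1, 1.7, 3.6]
finger_gap: 0.0609
```

Emit:
arm_command(
  targets=[
    {"rx": 0, "ry": 0, "rz": 0, "x": 0, "y": 0, "z": 0, "gripper": 0.062},
    {"rx": 0, "ry": 0, "rz": 0, "x": 0, "y": 0, "z": 0, "gripper": 0.068},
    {"rx": 0, "ry": 0, "rz": 0, "x": 0, "y": 0, "z": 0, "gripper": 0.08},
    {"rx": 0, "ry": 0, "rz": 0, "x": 0, "y": 0, "z": -0.01, "gripper": 0.085},
    {"rx": 0, "ry": 0, "rz": 0, "x": 0, "y": 0, "z": -0.025, "gripper": 0.085},
  ],
)

```text
time: 29.5
eef_pos: [0.5429, -0.1004, 0.0458]
tool_rot: [-3.139, 0.005, 0.057]
contact_force: [-0.2, 0.5, -0.0]
finger_gap: 0.0854
```

Emit:
arm_command(
  targets=[
    {"rx": 0, "ry": 0, "rz": 0, "x": 0, "y": 0, "z": -0.035, "gripper": 0.085},
    {"rx": 0, "ry": 0, "rz": 0, "x": 0, "y": 0, "z": -0.04, "gripper": 0.085},
    {"rx": 0, "ry": 0, "rz": 0, "x": 0, "y": 0, "z": -0.03, "gripper": 0.085},
  ],
)

```text
time: 29.75
eef_pos: [0.5447, -0.101, 0.1561]
tool_rot: [3.14, -0.003, 0.057]
contact_force: [2.1, 0.3, 0.7]
finger_gap: 0.0847
```

Run:
```python
from h import *
s=state()
plan([(.46,-.40,.14,-1.59)])
```

```text
t 29.75 p [ 0.5447 -0.101   0.1561] rpy [ 3.1403 -0.0028  0.0571] F [2.1048 0.3328 0.6953] gap 0.0847 q [-0.3972  0.4332  1.384   0.      1.3213 -0.4543]
 rz 0.118 | x -0.007 y 0.021 z 0.001
 rz 0.118 | x -0.005 y 0.022 z 0.001
 rz 0.118 | x -0.002 y 0.022 z 0.001
 rz 0.118 | x 0 y 0.022 z 0.001
 rz 0.118 | x 0.003 y 0.022 z 0.001
--
 rz 0.117 | x 0.006 y 0.021 z 0.001
 rz 0.118 | x 0.008 y 0.021 z 0.001
 rz 0.117 | x 0.01 y 0.02 z 0.001
 rz 0.118 | x 0.013 y 0.018 z 0.001
 rz 0.117 | x 0.015 y 0.017 z 0.001
--
 rz 0.118 | x 0.017 y 0.015 z 0.002
 rz 0.117 | x 0.018 y 0.012 z 0.001
 rz 0.118 | x 0.019 y 0.01 z 0.002
 rz 0.117 | x 0.0208 y 0.0085 z 0.0012 rx -0.003 ry 0
--
14 end [ 0.46 -0.4   0.14] [ 3.1414 -0.0013 -1.5899]
```

Emit:
arm_command(
  targets=[
    {"rx": 0, "ry": 0, "rz": 0.118, "x": -0.007, "y": 0.021, "z": 0.001, "gripper": 0.085},
    {"rx": 0, "ry": 0, "rz": 0.118, "x": -0.005, "y": 0.022, "z": 0.001, "gripper": 0.085},
    {"rx": 0, "ry": 0, "rz": 0.118, "x": -0.002, "y": 0.022, "z": 0.001, "gripper": 0.085},
    {"rx": 0, "ry": 0, "rz": 0.118, "x": 0, "y": 0.022, "z": 0.001, "gripper": 0.085},
    {"rx": 0, "ry": 0, "rz": 0.118, "x": 0.003, "y": 0.022, "z": 0.001, "gripper": 0.085},
  ],
)

```text
time: 30.17
eef_pos: [0.5134, -0.2085, 0.1482]
tool_rot: [3.142, -0.001, -0.539]
contact_force: [-0.4, 1.1, 0.3]
finger_gap: 0.085
```

Emit:
arm_command(
  targets=[
    {"rx": 0, "ry": 0, "rz": 0.117, "x": 0.006, "y": 0.021, "z": 0.001, "gripper": 0.07},
    {"rx": 0, "ry": 0, "rz": 0.118, "x": 0.008, "y": 0.021, "z": 0.001, "gripper": 0.06},
    {"rx": 0, "ry": 0, "rz": 0.117, "x": 0.01, "y": 0.02, "z": 0.001, "gripper": 0.05},
    {"rx": 0, "ry": 0, "rz": 0.118, "x": 0.013, "y": 0.018, "z": 0.001, "gripper": 0.044},
    {"rx": 0, "ry": 0, "rz": 0.117, "x": 0.015, "y": 0.017, "z": 0.001, "gripper": 0.044},
  ],
)

```text
time: 30.58
eef_pos: [0.4829, -0.3159, 0.1432]
tool_rot: [-3.141, -0.001, -1.126]
contact_force: [0.9, -0.2, -0.5]
finger_gap: 0.044
```

Emit:
arm_command(
  targets=[
    {"rx": 0, "ry": 0, "rz": 0.118, "x": 0.017, "y": 0.015, "z": 0.002, "gripper": 0.044},
    {"rx": 0, "ry": 0, "rz": 0.117, "x": 0.018, "y": 0.012, "z": 0.001, "gripper": 0.044},
    {"rx": 0, "ry": 0, "rz": 0.118, "x": 0.019, "y": 0.01, "z": 0.002, "gripper": 0.044},
    {"rx": 0, "ry": 0, "rz": 0.117, "x": 0.021, "y": 0.008, "z": 0.001, "gripper": 0.044},
    {"rx": 0, "ry": 0, "rz": 0, "x": 0, "y": 0, "z": 0, "gripper": 0.044},
  ],
)

```text
time: 31.0
eef_pos: [0.4588, -0.4035, 0.1366]
tool_rot: [-3.141, -0.001, -1.599]
contact_force: [-1.1, -0.2, -1.2]
finger_gap: 0.0442
```

Emit:
arm_command(
  targets=[
    {"rx": 0, "ry": 0, "rz": 0, "x": 0, "y": 0, "z": 0, "gripper": 0.044},
    {"rx": 0, "ry": 0, "rz": 0, "x": 0, "y": 0, "z": 0, "gripper": 0.044},
  ],
)

```text
time: 31.17
eef_pos: [0.4602, -0.3995, 0.1368]
tool_rot: [-3.141, 0.0, -1.588]
contact_force: [-0.2, -0.0, 0.5]
finger_gap: 0.0438
```

Run:
```python
from h import *
s=state()
d=arm.snapshot("wrist"); np.save("w28.npy",d,allow_pickle=True); cv2.imwrite("pics/w28.png",cv2.resize(d["image"][:,:,::-1],(800,600),interpolation=cv2.INTER_CUBIC))
```

```text
t 31.17 p [ 0.4602 -0.3995  0.1368] rpy [-3.1414  0.0001 -1.5881] F [-0.1828 -0.0326  0.464 ] gap 0.0438 q [-0.909   0.544   1.2462  0.0002  1.3513  0.679 ]
```

View pics/w28.png

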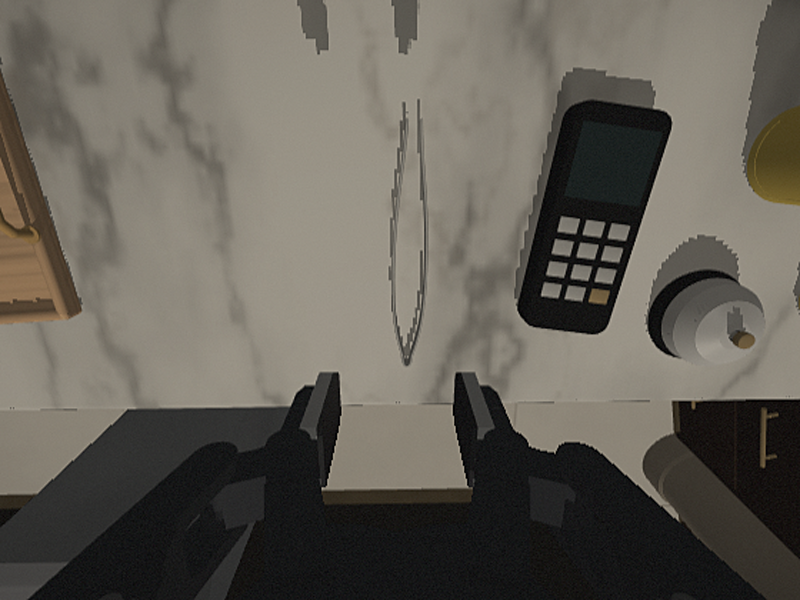

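Run:
```python
from h import *
d=np.load("w28.npy",allow_pickle=True).item(); crop(d,"pics/w28c.png",255,60,325,265,4)
```

```text
(no output)
```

View pics/w28c.png

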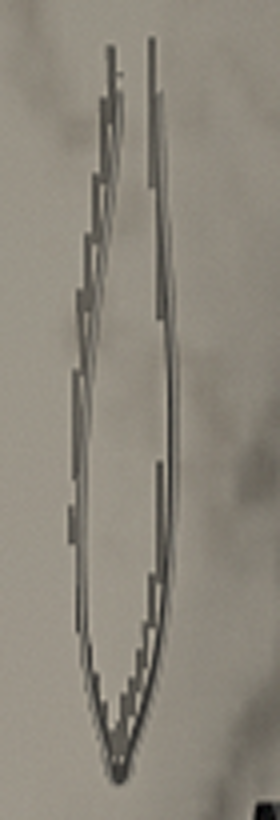

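Run:
```python
from h import *
d=np.load("w28.npy",allow_pickle=True).item()
g=lambda u,v,z:p2w(d,255+u/4-.37,60+v/4-.37,z)
for z in(.006,.012):
  a=g(120,782,z);b=g(141,92,z);print(a,b,(a+b)/2,np.linalg.norm(a-b),np.arctan2(b[1]-a[1],b[0]-a[0]))
  l=g(81,470,z);r=g(178,420,z);print(l,r,np.linalg.norm((l-r)))
```

```text
[ 0.393  -0.4062  0.006 ] [ 0.5695 -0.4127  0.006 ] [ 0.4813 -0.4095  0.006 ] 0.17654355091984816 -0.0367480155991633
[ 0.4817 -0.3972  0.006 ] [ 0.494  -0.4217  0.006 ] 0.0274760416462381
[ 0.3962 -0.4061  0.012 ] [ 0.569  -0.4125  0.012 ] [ 0.4826 -0.4093  0.012 ] 0.17291528801440376 -0.03674801559916337
[ 0.4829 -0.3972  0.012 ] [ 0.495  -0.4213  0.012 ] 0.026911363400139124
```

Run:
```python
from h import *
print(tip(.044),tip(.026))
plan([(.482,-.4092,.05,-1.606),(.482,-.4092,.0045+tip(.026),-1.606)],vmax=.035)
```

```text
-0.020016211813167803 -0.018164169677640896
 rz 0.006 | x 0.003 y -0.007 z 0.029
 rz 0.006 | x 0.003 y -0.007 z 0.029
 rz 0.006 | x 0.0035 y -0.0078 z 0.0288
 rz 0 | x -0 y -0 z 0.032
 rz 0 | x -0 y -0 z 0.0317
--
5 end [ 0.482  -0.4092 -0.0137] [-3.1413 -0.     -1.6058]
```

Emit:
arm_command(
  targets=[
    {"rx": 0, "ry": 0, "rz": 0.006, "x": 0.003, "y": -0.007, "z": 0.03, "gripper": 0.044},
    {"rx": 0, "ry": 0, "rz": 0.006, "x": 0.003, "y": -0.007, "z": 0.03, "gripper": 0.044},
    {"rx": 0, "ry": 0, "rz": 0.006, "x": 0.003, "y": -0.007, "z": 0.03, "gripper": 0.044},
    {"rx": 0, "ry": 0, "rz": 0, "x": 0, "y": 0, "z": 0.026, "gripper": 0.044},
    {"rx": 0, "ry": 0, "rz": 0, "x": 0, "y": 0, "z": 0, "gripper": 0.044},
  ],
)

```text
time: 31.63
eef_pos: [0.4797, -0.4065, 0.0156]
tool_rot: [3.136, 0.007, -1.606]
contact_force: [-0.3, 0.8, -0.4]
finger_gap: 0.0443
```

Emit:
arm_command(
  targets=[
    {"rx": 0, "ry": 0, "rz": 0, "x": 0, "y": 0, "z": 0, "gripper": 0.044},
  ],
)

```text
time: 31.72
eef_pos: [0.481, -0.4085, 0.0202]
tool_rot: [3.14, 0.002, -1.606]
contact_force: [0.6, -0.7, 0.2]
finger_gap: 0.0442
```

Run:
```python
from h import *
s=state()
d=arm.snapshot("wrist"); np.save("w29.npy",d,allow_pickle=True); crop(d,"pics/w29.png",180,150,380,350,3)
plan([(.482,-.4092,.0045+tip(.026),-1.606)],vmax=.035)
```

```text
t 31.72 p [ 0.481  -0.4085  0.0202] rpy [ 3.1403  0.0015 -1.6062] F [ 0.5698 -0.6632  0.1978] gap 0.0442 q [-0.8914  0.704   1.3092 -0.      1.1304  0.7148]
 rz -0 | x -0 y -0 z 0.018
 rz -0.001 | x -0.0003 y -0.0005 z 0.0175
--
2 end [ 0.482  -0.4092 -0.0137] [-3.1408 -0.001  -1.6057]
```

View pics/w29.png

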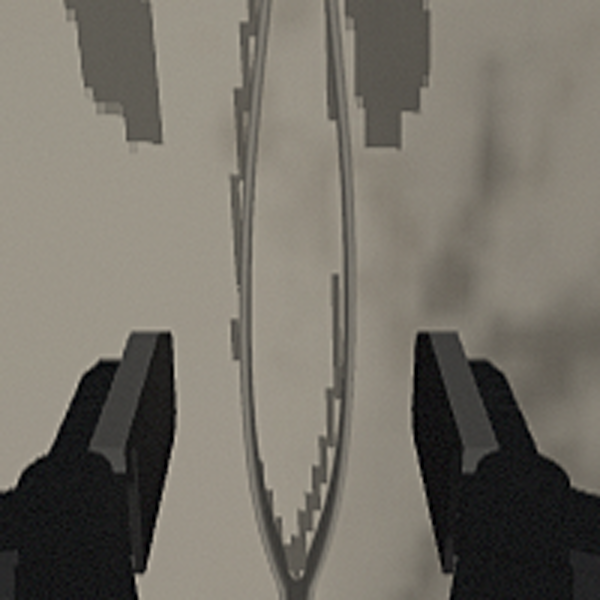

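Emit:
arm_command(
  targets=[
    {"rx": 0, "ry": 0, "rz": 0, "x": 0, "y": 0, "z": 0.016, "gripper": 0.044},
    {"rx": 0, "ry": 0, "rz": 0, "x": 0, "y": 0, "z": 0.012, "gripper": 0.044},
    {"rx": 0, "ry": 0, "rz": 0, "x": 0, "y": -0.001, "z": 0.006, "gripper": 0.044},
    {"rx": 0, "ry": 0, "rz": 0, "x": 0, "y": 0, "z": 0, "gripper": 0.04},
    {"rx": 0, "ry": 0, "rz": 0, "x": 0, "y": 0, "z": 0, "gripper": 0.034},
  ],
)

```text
time: 32.18
eef_pos: [0.4821, -0.4098, -0.013]
tool_rot: [-3.141, -0.0, -1.608]
contact_force: [-0.3, -0.9, 1.4]
finger_gap: 0.0342
```

Run:
```python
from h import *
s=state()
d=arm.snapshot("wrist"); np.save("w30.npy",d,allow_pickle=True); crop(d,"pics/w30.png",180,150,380,350,3)
```

```text
t 32.18 p [ 0.4821 -0.4098 -0.013 ] rpy [-3.1412 -0.0004 -1.6078] F [-0.2573 -0.9265  1.415 ] gap 0.0342 q [-0.8913  0.7481  1.3315  0.      1.0614  0.7165]
```

View pics/w30.png

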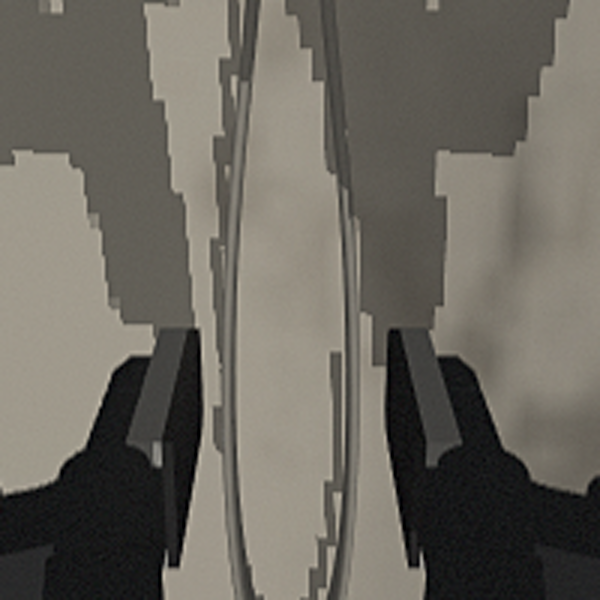

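Emit:
arm_command(
  targets=[
    {"rx": 0, "ry": 0, "rz": 0, "x": 0, "y": 0, "z": 0, "gripper": 0.028},
    {"rx": 0, "ry": 0, "rz": 0, "x": 0, "y": 0, "z": 0, "gripper": 0.022},
    {"rx": 0, "ry": 0, "rz": 0, "x": 0, "y": 0, "z": 0, "gripper": 0.02},
    {"rx": 0, "ry": 0, "rz": 0, "x": 0, "y": 0, "z": 0, "gripper": 0.02},
  ],
  squeeze=30,
)

```text
time: 32.57
eef_pos: [0.4821, -0.41, -0.0127]
tool_rot: [-3.141, -0.001, -1.608]
contact_force: [-0.8, 0.7, 5.3]
finger_gap: 0.0236
```

Emit:
arm_command(
  targets=[
    {"rx": 0, "ry": 0, "rz": 0, "x": 0, "y": 0, "z": -0.006, "gripper": 0.02},
    {"rx": 0, "ry": 0, "rz": 0, "x": 0, "y": 0, "z": -0.014, "gripper": 0.02},
    {"rx": 0, "ry": 0, "rz": 0, "x": 0, "y": 0, "z": -0.025, "gripper": 0.02},
    {"rx": 0, "ry": 0, "rz": 0, "x": 0, "y": 0, "z": -0.03, "gripper": 0.02},
    {"rx": 0, "ry": 0, "rz": 0, "x": 0, "y": 0, "z": -0.03, "gripper": 0.02},
  ],
)

```text
time: 32.98
eef_pos: [0.4815, -0.4093, 0.0924]
tool_rot: [3.141, 0.001, -1.608]
contact_force: [-0.3, -1.0, -0.2]
finger_gap: 0.0233
```

Emit:
arm_command(
  targets=[
    {"rx": 0, "ry": 0, "rz": 0, "x": 0, "y": 0, "z": -0.02, "gripper": 0.02},
    {"rx": 0, "ry": 0, "rz": 0, "x": 0, "y": 0, "z": 0, "gripper": 0.02},
    {"rx": 0, "ry": 0, "rz": 0, "x": 0, "y": 0, "z": 0, "gripper": 0.02},
  ],
)

```text
time: 33.23
eef_pos: [0.482, -0.4098, 0.1123]
tool_rot: [-3.14, -0.001, -1.608]
contact_force: [-0.4, -1.1, -1.4]
finger_gap: 0.0233
```

Run:
```python
from h import *
s=state()
d=arm.snapshot("wrist"); np.save("w31.npy",d,allow_pickle=True); crop(d,"pics/w31.png",160,50,400,350,2)
```

```text
t 33.23 p [ 0.482  -0.4098  0.1123] rpy [-3.1404 -0.0014 -1.608 ] F [-0.4039 -1.074  -1.3739] gap 0.0233 q [-0.8914  0.6041  1.208   0.      1.3276  0.7165]
```

View pics/w31.png

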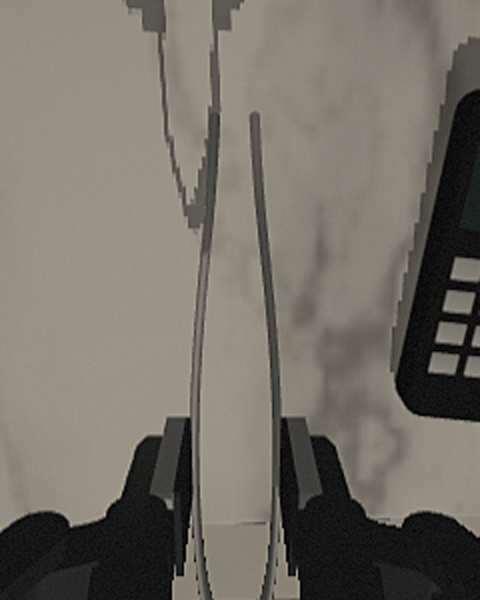

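Run:
```python
from h import *
d=np.load("w31.npy",allow_pickle=True).item();s=arm.sense();R=Ro.from_euler('xyz',s["tool_rot"])
for z in(.131,.137):
  for u,v in[(234,115),(235,510)]:
    c=p2w(d,160+u/2-.25,50+v/2-.25,z);print(z,c,R.inv().apply(c-s["eef_pos"]))
yw=.0574;c=np.array([.5382,-.002]);t=c-.067*np.array([np.cos(yw),np.sin(yw)]);print(t)
plan([(t[0]-.02,t[1]-.06,.13,yw)])
```

```text
0.131 [ 0.5682 -0.4125  0.131 ] [-0.     -0.0867 -0.0202]
0.131 [ 0.4604 -0.4087  0.131 ] [ 0.0002  0.0212 -0.0202]
0.137 [ 0.5682 -0.4125  0.137 ] [-0.     -0.0866 -0.0262]
0.137 [ 0.4649 -0.4089  0.137 ] [ 0.0002  0.0167 -0.0262]
[ 0.4713 -0.0058]
 rz -0.119 | x -0.024 y 0.003 z -0.001
 rz -0.119 | x -0.025 y 0 z -0.001
 rz -0.119 | x -0.024 y -0.003 z -0.001
 rz -0.119 | x -0.024 y -0.006 z -0.001
 rz -0.119 | x -0.023 y -0.008 z -0.001
--
 rz -0.119 | x -0.022 y -0.011 z -0.002
 rz -0.119 | x -0.021 y -0.014 z -0.001
 rz -0.119 | x -0.019 y -0.016 z -0.002
 rz -0.119 | x -0.017 y -0.018 z -0.001
 rz -0.119 | x -0.014 y -0.02 z -0.002
--
 rz -0.119 | x -0.012 y -0.022 z -0.001
 rz -0.119 | x -0.009 y -0.023 z -0.002
 rz -0.119 | x -0.007 y -0.023 z -0.001
 rz -0.118 | x -0.0035 y -0.0244 z -0.0019
--
14 end [ 0.4513 -0.0659  0.13  ] [-3.1408  0.0005  0.057 ]
```

Emit:
arm_command(
  targets=[
    {"rx": 0, "ry": 0, "rz": -0.119, "x": -0.024, "y": 0.003, "z": -0.003, "gripper": 0.02},
    {"rx": 0, "ry": 0, "rz": -0.119, "x": -0.025, "y": 0, "z": -0.003, "gripper": 0.02},
    {"rx": 0, "ry": 0, "rz": -0.119, "x": -0.024, "y": -0.003, "z": -0.003, "gripper": 0.02},
    {"rx": 0, "ry": 0, "rz": -0.119, "x": -0.024, "y": -0.006, "z": -0.003, "gripper": 0.02},
    {"rx": 0, "ry": 0, "rz": -0.119, "x": -0.023, "y": -0.008, "z": -0.003, "gripper": 0.02},
  ],
)

```text
time: 33.7
eef_pos: [0.4707, -0.2859, 0.1248]
tool_rot: [3.141, 0.003, -1.007]
contact_force: [-0.4, -0.1, -0.7]
finger_gap: 0.0238
```

Emit:
arm_command(
  targets=[
    {"rx": 0, "ry": 0, "rz": -0.119, "x": -0.022, "y": -0.011, "z": -0.003, "gripper": 0.02},
    {"rx": 0, "ry": 0, "rz": -0.119, "x": -0.021, "y": -0.014, "z": -0.002, "gripper": 0.02},
    {"rx": 0, "ry": 0, "rz": -0.119, "x": -0.019, "y": -0.016, "z": -0.002, "gripper": 0.02},
    {"rx": 0, "ry": 0, "rz": -0.119, "x": -0.017, "y": -0.018, "z": 0, "gripper": 0.02},
    {"rx": 0, "ry": 0, "rz": -0.119, "x": -0.014, "y": -0.02, "z": 0, "gripper": 0.02},
  ],
)

```text
time: 34.12
eef_pos: [0.4592, -0.1627, 0.132]
tool_rot: [-3.141, 0.003, -0.412]
contact_force: [1.0, 0.4, -0.8]
finger_gap: 0.0236
```

Emit:
arm_command(
  targets=[
    {"rx": 0, "ry": 0, "rz": -0.119, "x": -0.012, "y": -0.022, "z": 0, "gripper": 0.02},
    {"rx": 0, "ry": 0, "rz": -0.119, "x": -0.009, "y": -0.023, "z": 0, "gripper": 0.02},
    {"rx": 0, "ry": 0, "rz": -0.119, "x": -0.007, "y": -0.023, "z": 0, "gripper": 0.02},
    {"rx": 0, "ry": 0, "rz": -0.118, "x": -0.004, "y": -0.024, "z": 0, "gripper": 0.02},
    {"rx": 0, "ry": 0, "rz": 0, "x": 0, "y": 0, "z": 0, "gripper": 0.02},
  ],
)

```text
time: 34.53
eef_pos: [0.4493, -0.063, 0.132]
tool_rot: [-3.139, 0.004, 0.065]
contact_force: [-0.8, 0.0, -0.1]
finger_gap: 0.024
```

Emit:
arm_command(
  targets=[
    {"rx": 0, "ry": 0, "rz": 0, "x": 0, "y": 0, "z": 0, "gripper": 0.02},
    {"rx": 0, "ry": 0, "rz": 0, "x": 0, "y": 0, "z": 0, "gripper": 0.02},
  ],
)

```text
time: 34.7
eef_pos: [0.4509, -0.0669, 0.1326]
tool_rot: [-3.141, 0.001, 0.055]
contact_force: [0.0, 0.1, -0.5]
finger_gap: 0.0238
```

Run:
```python
from h import *
s=state()
d=arm.snapshot("wrist"); np.save("w32.npy",d,allow_pickle=True); s=2.5
im=cv2.resize(d["image"][:,:,::-1],None,fx=s,fy=s,interpolation=cv2.INTER_CUBIC)
c=(.5382,-.002);y=.0574
rect(d,im,c,y,.108,.155,.017,(0,0,255),s);rect(d,im,c,y,.1,.147,.017,(255,0,0),s);rect(d,im,c,y,.031,.049,.02,(0,255,0),s)
cv2.imwrite("pics/w32.png",cv2.resize(im,(800,600)))
plan([(.4713,-.0058,.06,y)])
```

```text
t 34.7 p [ 0.4509 -0.0669  0.1326] rpy [-3.1412  0.0013  0.0554] F [ 0.0098  0.122  -0.5306] gap 0.0238 q [-0.4079  0.3026  1.6776 -0.0002  1.1627 -0.4632]
 rz -0.001 | x 0.008 y -0.02 z 0.024
 rz -0.001 | x 0.008 y -0.02 z 0.024
 rz -0 | x 0.0077 y -0.0202 z 0.0248
--
3 end [ 0.4713 -0.0058  0.06  ] [-3.1413  0.001   0.0569]
```

View pics/w32.png

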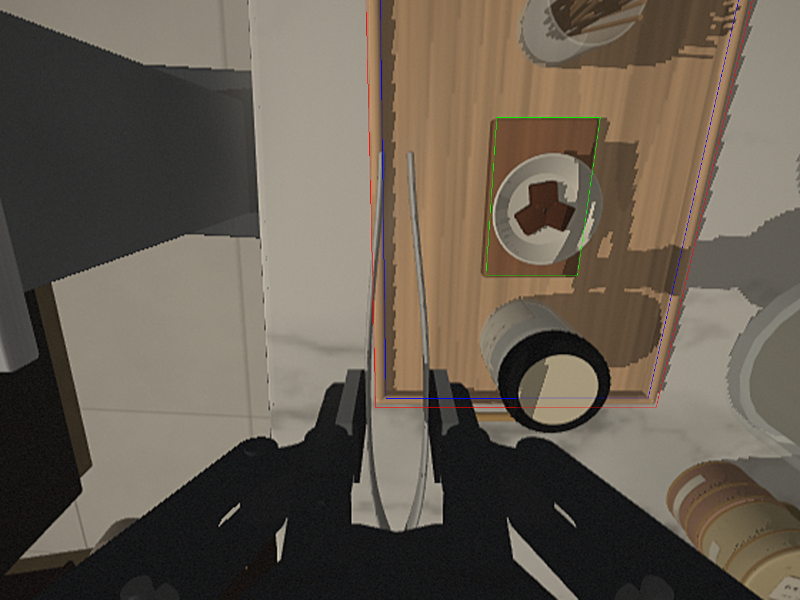

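Run:
```python
from h import *
d=np.load("w32.npy",allow_pickle=True).item()
g=lambda u,v,z:p2w(d,u*.7-.3,v*.7-.3,z)
def loc(p):
  yw=.0574; q=p[:2]-np.array([.5382,-.002]); return q@np.array([[np.cos(yw),-np.sin(yw)],[np.sin(yw),np.cos(yw)]])*1000
print("dish",loc(g(548.5,208.5,.036)),"seal",loc(g(564,395,.086)))
P=[(491,118),(607,119),(482,276),(578,276)]
print("board corners",[loc(g(u,v,.02)) for u,v in P])
crop(d,"pics/w32c.png",320,60,460,210,5)
```

```text
dish [ 0.8111 -3.0635] seal [   4.1692 -102.0869]
board corners [array([-34.394 ,  48.6864]), array([35.5183, 47.9774]), array([-33.4104, -49.7242]), array([ 31.8303, -49.8463])]
```

View pics/w32c.png

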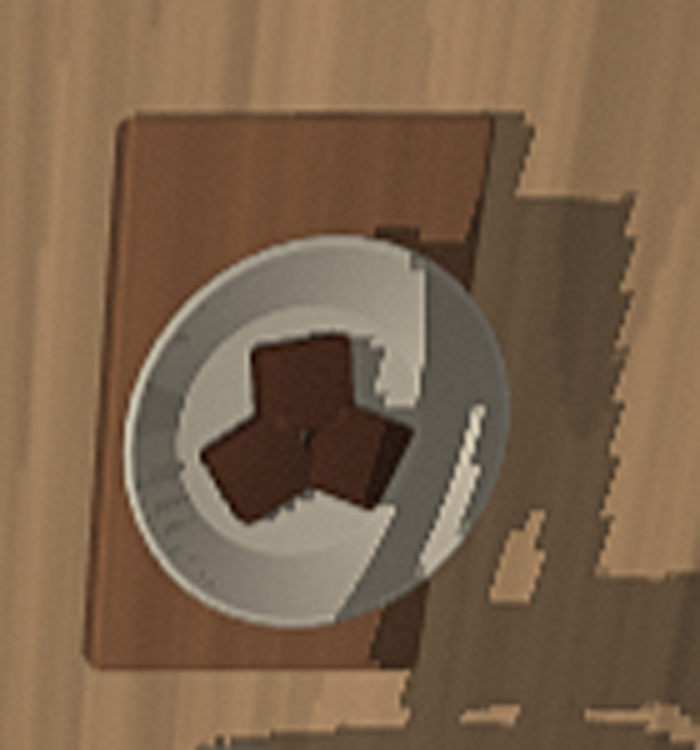

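Run:
```python
from h import *
d=np.load("w32.npy",allow_pickle=True).item()
g=lambda u,v,z:p2w(d,320+u/5-.4,60+v/5-.4,z)
def loc(p):
  yw=.0574; q=p[:2]-np.array([.5382,-.002]); return q@np.array([[np.cos(yw),-np.sin(yw)],[np.sin(yw),np.cos(yw)]])*1000
print("dish",loc(g(317,431,.036)))
L=[loc(g(u,v,.02)) for u,v in [(122,118),(492,116),(88,665),(412,665)]];print(L,np.mean(L,0))
```

```text
dish [ 0.2629 -3.1898]
[array([-33.8262,  47.9752]), array([29.8158, 48.148 ]), array([-33.3329, -49.4231]), array([ 29.5563, -49.5408])] [-1.9468 -0.7102]
```

Emit:
arm_command(
  targets=[
    {"rx": 0, "ry": 0, "rz": -0.001, "x": 0.008, "y": -0.02, "z": 0.012, "gripper": 0.02},
    {"rx": 0, "ry": 0, "rz": -0.001, "x": 0.008, "y": -0.02, "z": 0.02, "gripper": 0.02},
    {"rx": 0, "ry": 0, "rz": 0, "x": 0.0075, "y": -0.02, "z": 0.025, "gripper": 0.02},
    {"rx": 0, "ry": 0, "rz": 0, "x": 0, "y": 0, "z": 0.015, "gripper": 0.02},
    {"rx": 0, "ry": 0, "rz": 0, "x": 0, "y": 0, "z": 0, "gripper": 0.02},
  ],
)

```text
time: 35.17
eef_pos: [0.4698, -0.0051, 0.0585]
tool_rot: [-3.14, 0.006, 0.058]
contact_force: [0.2, 0.9, -1.1]
finger_gap: 0.0235
```

Emit:
arm_command(
  targets=[
    {"rx": 0, "ry": 0, "rz": 0, "x": 0, "y": 0, "z": 0, "gripper": 0.02},
    {"rx": 0, "ry": 0, "rz": 0, "x": 0, "y": 0, "z": 0, "gripper": 0.02},
  ],
)

```text
time: 35.33
eef_pos: [0.4717, -0.0064, 0.0621]
tool_rot: [3.141, -0.001, 0.057]
contact_force: [0.5, 0.0, -1.0]
finger_gap: 0.0241
```

Run:
```python
from h import *
s=state()
d=arm.snapshot("wrist"); np.save("w33.npy",d,allow_pickle=True); s=2.5
im=cv2.resize(d["image"][:,:,::-1],None,fx=s,fy=s,interpolation=cv2.INTER_CUBIC)
c=(.5382,-.002);y=.0574
rect(d,im,c,y,.108,.155,.017,(0,0,255),s);rect(d,im,c,y,.1,.147,.017,(255,0,0),s)
cv2.imwrite("pics/w33.png",cv2.resize(im,(800,600)))
d=arm.snapshot("top"); crop(d,"pics/t33.png",170,140,300,240,6)
```

```text
t 35.33 p [ 0.4717 -0.0064  0.0621] rpy [ 3.1411 -0.0011  0.0573] F [ 0.5131  0.0144 -0.9834] gap 0.0241 q [-0.2651  0.4271  1.7343 -0.0002  0.979  -0.3224]
```

View pics/w33.png

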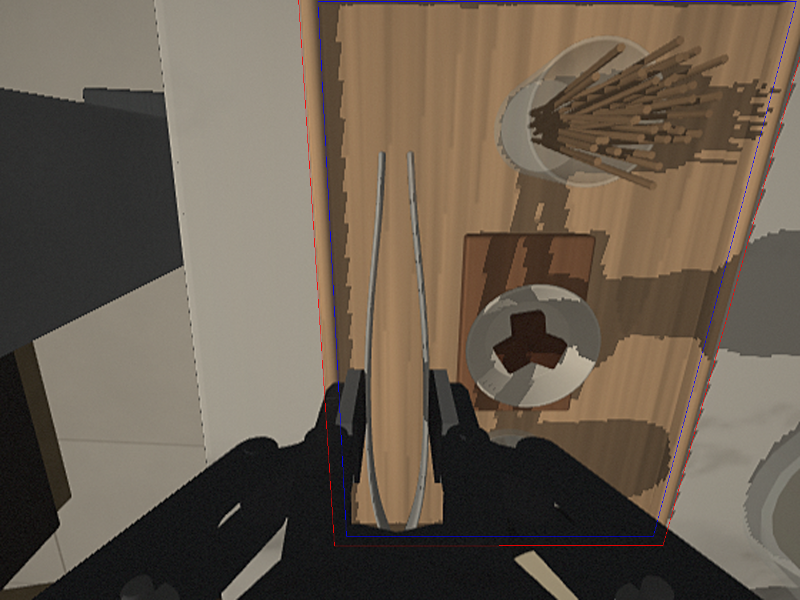

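View pics/t33.png

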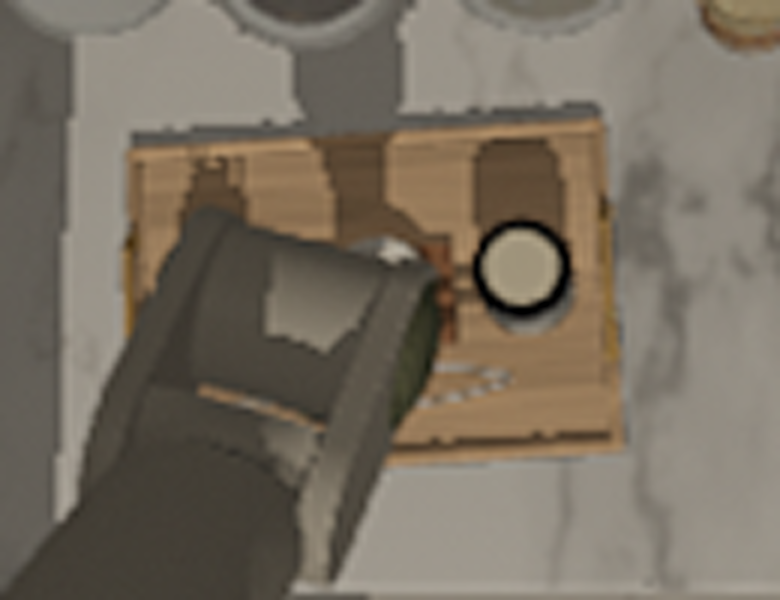

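Run:
```python
from h import *
def loc(p):
  yw=.0574; q=p[:2]-np.array([.5382,-.002]); return q@np.array([[np.cos(yw),-np.sin(yw)],[np.sin(yw),np.cos(yw)]])*1000
d=np.load("w33.npy",allow_pickle=True).item()
print(loc(p2w(d,397*.7-.3,152*.7-.3,.082)))
t=arm.snapshot("top")
print(loc(p2w(t,170+511/6-.4,140+377/6-.4,.082)))
# top-cam bias: tray right rim corner
for u,v,l in[(605,118,(108,-155)),(623,447,(-108,-155)),(128,148,(108,155))]: print(loc(p2w(t,170+u/6-.4,140+v/6-.4,.017)),l)
```

```text
[-67.0173  86.7799]
[-63.4608 -87.1253]
[ 109.5603 -152.4158] (108, -155)
[-103.6024 -151.154 ] (-108, -155)
[109.7062 155.4233] (108, 155)
```

Emit:
arm_command(
  targets=[
    {"rx": 0, "ry": 0, "rz": 0, "x": 0, "y": 0, "z": 0.018, "gripper": 0.02},
    {"rx": 0, "ry": 0, "rz": 0, "x": 0, "y": 0, "z": 0.02, "gripper": 0.02},
    {"rx": 0, "ry": 0, "rz": 0, "x": 0, "y": 0, "z": 0.013, "gripper": 0.02},
    {"rx": 0, "ry": 0, "rz": 0, "x": 0, "y": 0, "z": 0.006, "gripper": 0.02},
    {"rx": 0, "ry": 0, "rz": 0, "x": 0, "y": 0, "z": 0, "gripper": 0.02},
  ],
)

```text
time: 35.9
eef_pos: [0.4708, -0.0055, 0.0039]
tool_rot: [-3.141, 0.001, 0.058]
contact_force: [-0.2, 0.4, -0.8]
finger_gap: 0.0238
```

Run:
```python
from h import *
s=state()
d=arm.snapshot("wrist"); crop(d,"pics/w34.png",160,130,420,360,3)
```

```text
t 35.9 p [ 0.4708 -0.0055  0.0039] rpy [-3.1412  0.0011  0.0584] F [-0.2181  0.3622 -0.7529] gap 0.0238 q [-0.264   0.5265  1.7945 -0.      0.8217 -0.3224]
```

View pics/w34.png

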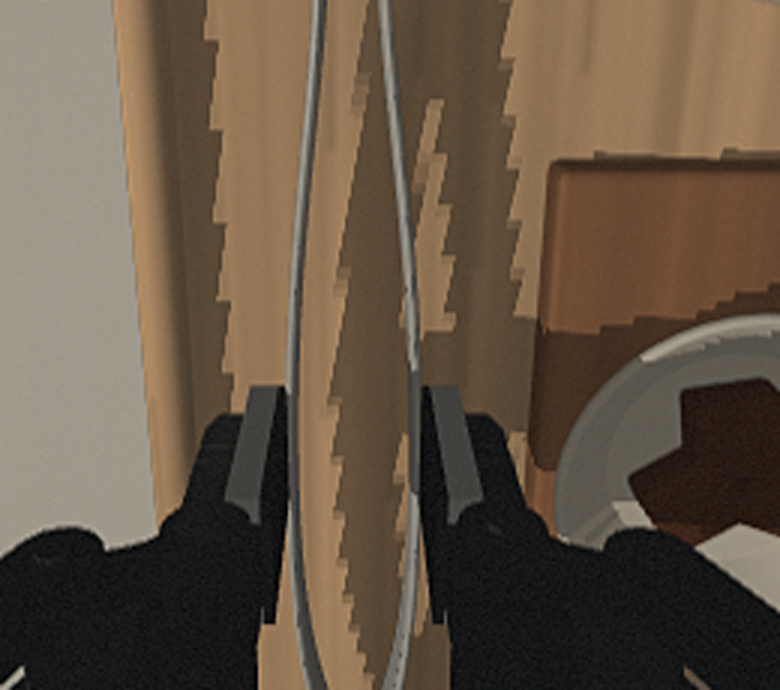

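Emit:
arm_command(
  targets=[
    {"rx": 0, "ry": 0, "rz": 0, "x": 0, "y": 0, "z": 0.004, "gripper": 0.02},
    {"rx": 0, "ry": 0, "rz": 0, "x": 0, "y": 0, "z": 0.002, "gripper": 0.02},
    {"rx": 0, "ry": 0, "rz": 0, "x": 0, "y": 0, "z": 0, "gripper": 0.02},
  ],
)

```text
time: 36.2
eef_pos: [0.4712, -0.0054, -0.0015]
tool_rot: [3.141, -0.001, 0.059]
contact_force: [0.7, -0.0, -0.2]
finger_gap: 0.0234
```

Emit:
arm_command(
  targets=[
    {"rx": 0, "ry": 0, "rz": 0, "x": 0, "y": 0, "z": 0.001, "gripper": 0.02},
    {"rx": 0, "ry": 0, "rz": 0, "x": 0, "y": 0, "z": 0, "gripper": 0.02},
  ],
)

```text
time: 36.37
eef_pos: [0.4712, -0.0053, -0.0025]
tool_rot: [3.141, -0.0, 0.059]
contact_force: [-0.2, 0.1, -1.7]
finger_gap: 0.0235
```

Emit:
arm_command(
  targets=[
    {"rx": 0, "ry": 0, "rz": 0, "x": 0, "y": 0, "z": 0.001, "gripper": 0.02},
    {"rx": 0, "ry": 0, "rz": 0, "x": 0, "y": 0, "z": 0, "gripper": 0.02},
  ],
)

```text
time: 36.53
eef_pos: [0.4711, -0.0053, -0.0037]
tool_rot: [3.142, -0.0, 0.059]
contact_force: [0.2, -0.8, -0.9]
finger_gap: 0.0236
```

Emit:
arm_command(
  targets=[
    {"rx": 0, "ry": 0, "rz": 0, "x": 0, "y": 0, "z": 0.001, "gripper": 0.02},
    {"rx": 0, "ry": 0, "rz": 0, "x": 0, "y": 0, "z": 0, "gripper": 0.02},
  ],
)

```text
time: 36.7
eef_pos: [0.4711, -0.0053, -0.0047]
tool_rot: [3.142, -0.0, 0.059]
contact_force: [-0.6, 0.2, -0.3]
finger_gap: 0.024
```

Emit:
arm_command(
  targets=[
    {"rx": 0, "ry": 0, "rz": 0, "x": 0, "y": 0, "z": 0.0005, "gripper": 0.02},
    {"rx": 0, "ry": 0, "rz": 0, "x": 0, "y": 0, "z": 0, "gripper": 0.02},
  ],
)

```text
time: 36.87
eef_pos: [0.4711, -0.0053, -0.0047]
tool_rot: [3.141, -0.0, 0.059]
contact_force: [-1.8, 0.1, 6.8]
finger_gap: 0.0233
```

Emit:
arm_command(
  targets=[
    {"rx": 0, "ry": 0, "rz": 0, "x": 0, "y": 0, "z": 0, "gripper": 0.026},
    {"rx": 0, "ry": 0, "rz": 0, "x": 0, "y": 0, "z": 0, "gripper": 0.032},
    {"rx": 0, "ry": 0, "rz": 0, "x": 0, "y": 0, "z": 0, "gripper": 0.032},
    {"rx": 0, "ry": 0, "rz": 0, "x": 0, "y": 0, "z": -0.008, "gripper": 0.032},
    {"rx": 0, "ry": 0, "rz": 0, "x": 0, "y": 0, "z": -0.015, "gripper": 0.032},
  ],
)

```text
time: 37.28
eef_pos: [0.4703, -0.0052, 0.0174]
tool_rot: [-3.141, 0.003, 0.059]
contact_force: [-0.4, -0.2, -0.5]
finger_gap: 0.0319
```

Emit:
arm_command(
  targets=[
    {"rx": 0, "ry": 0, "rz": 0, "x": 0, "y": 0, "z": -0.03, "gripper": 0.032},
    {"rx": 0, "ry": 0, "rz": 0, "x": 0, "y": 0, "z": -0.04, "gripper": 0.032},
    {"rx": 0, "ry": 0, "rz": 0, "x": 0, "y": 0, "z": -0.04, "gripper": 0.032},
    {"rx": 0, "ry": 0, "rz": 0, "x": -0.005, "y": 0.005, "z": -0.04, "gripper": 0.032},
    {"rx": 0, "ry": 0, "rz": 0, "x": -0.005, "y": 0.005, "z": -0.04, "gripper": 0.032},
  ],
)

```text
time: 37.7
eef_pos: [0.4609, -0.0157, 0.2105]
tool_rot: [3.141, -0.0, 0.06]
contact_force: [0.0, -0.5, -0.3]
finger_gap: 0.0321
```

Emit:
arm_command(
  targets=[
    {"rx": 0, "ry": 0, "rz": 0, "x": 0, "y": 0.02, "z": -0.03, "gripper": 0.032},
    {"rx": 0, "ry": 0, "rz": 0, "x": 0, "y": 0.02, "z": -0.03, "gripper": 0.032},
    {"rx": 0, "ry": 0, "rz": 0, "x": 0, "y": 0.02, "z": 0, "gripper": 0.032},
    {"rx": 0, "ry": 0, "rz": 0, "x": 0, "y": 0, "z": 0, "gripper": 0.032},
    {"rx": 0, "ry": 0, "rz": 0, "x": 0, "y": 0, "z": 0, "gripper": 0.032},
  ],
)

```text
time: 38.12
eef_pos: [0.4648, -0.0761, 0.268]
tool_rot: [-3.141, 0.0, 0.057]
contact_force: [2.0, -0.3, -1.2]
finger_gap: 0.0319
```

Run:
```python
from h import *
s=state()
d=arm.snapshot("wrist"); np.save("w35.npy",d,allow_pickle=True); s=2.5
im=cv2.resize(d["image"][:,:,::-1],None,fx=s,fy=s,interpolation=cv2.INTER_CUBIC)
c=(.5382,-.002);y=.0574
rect(d,im,c,y,.108,.155,.017,(0,0,255),s);rect(d,im,c,y,.1,.147,.017,(255,0,0),s)
cv2.imwrite("pics/w35.png",cv2.resize(im,(800,600)))
d=arm.snapshot("scene"); crop(d,"pics/s35.png",200,110,330,240,6)
```

```text
t 38.12 p [ 0.4648 -0.0761  0.268 ] rpy [-3.1413  0.0002  0.0574] F [ 2.0307 -0.3492 -1.1747] gap 0.0319 q [-0.4145  0.2029  1.3943  0.0002  1.5448 -0.4719]
```

View pics/w35.png

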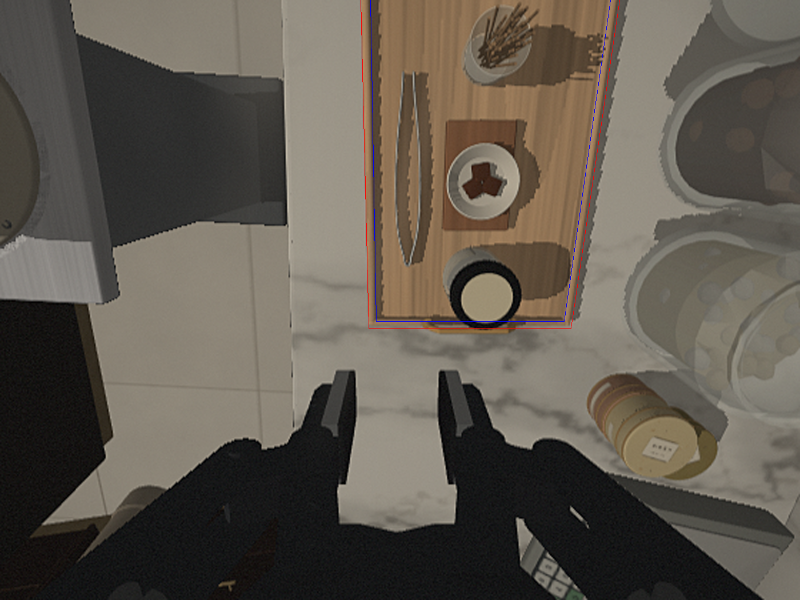

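View pics/s35.png

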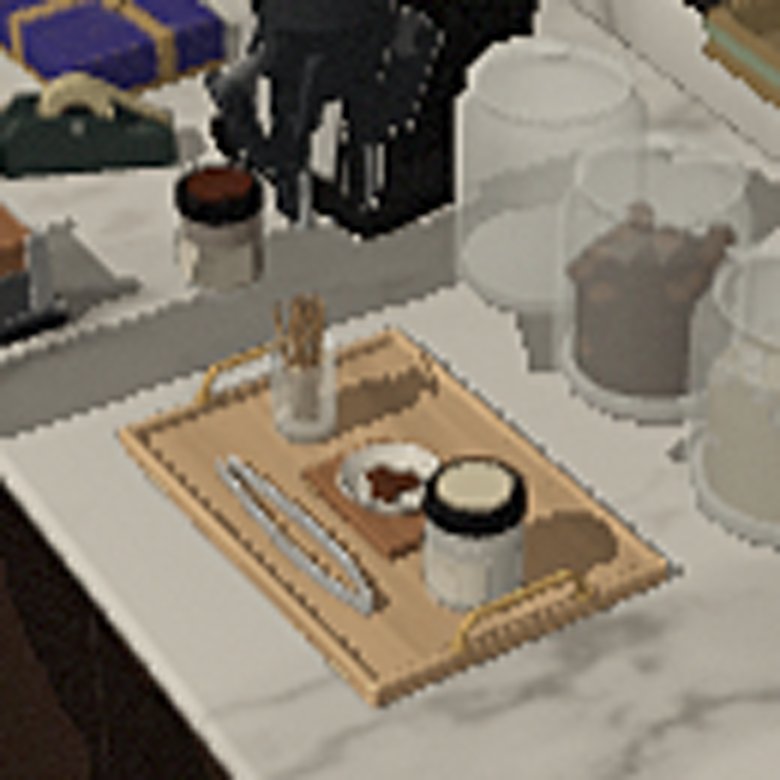

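Run:
```python
from h import *
d=np.load("w35.npy",allow_pickle=True).item(); crop(d,"pics/w35c.png",250,0,440,235,3)
d=arm.snapshot("top"); crop(d,"pics/t35.png",170,140,300,240,6)
```

```text
(no output)
```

View pics/w35c.png

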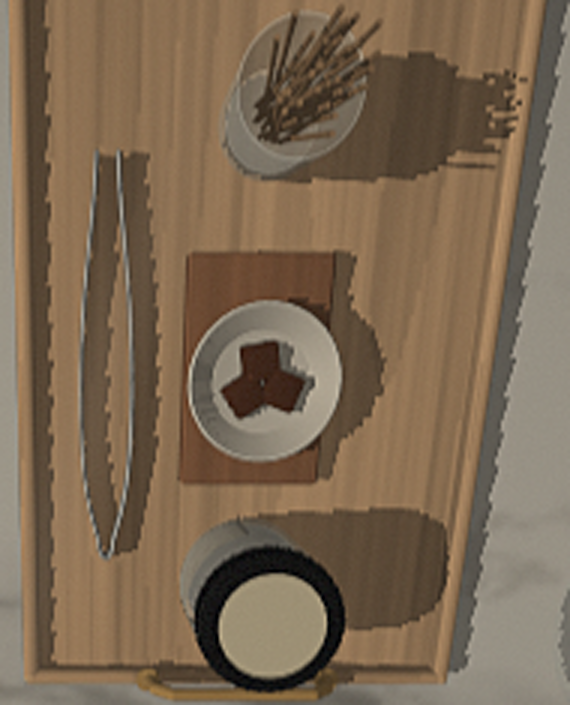

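View pics/t35.png

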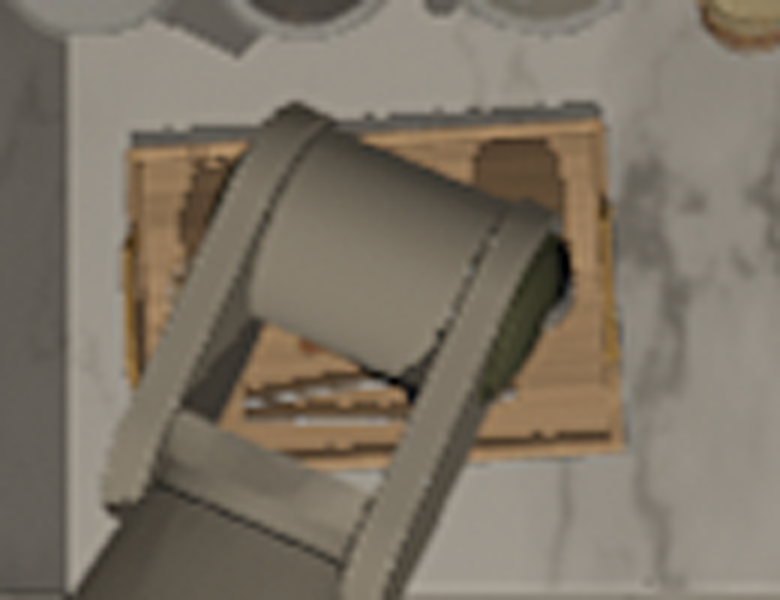

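Run:
```python
from h import *
d=np.load("w35.npy",allow_pickle=True).item()
def loc(u,v,z):
  p=p2w(d,250+u/3-.33,v/3-.33,z);yw=.0574; q=p[:2]-np.array([.5382,-.002]); return q@np.array([[np.cos(yw),-np.sin(yw)],[np.sin(yw),np.cos(yw)]])*1000
L=[loc(u,v,.02) for u,v in[(189,253),(335,253),(180,481),(317,481)]];print("board",*L,np.mean(L,0))
print("dish",loc(265.5,381,.036));print("seal",loc(273,625,.086));print("glass",loc(302,84,.07))
print("tongs",loc(108,152,.018),loc(107,558,.018),"wid",loc(81,380,.018),loc(134,380,.018))
print("tray inner BL/BR",loc(38,668,.017),loc(435,668,.017), "outer left",loc(17,350,.017))
```

```text
board [-32.5838  48.4762] [30.0952 48.4684] [-32.9211 -49.0191] [ 30.918  -49.0272] [-1.1229 -0.2754]
dish [ 0.6664 -3.5204]
seal [  0.3872 -97.9007]
glass [-0.0676 99.6379]
tongs [-67.6573  87.2803] [-66.5618 -86.3092] wid [-79.0102  -3.9381] [-55.0975  -3.9411]
tray inner BL/BR [-100.8664 -143.4987] [  99.5228 -143.5245] outer left [-107.6351    8.9013]
```

Run:
```python
from h import *
print(arm.job_done())
```

```text
the job is handed in; nothing more can be done
None
```

The tasting is set out on the oak tray as asked, and I handed the job in at about 38 s of the 128 s allowed. I took only the top board from the caddy, then placed the dish, glass, jar of pale spread and tongs in that order. Each was lowered in small steps until the force showed contact, then released. The highest force I saw reported was about 12 N. I did not move the jar of dark spread.

The last wrist picture, measured from the tray's centre (x across, y along), gave:

| Item | x (mm) | y (mm) |
|---|---|---|
| Board | -1 | 0 |
| Dish | +1 | -3.5 |
| Glass | 0 | +100 |
| Jar of pale spread | 0 | -98 |
| Tongs | -67 | +0.5 |

- **Tongs:** they lie parallel to the board within about 0.01 rad.
- **Upright:** the scene picture shows the glass, jar and dish standing, with the gripper clear of everything.

Some checks disagreed:
- **Fingertip length:** a touch test put the fingertips about 24.5 mm behind the reported TCP at 66 mm opening, not 11 mm ahead as stated. I used the measured value, and the later contacts agreed with it.
- **Dish position:** it sits about 3 to 4 mm to the right of the board's centre. I left it rather than move it again.
- **Tongs length:** they measured about 173 mm against the stated 167 mm, so their centring is good to a few millimetres.
- **Top camera:** its picture was a few millimetres off the wrist camera's, so I relied on the wrist camera.

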